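# Cure the chip repairs on the clay tiles under the UV spot lamp

### The arm

A 6-joint arm with a two-finger parallel gripper is mounted at the origin on the work surface. World frame = base frame: x ahead of the robot, y to its left, z up, the work surface at z = 0. Lengths are in m, angles in rad, forces in N, time in s.
With the tool pointing down it reaches from about 0.35 to 0.85 m from the base axis. Payload 8.1 kg.
Tool frame: the origin (TCP) lies on the centre line of the jaws, within the pads' length; the fingertips stand robot.finger_overhang ahead of it and the grasp point (between the pads) lies 5 mm behind it (robot.finger_overhang is the distance from the TCP to the fingertips, in m); z points along the fingers, y is the direction in which the jaws open and shut (so a half turn about z gives the same grasp; the last joint's range is limited). The gripper opens to 93 mm and grips with 3 to 60 N. Pads are 15 mm wide; open, the fingers measure 128 mm over their backs; the gripper's body (75 mm by 188 mm) begins 65 mm behind the grasp point.
Start: joints at [1.155, 0.13, 1.488, -0, 1.523, -0.085], TCP at [0.195, 0.567, 0.233] pointing down, gripper open.
Joint ranges: [-2.96, 2.96], [-0.89, 2.26], [0.02, 2.5], [-1.34, 4.48], [0, 2.73], [-2.66, 2.66]. Speed limits (rad/s): [2.39, 2.39, 2.79, 3.14, 3.14, 3.14].

### API

Orientations are given as a rotation vector (axis times angle).
In Python, from plant import robot gives the robot as it stands. The module is installed in compiled form; this text tells all that it offers.
- The arm moves only by the tool carry_out, never from a script. Its argument "commands" is a list that holds one entry, the list of rows, each a list of 4 numbers: the shift along the tool's x, y, z in cm, then the turn about the tool's z in degrees. In form: [[[tx, ty, tz, roll], ...]]. A call has 1 to 20 rows; each row shifts and turns the commanded pose from where the row before left it, along the tool's axes as they then stand; what a row does not reach is not made up. A row lasts 1/12 s, in which the tool goes at most 41.7 mm and 7.16 degrees, less where a joint would pass 70% of its speed; a pose out of reach is approached as far as the arm can. A call is refused whole if a number of a shift passes 4.17 or a number of a turn 7.16, either way. A call with a gripper value outside its range is refused whole. "claw" is the finger opening in cm, from 0 to 9.3, set as the call begins (left out, the last holds). The fingers move at their own pace and stop on an object; "grip_force" is the grip in N (left out, the last holds). Time passes only in rows, so rows that do not move let the fingers close. It gives the time, the measured TCP pose, the force and the opening at its end, in the units of the state.
- robot.read_state(): the state, without advancing time (a new reading comes with each control period).
- robot.read_camera(name): name is "scene" or "side" or "wrist"; returns the picture (400x640x3 uint8, red, green, blue); there is no depth.
- robot.camera_params(name): a dict with "mtx" (3x3 intrinsics, pixels), "dist_coeffs" ([k1, k2, p1, p2, k3] as OpenCV has them; the pictures are not rectified), "R" (3x3) and "t" (3): a world point X has camera coordinates R X + t. Camera axes: x right, y down, z forward; pixel columns grow to the right and rows downward; lengths in m; the calibration is good to about 2 mm. A picture is of the moment at which its call begins: read the wrist's pose just before it. camera_params takes no time and is no camera call; for the wrist camera it gives the pose at the moment of the call.
- robot.close_job(): hands the job in, once; it reports no verdict.
The state is a dict: "t": time; "q": joint angles; "dq": joint speeds; "joint_torque": joint torques, N m; "tool_pos": TCP position; "orientation": TCP orientation; "force": force on the tool from outside, world axes, zero at the start; "wrist_torque": the same for the moment, N m; "opening": finger opening in m.
Only numpy, scipy, OpenCV 4.12 (cv2) and the standard library are available. Lean on these libraries where they do the work, as an engineer would, in place of code of your own. Each camera call takes 0.05 s, during which the arm holds its last target.

### The job

The clay tiles in the slotted stand have each had a chip filled with a drop of UV resin: first switch the spot lamp fully on with the little slide switch in its power pack (a drop must never sit under the tip with the lamp off), then, starting with the tile nearest the lamp and working outwards, lay each flat on the lamp's steel plate and slide it until the drop sits right under the light-guide tip. Leave it there, still, for a good three seconds, then lay it back flat and straight in the middle of its own slot. When the last is back, slide the switch fully off; keep your hand from knocking the light guide, and leave the frog whistle and the turtle where they are.

Things in the scene. Friction and masses are not known exactly. Their poses are not given: they have to be found in the camera images.
- uv_lamp: fixed bench UV spot lamp; origin on the table straight under its light-guide tip; its x axis points from the tip to its column, z up. A flat steel plate 290 x 150 mm, 6 mm thick, lies from x -140 to +150 and y -75 to +75 mm, its top at z 6 mm. A column (radius 9, foot radius 22, 206 mm tall) stands at x +125 mm
- lamp_tip (a point): lower end of the vertical nozzle (radius 5.5, 18 mm long), where light comes straight down: 28 mm above the table, 22 above the plate, so a tile on the plate passes 8 mm below it. From the nozzle's top the light guide (radius 5) and then the lamp head (radius 11.5, from x +55, z 92 mm of the lamp) rise at 45 degrees towards +x, to the column
- pack (a point): centre of the top face of the lamp's grey power pack, fixed beside the plate: 130 mm (lamp x) by 72 mm (lamp y), 45 mm tall, centre at x -10, y -146 mm of the lamp; the switch slot is in this face
- switch_slot (a point): centre of the switch's recess, at the level of the pack's top: 60 mm long (lamp y), 30 mm wide (lamp x), 8 mm deep, at x -30, y -146 mm of the lamp. The nub's centre is 6 mm to its -y side when off, 6 mm to its +y side when on, so 18 mm or more of the recess are free behind the nub for one fingertip; a second finger can stay outside the pack, whose walls end 6 mm beyond the recess's ends
- lamp_switch (a joint): slide switch of the lamp: 0 is off, 0.012 m (its stop) is on; it slides along the lamp's y axis, on being towards +y (towards the plate). Needs about 2 N and stays where it is left
- switch_nub (a point): centre of the top of the black switch nub, moves with it. The nub is 12 mm long (lamp y), 20 mm wide (lamp x), 7 mm tall; its top is level with the pack's top, 45 mm above the table
- stand: fixed wooden slotted stand, a deck 170 (x) x 324 (y) x 12 mm high, origin under its centre; four slots side by side along y, divided by low blocks (8 mm wide in y, 24 mm long in x, 12 mm above the deck) in two rows at x +-47 mm, at y -156, -78, 0, 78, 156 mm. Between the rows (|x| under 35 mm) the deck is clear
- slot1 (a point): centre of slot 1 of the stand on the deck's top, 12 mm above the table; the slots are numbered from the one nearest the lamp (1, at the stand's y -117 mm) outwards (4, at y +117 mm); 70 mm wide between the dividing blocks
- tile1: painted clay tile that starts in slot 1 (may be absent), 110 (x) x 50 (y) x 14 mm, 150 g, origin under its centre, painted face up
- spot1 (a point): middle of the drop of repair resin (a glossy amber dome 12 mm across in a 17 mm brown chip) on the top face of tile 1, 24 to 36 mm from the tile's middle towards its +x end and up to 8 mm off its centre line
- slot2 (a point): centre of slot 2 of the stand on the deck's top, 12 mm above the table; the slots are numbered from the one nearest the lamp (1, at the stand's y -117 mm) outwards (4, at y +117 mm); 70 mm wide between the dividing blocks
- tile2: painted clay tile that starts in slot 2 (may be absent), 110 (x) x 50 (y) x 14 mm, 150 g, origin under its centre, painted face up
- spot2 (a point): middle of the drop of repair resin (a glossy amber dome 12 mm across in a 17 mm brown chip) on the top face of tile 2, 24 to 36 mm from the tile's middle towards its +x end and up to 8 mm off its centre line
- slot3 (a point): centre of slot 3 of the stand on the deck's top, 12 mm above the table; the slots are numbered from the one nearest the lamp (1, at the stand's y -117 mm) outwards (4, at y +117 mm); 70 mm wide between the dividing blocks
- tile3: painted clay tile that starts in slot 3 (may be absent), 110 (x) x 50 (y) x 14 mm, 150 g, origin under its centre, painted face up
- spot3 (a point): middle of the drop of repair resin (a glossy amber dome 12 mm across in a 17 mm brown chip) on the top face of tile 3, 24 to 36 mm from the tile's middle towards its +x end and up to 8 mm off its centre line
- slot4 (a point): centre of slot 4 of the stand on the deck's top, 12 mm above the table; the slots are numbered from the one nearest the lamp (1, at the stand's y -117 mm) outwards (4, at y +117 mm); 70 mm wide between the dividing blocks
- tile4: painted clay tile that starts in slot 4 (may be absent), 110 (x) x 50 (y) x 14 mm, 150 g, origin under its centre, painted face up
- spot4 (a point): middle of the drop of repair resin (a glossy amber dome 12 mm across in a 17 mm brown chip) on the top face of tile 4, 24 to 36 mm from the tile's middle towards its +x end and up to 8 mm off its centre line
- frog: cream clay frog whistle, loose, about 90 x 100 x 60 mm, origin under its centre; a bystander
- turtle: brown clay turtle, loose, about 105 x 80 x 41 mm, origin under its centre; a bystander
- tin_box: closed tin latch box, fixed, 104 x 144 x 73 mm, origin under its centre; a bystander
Mind the look-alikes: they are no part of the job. What is shaped like the tile2 but red is not meant. Leave any turquoise look-alike of the tile1 alone.

How it is judged:
By the outcome, as a careful person would: the job done as asked, in the order asked, and still so for the second after the job is handed in, with the robot touching nothing.
Of tile1, tile2, tile3, tile4 only 2 to 3 are there at a start; the rules pass over those that are not, and their reading is None.
At some moment in a run one of tile1, tile2, tile3, tile4 may be knocked a few centimetres aside while the robot is not near it.
Once in a run the grip may slacken for a moment while it holds something.
It also fails if it takes over 210 s, if anything falls off the work surface, if the arm or the gripper's body presses on something with over 40 N, if the wrist force passes 120 N, or if a joint passes its speed limit or range.

## Working session

There is one attempt and no reset: what is moved stays moved. The work goes in short steps, Python scripts to look and compute and a tool call to move; the robot and the scene stay as the last step left them, time stands still between calls to the robot, and variables do not carry over. Pictures are saved under pics/ and viewed, and the job is handed in when it is done.

Besides the shell and the picture viewer there is one more tool, called after "Emit:" as name(argument=value, ...) on one line, values as JSON. carry_out: Moves the arm, as the interface text tells. Its arguments: {"type":"object","properties":{"commands":{"type":"array","items":{"type":"array","items":{"type":"array","items":{"type":"number"}}}},"claw":{"type":"number"},"grip_force":{"type":"number"}},"required":["commands"]}

```bash
mkdir -p pics; ls
python3 - <<'E'
from plant import robot
import cv2
s=robot.read_state(); print(s); print(robot.finger_overhang)
for n in ["scene","side","wrist"]:
    p=robot.camera_params(n); print(n,p)
    cv2.imwrite(f"pics/a_{n}.png",robot.read_camera(n)[:,:,::-1])
E
```

```text
pics
{'t': 0.0, 'q': array([ 1.15463126e+00,  1.31163386e-01,  1.48929834e+00, -8.21098778e-06,
        1.52300020e+00, -8.54061209e-02]), 'dq': array([-1.81062691e-03, -1.15599374e-03,  1.54116927e-03,  6.82357307e-05,
        2.33914571e-03, -1.37607496e-04]), 'joint_torque': array([ 1.65675661e-03, -5.59854198e+01, -4.91750336e+01,  7.69145228e-02,
        3.54853109e-02, -1.05645943e-04]), 'tool_pos': array([0.19461618, 0.56697247, 0.23157564]), 'orientation': array([-5.17113942e-01, -3.09827773e+00,  2.84718050e-03]), 'force': array([-0.26381203,  0.91326143,  0.17874959]), 'wrist_torque': array([ 0.00078964, -0.02608541, -0.02019051]), 'opening': 0.09319193252288312}
0.014
scene {'mtx': array([[416.77549312,   0.        , 304.75651774],
       [  0.        , 416.77549312, 198.58211844],
       [  0.        ,   0.        ,   1.        ]]), 'dist_coeffs': array([-0.08173368,  0.        ,  0.        ,  0.        ,  0.        ]), 'R': array([[ 0.04992297,  0.99857061,  0.01908991],
       [ 0.56783664, -0.01265434, -0.82304399],
       [-0.82162598,  0.05192875, -0.56765673]]), 't'
[... 272 characters left out ...]
     ,  0.        ,  0.        ]), 'R': array([[ 0.87369366, -0.48625981, -0.01451862],
       [-0.38896555, -0.68033215, -0.62117144],
       [ 0.29217322,  0.5483608 , -0.7835402 ]]), 't': array([-0.46346564,  0.32504845,  1.09866277])}
wrist {'mtx': array([[285.90829495,   0.        , 321.93777488],
       [  0.        , 285.90829495, 195.97506885],
       [  0.        ,   0.        ,   1.        ]]), 'dist_coeffs': array([-0.01196003,  0.        ,  0.        ,  0.        ,  0.        ]), 'R': array([[ 0.324517  ,  0.9458772 , -0.00224658],
       [ 0.90631986, -0.31026398,  0.28691563],
       [ 0.27068992, -0.09514512, -0.95795322]]), 't': array([-0.59936275, -0.03392961,  0.39212953])}
```

View pics/a_scene.png

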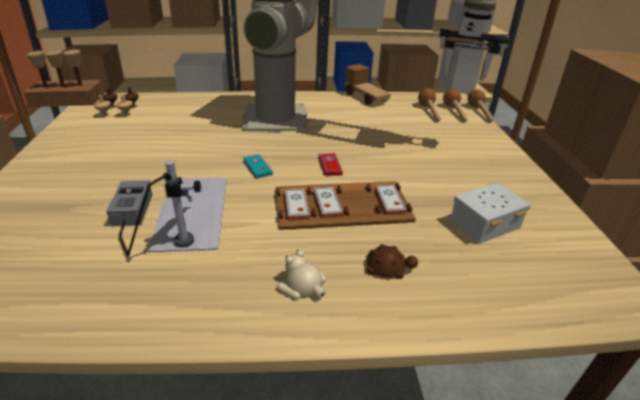

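View pics/a_side.png

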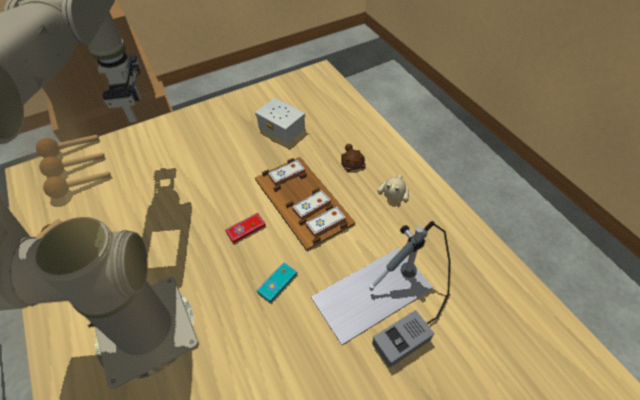

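View pics/a_wrist.png

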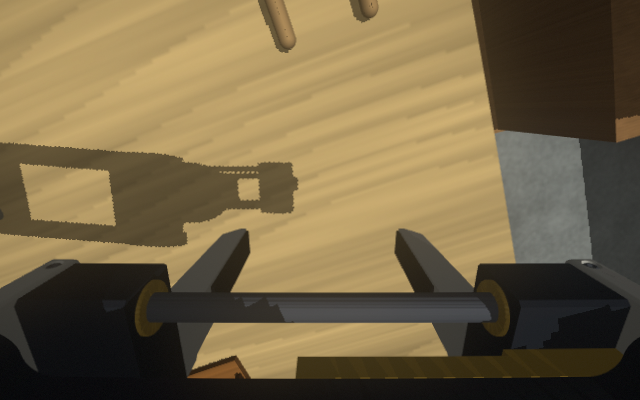

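The scene view shows the lamp at the left (plate around (195,215), pack around (130,203)). The stand is in the middle, with tiles in slots 1, 2 and 4 at (297,203), (328,200) and (393,198). The turquoise and red decoys lie nearer the robot, and the frog and turtle are beyond the stand.

```bash
cat > h.py <<'E'
from plant import robot
import numpy as np, cv2
from scipy.spatial.transform import Rotation as Rn
def snap(n,name=None):
    p=robot.camera_params(n); im=robot.read_camera(n)
    if name: cv2.imwrite(f"pics/{name}.png",im[:,:,::-1]); np.savez(f"pics/{name}.npz",im=im,**p)
    return im,p
def load(name):
    d=np.load(f"pics/{name}.npz"); return d['im'],d
def ray(p,uv):
    u=cv2.undistortPoints(np.array([[uv]],float),p['mtx'],p['dist_coeffs'])[0,0]
    d=p['R'].T@np.array([u[0],u[1],1]); c=-p['R'].T@p['t']; return c,d
def atz(p,uv,z):
    c,d=ray(p,uv); return c+d*(z-c[2])/d[2]
def proj(p,X):
    return cv2.projectPoints(np.atleast_2d(np.array(X,float)),cv2.Rodrigues(p['R'])[0],p['t'],p['mtx'],p['dist_coeffs'])[0][:,0]
def crop(im,x0,y0,x1,y1,f,name):
    c=cv2.resize(im[y0:y1,x0:x1],None,fx=f,fy=f,interpolation=cv2.INTER_CUBIC); cv2.imwrite(f"pics/{name}.png",c[:,:,::-1])
def tool():
    s=robot.read_state(); return s,s['tool_pos'],Rn.from_rotvec(s['orientation']).as_matrix()
E
python3 - <<'E'
from h import *
im,p=snap("scene","s0"); crop(im,100,140,420,260,2.5,"s0c")
im,p=snap("side","d0"); crop(im,240,90,460,370,2.1,"d0c")
E
```

```text
(no output)
```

View pics/s0c.png

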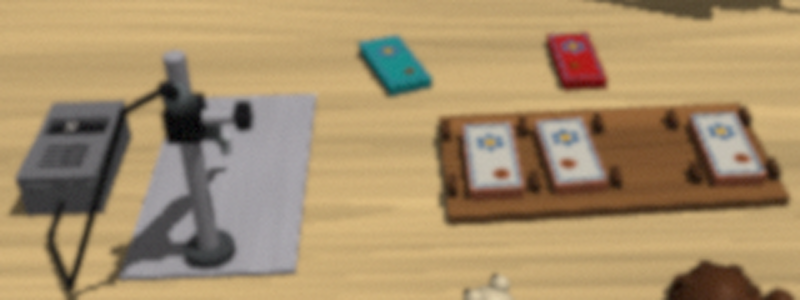

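View pics/d0c.png

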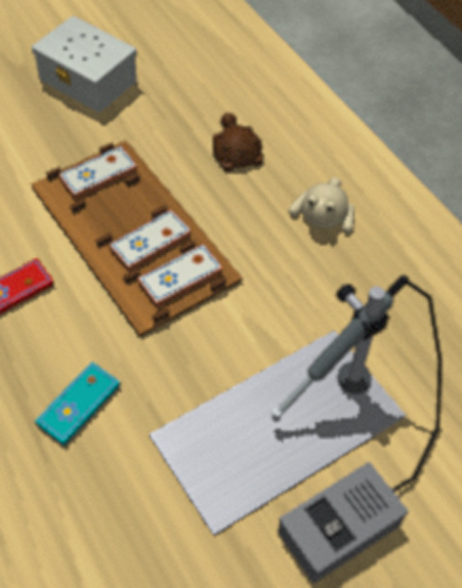

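Run:
```python
from h import *
np.set_printoptions(precision=4,suppress=True)
_,p=load("d0")
f=lambda c:(240+c[0]/2.1,90+c[1]/2.1)
for n,z,cs in [("plate",.006,[(150,434),(215,534),(408,418),(336,330)]),("deck",.012,[(33,185),(143,334),(241,282),(127,142)]),("packtop",.045,[(280,522),(304,560),(406,508),(372,463)]),("tip",.028,[(276,414)]),("nub",.045,[(332,524)])]:
    X=np.array([atz(p,f(c),z) for c in cs]); print(n); print(X, X.mean(0))
    if len(X)==4: print(np.linalg.norm(X-np.roll(X,-1,0),axis=1), [np.degrees(np.arctan2(*(v[:2][::-1]))) for v in np.roll(X,-1,0)-X])
_,p=load("s0")
f=lambda c:(100+c[0]/2.5,140+c[1]/2.5)
for n,z,cs in [("plate",.006,[(295,272),(316,95)]),("deck",.012,[(440,120),(450,222),(788,202),(744,105)]),("pack",.045,[(55,102),(125,102),(102,186),(24,180)])]:
    X=np.array([atz(p,f(c),z) for c in cs]); print(n); print(X)
    print(np.linalg.norm(X-np.roll(X,-1,0),axis=1), [np.degrees(np.arctan2(*(v[:2][::-1]))) for v in np.roll(X,-1,0)-X])
```

```text
plate
[[ 0.4116 -0.1321  0.006 ]
 [ 0.4183 -0.282   0.006 ]
 [ 0.7063 -0.2738  0.006 ]
 [ 0.703  -0.1208  0.006 ]] [ 0.5598 -0.2022  0.006 ]
[0.1501 0.2882 0.153  0.2917] [np.float64(-87.45210267598202), np.float64(1.6388829155472913), np.float64(91.23001737469563), np.float64(-177.78482132552392)]
deck
[[ 0.4483  0.3215  0.012 ]
 [ 0.4708 -0.0004  0.012 ]
 [ 0.6304  0.0076  0.012 ]
 [ 0.6152  0.3311  0.012 ]] [0.5412 0.1649 0.012 ]
[0.3227 0.1597 0.3239 0.1672] [np.float64(-85.99218187456995), np.float64(2.8549187190355267), np.float64(92.67986404970945), np.float64(-176.69051585258663)]
packtop
[[ 0.4817 -0.3184  0.045 ]
 [ 0.4814 -0.3675  0.045 ]
 [ 0.6158 -0.3755  0.045 ]
 [ 0.6148 -0.3119  0.045 ]] [ 0.5484 -0.3433  0.045 ]
[0.0491 0.1346 0.0636 0.1333] [np.float64(-90.3516113357689), np.float64(-3.3833436204228255), np.float64(90.858287874622), np.float64(-177.21329416043008)]
tip
[[ 0.5567 -0.1954  0.028 ]] [ 0.5567 -0.1954  0.028 ]
nub
[[ 0.5316 -0.3493  0.045 ]] [ 0.5316 -0.3493  0.045 ]
plate
[[ 0.7048 -0.1173  0.006 ]
 [ 0.4173 -0.1291  0.006 ]]
[0.2877 0.2877] [np.float64(-177.64144196878985), np.float64(2.3585580312101575)]
deck
[[0.4788 0.0054 0.012 ]
 [0.6471 0.0155 0.012 ]
 [0.6261 0.332  0.012 ]
 [0.456  0.33   0.012 ]]
[0.1686 0.3172 0.1701 0.3254] [np.float64(3.4403256480240323), np.float64(93.8028887348942), np.float64(-179.33617588313732), np.float64(-85.97252163222561)]
pack
[[ 0.4875 -0.3812  0.045 ]
 [ 0.4893 -0.3098  0.045 ]
 [ 0.6303 -0.2947  0.045 ]
 [ 0.6198 -0.3686  0.045 ]]
[0.0714 0.1418 0.0747 0.1329] [np.float64(88.55871109478919), np.float64(6.149217990057219), np.float64(-98.0813766025682), np.float64(-174.53890864070607)]
```

```bash
cat >> h.py <<'E'
np.set_printoptions(precision=4,suppress=True)
def go(pos=None,yaw=None,step=3.5):
    """yaw: deg of tool y axis rel. world y (mod 180). prints translate rows then roll rows"""
    s,P,R=tool()
    d=np.zeros(3) if pos is None else np.array(pos)-P
    t=R.T@d*100
    n=max(1,int(np.ceil(np.linalg.norm(t)/step)))
    cur=np.degrees(np.arctan2(-R[0,1],R[1,1]))
    print("P",P,"yaw",round(cur,2),"tilt",R[:,2],"F",s['force'],"op",s['opening'],"t",round(s['t'],2))
    print("tool shift cm",t,"rows",n,"each",t/n)
    if yaw is not None:
        dy=(yaw-cur+90)%180-90; r=-dy; m=int(np.ceil(abs(r)/7)); print("roll",round(r,2),"rows",m,"each",r/max(m,1), "q6",s['q'][5])
E
python3 - <<'E'
from h import *
s,P,R=tool(); p=robot.camera_params("wrist")
c=-p['R'].T@p['t']; print("cam in tool",R.T@(c-P),"axis in tool",R.T@p['R'].T)
# deg check of roll sign: R
print(R)
go([0.47,-0.30,0.25],88)
go([0.44,-0.34,0.25],-2)
E
```

```text
cam in tool [ 0.0802  0.0004 -0.1523] axis in tool [[ 0.0004 -0.9579 -0.287 ]
 [ 1.      0.0005 -0.0005]
 [ 0.0006 -0.287   0.9579]]
[[-0.9458  0.3249 -0.0003]
 [ 0.3249  0.9458 -0.0008]
 [ 0.0001 -0.0008 -1.    ]]
P [0.1948 0.5672 0.2321] yaw -18.96 tilt [-0.0003 -0.0008 -1.    ] F [-0.2232  0.3888  0.4958] op 0.09286451500258487 t 0.25
tool shift cm [-54.2026 -73.0808  -1.7279] rows 27 each [-2.0075 -2.7067 -0.064 ]
roll 73.04 rows 11 each 6.64019928321177 q6 -0.08537207196751558
P [0.1948 0.5672 0.2321] yaw -18.96 tilt [-0.0003 -0.0008 -1.    ] F [-0.2232  0.3888  0.4958] op 0.09286451500258487 t 0.25
tool shift cm [-52.6649 -77.8384  -1.7238] rows 27 each [-1.9506 -2.8829 -0.0638]
roll -16.96 rows 3 each -5.65260262822351 q6 -0.08537207196751558
```

Emit:
carry_out(commands=[[[0,0,-0.5,7],[0,0,-0.5,7],[0,0,0,7],[0,0,0,7],[0,0,0,7],[0,0,0,7],[0,0,0,7],[0,0,0,7],[0,0,0,7],[0,0,0,6.2],[0,0,0,0]]])

```text
t: 1.17
tool_pos: [0.1949, 0.5674, 0.2424]
orientation: [2.191, 2.251, -0.0]
force: [0.3, -0.3, -0.7]
opening: 0.0931
```

Run:
```python
from h import *
go([0.53,-0.33,0.22],-88.2)
```

```text
P [0.1949 0.5674 0.2424] yaw -88.45 tilt [-0.0001 -0.0003 -1.    ] F [ 0.3061 -0.3424 -0.6506] op 0.09314562491368766 t 1.17
tool shift cm [-90.6094  31.0775   2.2718] rows 28 each [-3.236   1.1099  0.0811]
roll -0.25 rows 1 each -0.2514760193301129 q6 1.1275422714192527
```

Emit:
carry_out(commands=[[[-3.2,1.1,0,0],[-3.2,1.1,0,0],[-3.2,1.1,0,0],[-3.2,1.1,0,0],[-3.2,1.1,0,0],[-3.2,1.1,0,0],[-3.2,1.1,0,0],[-3.2,1.1,0,0],[-3.2,1.1,0,0],[-3.2,1.1,0,0],[-3.2,1.1,0,0],[-3.2,1.1,0,0],[-3.2,1.1,0,0],[-3.2,1.1,0,0]]])

```text
t: 2.33
tool_pos: [0.3634, 0.1231, 0.2429]
orientation: [2.18, 2.262, 0.001]
force: [-0.1, 0.3, 0.2]
opening: 0.0925
```

Emit:
carry_out(commands=[[[-3.2,1.1,0,0],[-3.2,1.1,0,0],[-3.2,1.1,0,0],[-3.2,1.1,0,0],[-3.2,1.1,0,0],[-3.2,1.1,0,0],[-3.2,1.1,0,0],[-3.2,1.1,0,0],[-3.2,1.1,0,0],[-3.2,1.1,0,0],[-3.2,1.1,0,0],[-3.2,1.1,0,0],[-3.2,1.1,0,0],[-3.2,1.1,0,0],[0,0,0,0],[0,0,0,0]]])

```text
t: 3.67
tool_pos: [0.5313, -0.3195, 0.2412]
orientation: [-2.182, -2.257, 0.0]
force: [-0.2, 0.7, 0.3]
opening: 0.0929
```

Run:
```python
from h import *
snap("wrist","w1")
go([0.53,-0.33,0.22],-88.2)
```

```text
P [ 0.5313 -0.3184  0.2418] yaw -88.05 tilt [-0.0012  0.0012 -1.    ] F [ 0.3267 -0.0203 -0.1075] op 0.09308250076790364 t 3.72
tool shift cm [-1.1623 -0.1664  2.1782] rows 1 each [-1.1623 -0.1664  2.1782]
roll 0.15 rows 1 each 0.14717649449625014 q6 -0.6567307470408347
```

View pics/w1.png

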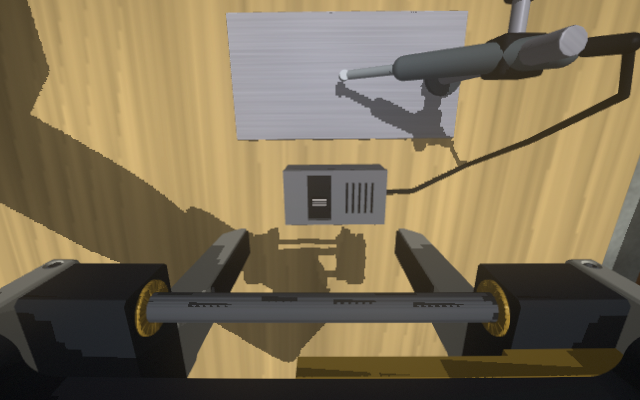

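Run:
```python
from h import *
im,p=load("w1"); crop(im,275,155,400,235,6,"w1a"); crop(im,215,0,480,150,3,"w1b")
```

```text
(no output)
```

View pics/w1a.png

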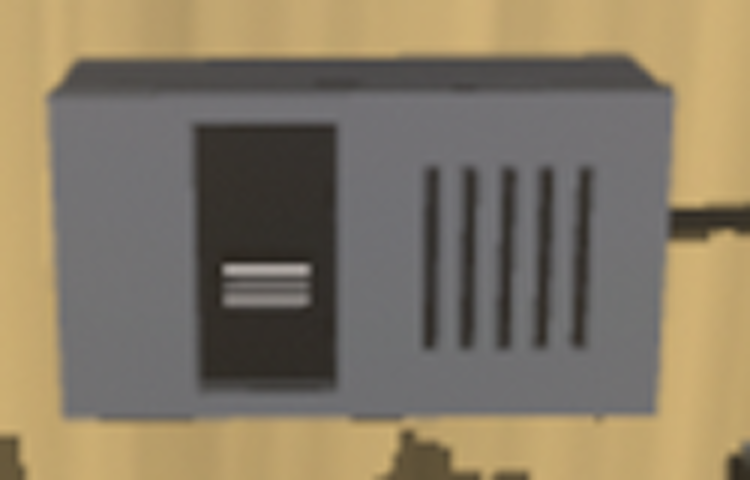

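View pics/w1b.png

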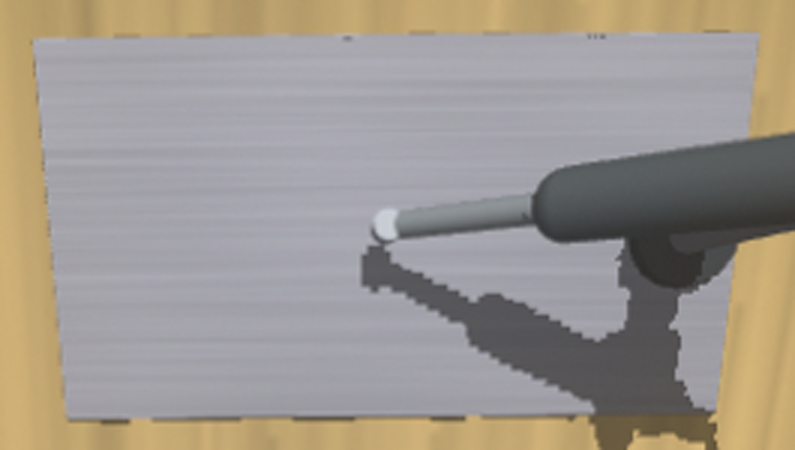

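```bash
cat >> h.py <<'E'
from scipy.optimize import least_squares
def fit(p,pts,uv,x0,zfree=False):
    pts=np.array(pts,float); uv=np.array(uv,float)
    def W(x):
        c,s=np.cos(x[2]),np.sin(x[2]); q=pts.copy(); q[:,0]=x[0]+c*pts[:,0]-s*pts[:,1]; q[:,1]=x[1]+s*pts[:,0]+c*pts[:,1]
        if zfree: q[:,2]+=x[3]
        return q
    r=least_squares(lambda x:(proj(p,W(x))-uv).ravel(),list(x0)+([0] if zfree else []))
    return r.x,r.fun.reshape(-1,2)
def l2w(L,pt):
    c,s=np.cos(L[2]),np.sin(L[2]); return np.array([L[0]+c*pt[0]-s*pt[1],L[1]+s*pt[0]+c*pt[1]])
E
python3 - <<'E'
from h import *
_,p=load("w1")
a=np.array([(50,94),(670,88),(65,415),(655,413)])/6+[275,155]-0.0
b=np.array([(34,38),(758,32),(717,413),(67,419)])/3+[215,0]
pk=[(-.075,-.11,.045),(.055,-.11,.045),(-.075,-.182,.045),(.055,-.182,.045)]
pl=[(-.14,.075,.006),(.15,.075,.006),(.15,-.075,.006),(-.14,-.075,.006)]
for zf in (0,1):
  L,r=fit(p,pk+pl,np.vstack([a,b]),(.556,-.199,.03),zf); print(L,np.degrees(L[2])); print(r.T)
L,_=fit(p,pk,a,(.556,-.199,.03)); print("packonly",L, l2w(L,(-.03,-.146)))
L,_=fit(p,pl,b,(.556,-.199,.03)); print("plateonly",L)
# recess / nub in lamp coords
f=lambda c:(275+c[0]/6,155+c[1]/6)
for n,c,z in [("rec top",(265,124),.045),("rec bot",(268,388),.045),("rec L",(196,250),.045),("rec R",(337,250),.045),("nub top",(266,263),.045),("nub bot",(266,306),.045)]:
    print(n,atz(p,f(c),z))
E
```

```text
[ 0.5524 -0.1993  0.0424] 2.4313530700171184
[[-0.5369  0.9944 -0.4175  0.3562 -0.7563  0.9439 -0.2472 -0.3947]
 [ 0.0972  0.2553  0.545   0.1365 -0.2309 -0.3834  0.1708 -0.0587]]
[ 0.5525 -0.1993  0.0425 -0.0016] 2.4350939760696018
[[-0.2787  0.7888 -0.181   0.1788 -0.2361  0.3513 -0.7094  0.031 ]
 [-0.134   0.0209  0.1009 -0.3109  0.2582  0.0979  0.0801 -0.1422]]
packonly [ 0.5522 -0.199   0.0427] [ 0.5285 -0.3461]
plateonly [ 0.5526 -0.1995  0.0431]
rec top [ 0.5274 -0.317   0.045 ]
rec bot [ 0.5299 -0.3756  0.045 ]
rec L [ 0.5137 -0.3448  0.045 ]
rec R [ 0.5436 -0.3438  0.045 ]
nub top [ 0.5286 -0.3472  0.045 ]
nub bot [ 0.5289 -0.3569  0.045 ]
```

Run:
```python
from h import *
L=np.array([.5525,-.1993,.0424]); np.save("L.npy",L)
xy=l2w(L,(-.03-.03375,-.146-.021)); print(xy)
go([*xy,0.09],-87.57)
s,P,R=tool(); p=robot.camera_params("wrist")
for o in (.05,.093): print(proj(p,[P+R@[x,sg*(o/2),.014] for sg in (1,-1) for x in (-.0075,.0075)]))
```

```text
[ 0.4959 -0.3689]
P [ 0.5313 -0.3184  0.2418] yaw -88.05 tilt [-0.0012  0.0012 -1.    ] F [ 0.3267 -0.0203 -0.1075] op 0.09308250076790364 t 3.72
tool shift cm [-4.945  -3.6931 15.1777] rows 5 each [-0.989  -0.7386  3.0355]
roll -0.48 rows 1 each -0.4828235055037595 q6 -0.6567307470408347
[[360.564  252.389 ]
 [361.5055 230.9763]
 [283.1663 252.3758]
 [282.2354 230.9611]]
[[393.8027 252.3642]
 [395.5462 230.963 ]
 [249.9207 252.3396]
 [248.1873 230.9348]]
```

Emit:
carry_out(commands=[[[-1,-0.74,3,-0.5],[-1,-0.74,3,0],[-1,-0.74,3,0],[-1,-0.74,3,0],[-0.95,-0.74,3,0],[0,0,0,0],[0,0,0,0],[0,0,0,0]]], claw=5)

```text
t: 4.38
tool_pos: [0.4978, -0.3686, 0.0951]
orientation: [2.172, 2.266, 0.001]
force: [0.3, -0.5, 0.3]
opening: 0.0501
```

Run:
```python
from h import *
im,p=snap("wrist","w2")
crop(im,220,150,420,300,4,"w2a")
L=np.load("L.npy");xy=l2w(L,(-.03-.03375,-.146-.021))
go([*xy,0.0535],-87.57)
```

```text
P [ 0.4984 -0.3691  0.0959] yaw -87.57 tilt [ 0.0034 -0.0025 -1.    ] F [-0.2317 -0.0871 -0.1427] op 0.05000977969028247 t 4.43
tool shift cm [ 0.0517 -0.267   4.2386] rows 2 each [ 0.0259 -0.1335  2.1193]
roll 0.0 rows 1 each 0.0026489172231549674 q6 -0.7628596709216993
```

View pics/w2a.png

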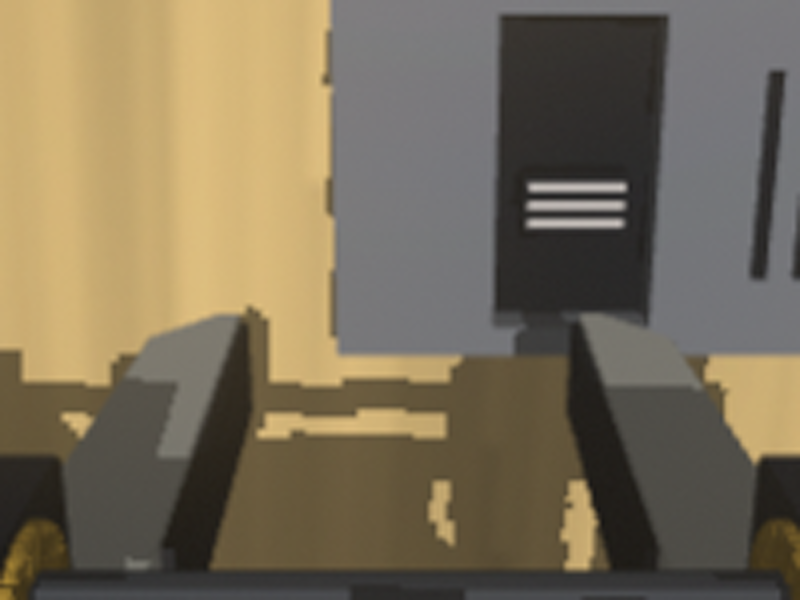

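Run:
```python
from h import *
_,p=load("w2"); s,P,R=tool()
for c in [(500,16),(668,16),(495,312),(648,318),(577,229+8),(577,168)]:
    X=atz(p,(220+c[0]/4,150+c[1]/4),.045); print(X,"tool",R.T@(X-P))
L=np.load("L.npy")
for q in [(-.015,.03),(.015,.03),(-.015,-.03),(.015,-.03),(0,-.012),(0,0)]: print(l2w(L,(-.03+q[0],-.146+q[1])))
print(P)
```

```text
[ 0.5121 -0.3173  0.045 ] tool [0.0514 0.0157 0.0508]
[ 0.5418 -0.316   0.045 ] tool [0.0514 0.0455 0.0509]
[ 0.5149 -0.3739  0.045 ] tool [-0.0053  0.0161  0.051 ]
[ 0.5443 -0.3739  0.045 ] tool [-0.0065  0.0454  0.0511]
[ 0.5293 -0.358   0.045 ] tool [0.0099 0.0311 0.051 ]
[ 0.5281 -0.3446  0.045 ] tool [0.0234 0.0305 0.0509]
[ 0.5125 -0.3171]
[ 0.5424 -0.3158]
[ 0.515 -0.377]
[ 0.545  -0.3758]
[ 0.5292 -0.3584]
[ 0.5287 -0.3464]
[ 0.4984 -0.3691  0.0959]
```

Emit:
carry_out(commands=[[[0.13,0,0.8,0],[0,0,0.8,0],[0,0,0.8,0],[0,0,0.8,0],[0,0,0.5,0],[0,0,0,0],[0,0,0,0],[0,0,0,0]]])

```text
t: 5.1
tool_pos: [0.4964, -0.3676, 0.0556]
orientation: [-2.175, -2.266, -0.0]
force: [0.4, 0.2, -0.8]
opening: 0.0502
```

Run:
```python
from h import *
im,p=snap("wrist","w3")
crop(im,220,130,420,280,4,"w3a")
L=np.load("L.npy");xy=l2w(L,(-.03-.03375,-.146-.0195))
go([*xy,0.0535],-87.57)
```

```text
P [ 0.4966 -0.3677  0.0558] yaw -87.66 tilt [ 0.0001  0.0002 -1.    ] F [-0.1153  0.157   0.2904] op 0.05006396237696153 t 5.15
tool shift cm [ 0.0423 -0.0722  0.2321] rows 1 each [ 0.0423 -0.0722  0.2321]
roll -0.09 rows 1 each -0.0875535849335165 q6 -0.7614528410782787
```

View pics/w3a.png

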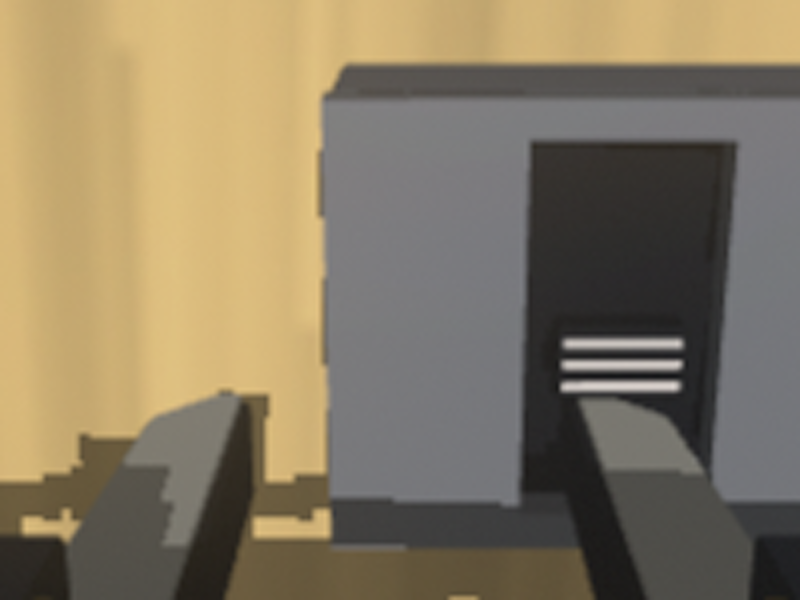

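Emit:
carry_out(commands=[[[0,0,0.2,0],[0,0,0,0],[0.3,0,0,0],[0.3,0,0,0],[0.3,0,0,0],[0.2,0,0,0],[0.2,0,0,0],[0.15,0,0,0],[0,0,0,0],[0,0,0,0],[0,0,0,0]]])

```text
t: 6.07
tool_pos: [0.4959, -0.3561, 0.0539]
orientation: [2.174, 2.262, -0.005]
force: [1.4, -14.7, -8.6]
opening: 0.0499
```

Run:
```python
from h import *
im,p=snap("wrist","w4")
crop(im,220,130,420,280,4,"w4a")
go()
```

```text
P [ 0.4959 -0.3561  0.0539] yaw -87.72 tilt [ 0.0012 -0.0051 -1.    ] F [  1.4858 -14.4444  -7.6836] op 0.05031366203817833 t 6.12
tool shift cm [0. 0. 0.] rows 1 each [0. 0. 0.]
```

View pics/w4a.png

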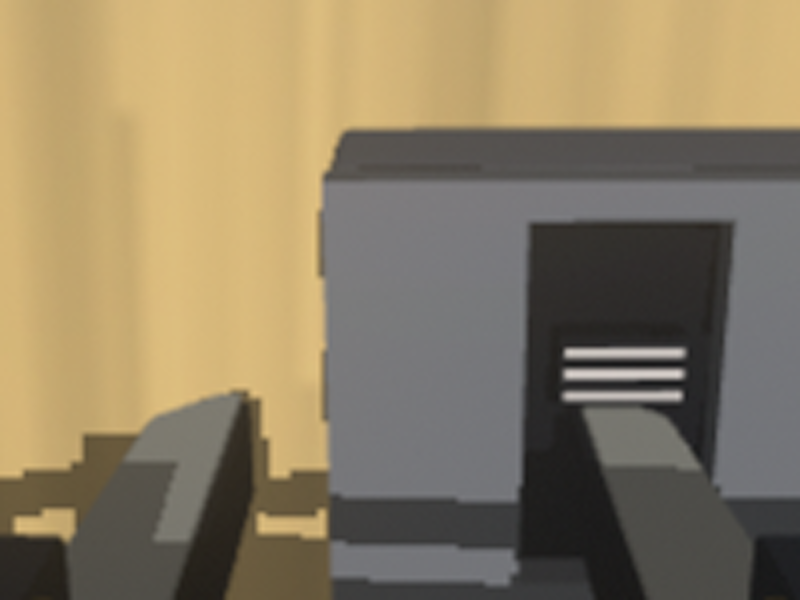

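Emit:
carry_out(commands=[[[-0.2,0,0,0],[-0.2,0,0,0],[-0.1,0,0,0],[0,0,-1,0],[0,0,-2,0],[0,0,-3,0],[0,0,-3,0],[0,0,-3,0],[0,0,-2,0],[0,0,0,0],[0,0,0,0]]])

```text
t: 7.03
tool_pos: [0.4972, -0.3586, 0.1963]
orientation: [2.172, 2.264, 0.001]
force: [0.3, -0.4, -1.6]
opening: 0.0495
```

Run:
```python
from h import *
im,p=snap("wrist","w5")
crop(im,220,80,420,230,4,"w5a")
go()
im,p=snap("side","d5"); crop(im,240,90,460,370,2.1,"d5c")
```

```text
P [ 0.4963 -0.358   0.1942] yaw -87.63 tilt [ 0.0007 -0.0004 -1.    ] F [ 0.5589  0.1135 -0.6438] op 0.049928332505133566 t 7.08
tool shift cm [0. 0. 0.] rows 1 each [0. 0. 0.]
```

View pics/w5a.png

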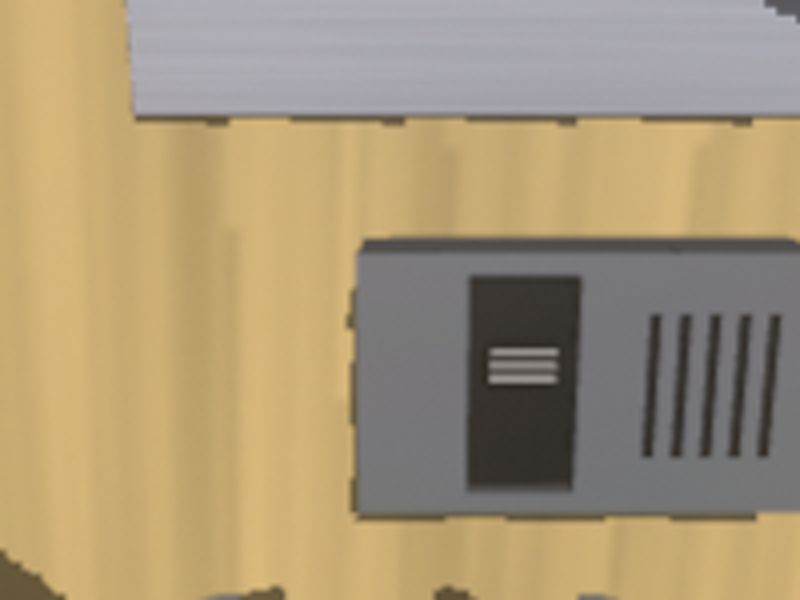

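View pics/d5c.png

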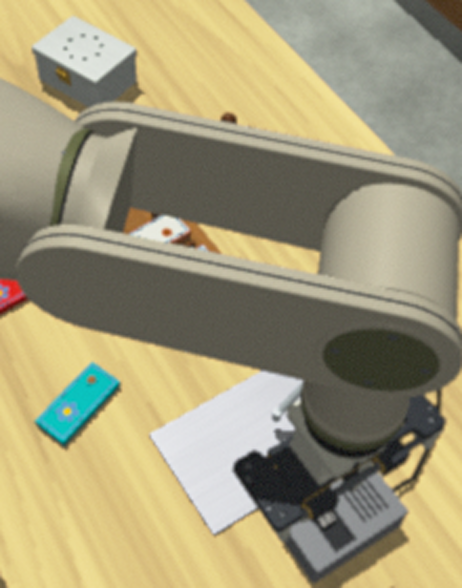

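Run:
```python
from h import *
L=np.load("L.npy")
def rel(p,uv):
    X=atz(p,uv,.045)[:2]-l2w(L,(-.03,-.146)); c,s=np.cos(L[2]),np.sin(L[2]); return [c*X[0]+s*X[1],-s*X[0]+c*X[1]]
_,p=load("w1"); 
for c in [(265,124),(266,285),(268,388)]: print("w1",rel(p,(275+c[0]/6,155+c[1]/6)))
for n,oy,cs in [("w2",150,[(585,16),(577,206)]),("w4",130,[(630,222),(625,374)]),("w5",80,[(525,276),(523,366),(521,489)])]:
  _,p=load(n)
  for c in cs: print(n,rel(p,(220+c[0]/4,oy+c[1]/4)))
```

```text
w1 [np.float64(-1.8720459353173836e-05), np.float64(0.029442479909285574)]
w1 [np.float64(-0.00020281981615330872), np.float64(-0.005690896113735803)]
w1 [np.float64(-3.0723517779279166e-05), np.float64(-0.0292300424118441)]
w2 [np.float64(-0.00031013489593538957), np.float64(0.029830188727855502)]
w2 [np.float64(-0.00021500436408998077), np.float64(-0.005509721740218723)]
w4 [np.float64(-0.0007185794667145576), np.float64(0.03007793494461033)]
w4 [np.float64(-0.00017333200046937226), np.float64(0.006240126501647166)]
w5 [np.float64(-0.0004532639655712371), np.float64(0.030007134226551234)]
w5 [np.float64(-0.00029670485461275747), np.float64(0.005775323829087442)]
w5 [np.float64(0.00014175633826409495), np.float64(-0.029204499934037502)]
```

Emit:
carry_out(commands=[[[0,0,-3.5,0],[0,0,-3.5,0],[0,0,0,-7],[0,0,0,-7],[0,0,0,-7],[0,0,0,-7],[0,0,0,-7],[0,0,0,-7],[0,0,0,-7],[0,0,0,-7],[0,0,0,-7],[0,0,0,-7],[0,0,0,-7],[0,0,0,-7],[0,0,0,-7]]])

```text
t: 8.38
tool_pos: [0.4954, -0.3575, 0.2613]
orientation: [0.101, -3.137, -0.004]
force: [-0.2, -0.4, -0.2]
opening: 0.0499
```

Run:
```python
from h import *
go([0.53,0.13,0.26],3.5)
```

```text
P [ 0.4954 -0.3575  0.2613] yaw 3.7 tilt [-0.0029  0.0027 -1.    ] F [-0.1594 -0.3953 -0.1675] op 0.04986486240804836 t 8.38
tool shift cm [-6.6004 48.4199  0.2452] rows 14 each [-0.4715  3.4586  0.0175]
roll 0.2 rows 1 each 0.20042444165297013 q6 -2.3444105802774367
```

Emit:
carry_out(commands=[[[-0.47,3.46,0,0],[-0.47,3.46,0,0],[-0.47,3.46,0,0],[-0.47,3.46,0,0],[-0.47,3.46,0,0],[-0.47,3.46,0,0],[-0.47,3.46,0,0],[-0.47,3.46,0,0],[-0.47,3.46,0,0],[-0.47,3.46,0,0],[-0.47,3.46,0,0],[-0.47,3.46,0,0],[-0.47,3.46,0,0],[-0.47,3.46,0,0],[0,0,0,0],[0,0,0,0]]])

```text
t: 9.72
tool_pos: [0.5323, 0.1308, 0.2616]
orientation: [0.097, -3.136, 0.001]
force: [-0.2, -0.6, 0.5]
opening: 0.0502
```

Run:
```python
from h import *
im,p=snap("wrist","w6"); go()
```

```text
P [0.5326 0.1295 0.2619] yaw 3.46 tilt [-0.0031 -0.0008 -1.    ] F [ 0.0969 -1.7249 -0.5288] op 0.05001474208384395 t 9.77
tool shift cm [0. 0. 0.] rows 1 each [0. 0. 0.]
```

View pics/w6.png

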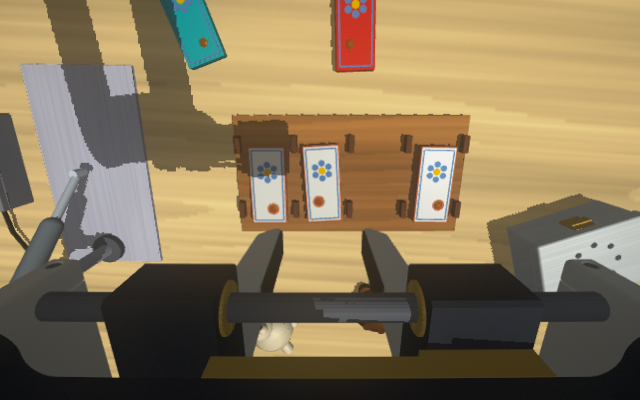

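Run:
```python
from h import *
im,p=load("w6"); crop(im,225,105,355,240,4,"w6a"); crop(im,385,105,480,240,4,"w6b")
```

```text
(no output)
```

View pics/w6a.png

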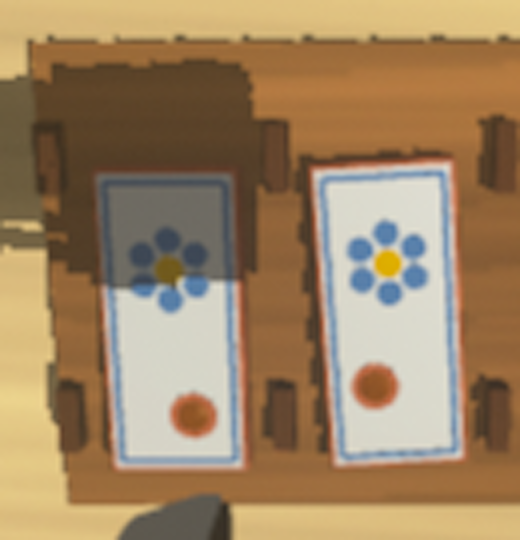

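View pics/w6b.png

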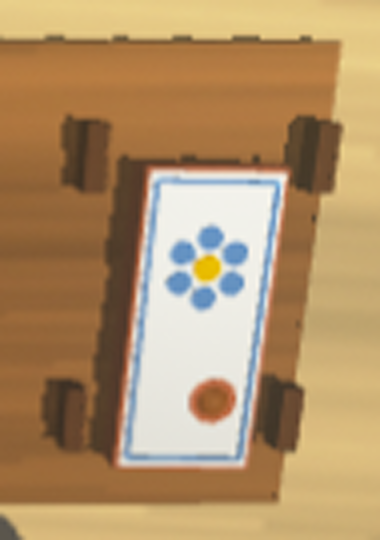

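Run:
```python
from h import *
_,p=load("w6")
f=lambda cs,ox:(np.array(cs,float)+.5)/4-.5+[ox,105]
D=[(-.085,-.162,.012),(.085,-.162,.012),(-.085,.162,.012),(.085,.162,.012)]
uv=np.vstack([f([(32,41),(70,503)],225),f([(340,42),(278,500)],385)])
S,r=fit(p,D,uv,(.545,.167,.06)); print("stand",S,np.degrees(S[2])); print(r.T)
T=[(-.055,-.025,.026),(-.055,.025,.026),(.055,.025,.026),(.055,-.025,.026)]
for n,ox,cs,sp in [(1,225,[(95,175),(235,172),(245,467),(115,467)],(193,415)),(2,225,[(312,168),(453,161),(464,458),(335,466)],(375,386)),(4,385,[(149,169),(288,170),(246,466),(118,465)],(212,400))]:
    t,r=fit(p,T,f(cs,ox),(.545,.1,.06))
    slot=l2w(S,(0,-.117+.078*(n-1)))
    sw=atz(p,f([sp],ox)[0],.026)[:2]; c,s=np.cos(t[2]),np.sin(t[2]); d=sw-t[:2]
    print(n,"tile",t[:2],np.degrees(t[2]),"slot",slot,"off",t[:2]-slot,"spot",[c*d[0]+s*d[1],-s*d[0]+c*d[1]]); print(r.round(2).tolist())
np.save("S.npy",S)
```

```text
stand [0.5392 0.1713 0.0636] 3.6459442149085675
[[-0.8496 -0.3111  0.8928  0.2701]
 [-0.1272  0.3037 -0.5238  0.8274]]
1 tile [0.5581 0.0566] 3.4333838465704067 slot [0.5466 0.0546] off [0.0115 0.002 ] spot [np.float64(0.032716752149949645), np.float64(0.005595447649593058)]
[[-1.14, -1.63], [0.9, -0.82], [1.02, 1.52], [-0.76, 1.41]]
2 tile [0.5508 0.1329] 6.780720492058749 slot [0.5417 0.1324] off [0.0091 0.0005] spot [np.float64(0.02401802505587944), np.float64(-0.007131556132072734)]
[[-0.98, -0.68], [0.87, -1.03], [1.11, 1.14], [-0.99, 0.93]]
4 tile [0.5424 0.2899] 3.178878927779063 slot [0.5317 0.2881] off [0.0107 0.0018] spot [np.float64(0.028069595900963352), np.float64(0.0077481082678550915)]
[[-1.01, -0.99], [1.14, -0.91], [1.03, 1.13], [-1.15, 1.18]]
```

Run:
```python
from h import *
S=np.load("S.npy")
tiles={1:(.5581,.0566,3.43),2:(.5508,.1329,6.78),4:(.5424,.2899,3.18)}
def rect(cx,cy,w,h,z,base):
    return [(*l2w(base,(cx+a*w/2,cy+b*h/2)),z) for a,b in((-1,-1),(-1,1),(1,1),(1,-1))]
for n,x0,y0,x1,y1,f in [("w6",225,105,480,240,3),("s0",260,170,430,240,4.5),("d0",240,140,370,260,4.5)]:
    im,p=load(n); c=cv2.resize(im[y0:y1,x0:x1],None,fx=f,fy=f,interpolation=cv2.INTER_CUBIC)[:,:,::-1].copy()
    def poly(pts,col):
        u=(proj(p,pts)-[x0,y0]+.5)*f-.5; cv2.polylines(c,[u.round().astype(np.int32)],True,col,1)
    poly(rect(0,0,.17,.324,.012,S),(0,255,0))
    for y in (-.156,-.078,0,.078,.156):
        for x in (-.047,.047): poly(rect(x,y,.024,.008,.024,S),(0,255,0))
    for t in tiles.values(): poly(rect(0,0,.11,.05,.026,(t[0],t[1],np.radians(t[2]))),(0,0,255))
    cv2.imwrite(f"pics/o_{n}.png",c)
```

```text
(no output)
```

View pics/o_w6.png

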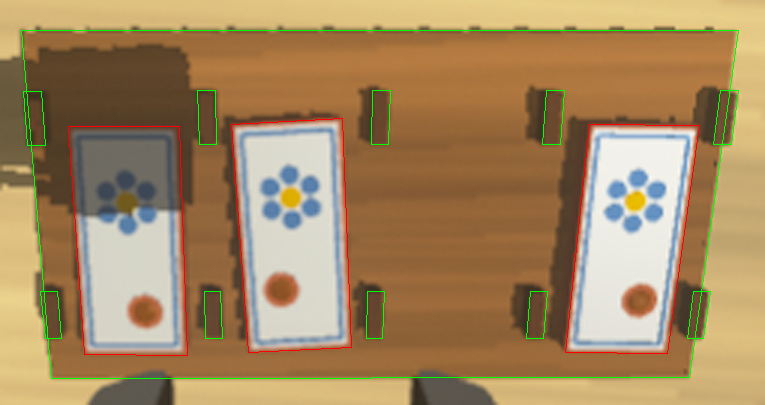

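View pics/o_s0.png

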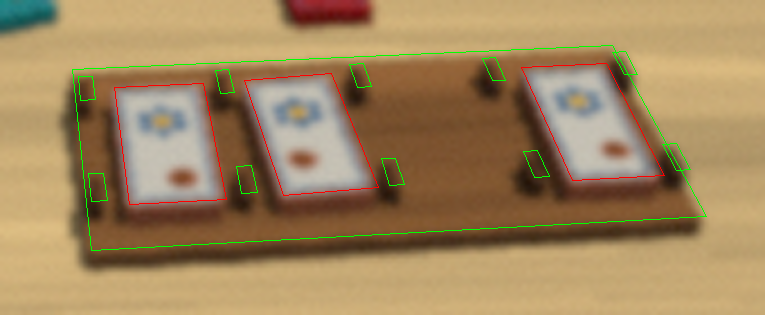

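View pics/o_d0.png

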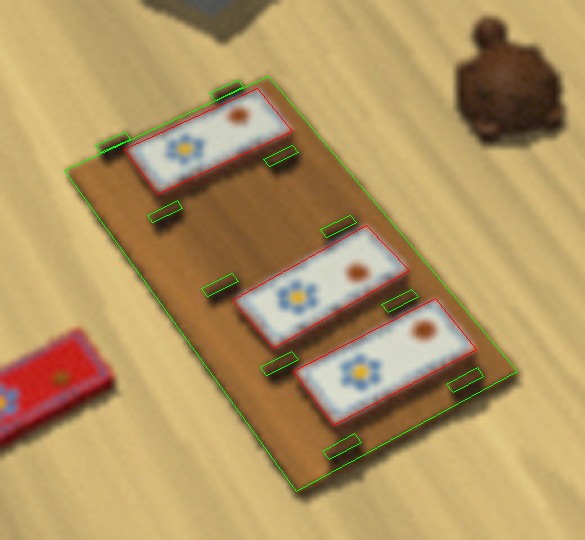

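Run:
```python
from h import *
go([0.5431,0.0557,0.12],3.43)
```

```text
P [0.5326 0.1295 0.2619] yaw 3.46 tilt [-0.0031 -0.0008 -1.    ] F [ 0.0969 -1.7249 -0.5288] op 0.05001474208384395 t 9.77
tool shift cm [-0.6522 -7.4231 14.1877] rows 5 each [-0.1304 -1.4846  2.8375]
roll 0.03 rows 1 each 0.026010084975865766 q6 -1.4858756262929127
```

Emit:
carry_out(commands=[[[-0.13,-1.48,2.8,0],[-0.13,-1.48,2.8,0],[-0.13,-1.48,2.8,0],[-0.13,-1.48,2.8,0],[-0.13,-1.48,2.8,0],[0,0,0,0],[0,0,0,0],[0,0,0,0]]], claw=6.1)

```text
t: 10.43
tool_pos: [0.5447, 0.0551, 0.1247]
orientation: [-0.089, 3.14, 0.0]
force: [0.1, -0.5, 0.7]
opening: 0.0607
```

Run:
```python
from h import *
im,p=snap("wrist","w7"); go()
crop(im,200,100,500,300,2.6,"w7a")
```

```text
P [0.5453 0.0556 0.1255] yaw 3.31 tilt [ 0.0024  0.0003 -1.    ] F [ 0.897  -0.3086 -0.5983] op 0.06119536354619207 t 10.48
tool shift cm [0. 0. 0.] rows 1 each [0. 0. 0.]
```

View pics/w7a.png

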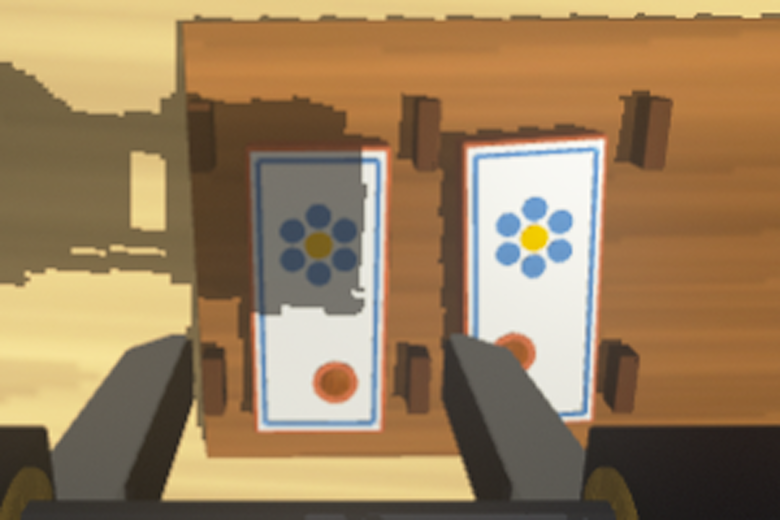

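```bash
cat >> h.py <<'E'
def tilefit(p,uv,spot=None,ztop=.026,x0=(.55,.1,.06)):
    def W(x):
        T=np.array([(-.055,-.025,ztop),(-.055,.025,ztop),(.055,.025,ztop),(.055,-.025,ztop)]); T[:,:2]-=np.sign(T[:,:2])*x[3]
        return np.array([(*l2w(x[:3],q),ztop) for q in T])
    r=least_squares(lambda x:(proj(p,W(x))-uv).ravel(),list(x0)+[0.0015]); t=r.x
    print("tile",t[:2],"yaw",np.degrees(t[2]),"inset",t[3],"res",np.abs(r.fun).max())
    if spot is not None:
        sw=atz(p,spot,ztop)[:2]; c,s=np.cos(t[2]),np.sin(t[2]); d=sw-t[:2]
        print("spot world",sw,"in tile",np.array([c*d[0]+s*d[1],-s*d[0]+c*d[1]]))
    return t
def cf(cs,f,ox,oy): return (np.atleast_2d(np.array(cs,float))+.5)/f-.5+[ox,oy]
E
python3 - <<'E'
from h import *
_,p=load("w7")
t=tilefit(p,cf([(250,152),(388,148),(382,428),(259,431)],2.6,200,100),cf((335,382),2.6,200,100)[0])
g=l2w(t,(-.015,0)); go([*g,.029],np.degrees(t[2]))
E
```

```text
tile [0.5576 0.0569] yaw 3.8011094783712016 inset 0.0016542790597266778 res 0.566173680555579
spot world [0.5906 0.0645] in tile [0.0334 0.0054]
P [0.5453 0.0556 0.1255] yaw 3.31 tilt [ 0.0024  0.0003 -1.    ] F [ 0.897  -0.3086 -0.5983] op 0.06119536354619207 t 10.48
tool shift cm [0.2919 0.0476 9.6531] rows 3 each [0.0973 0.0159 3.2177]
roll -0.49 rows 1 each -0.4949437713587912 q6 -1.620663994914529
```

Emit:
carry_out(commands=[[[0.25,0.05,2.5,-0.5],[0,0,2.5,0],[0,0,2,0],[0,0,1.2,0],[0,0,0.6,0],[0,0,0.3,0],[0,0,0,0],[0,0,0,0],[0,0,0,0],[0,0,0,0]]])

```text
t: 11.32
tool_pos: [0.5427, 0.056, 0.0338]
orientation: [-0.105, 3.138, -0.0]
force: [0.4, -0.6, 0.4]
opening: 0.0611
```

Run:
```python
from h import *
im,p=snap("wrist","w8"); go([.5426,.0559,.029],3.8)
crop(im,200,100,500,300,2.6,"w8a")
```

```text
P [0.5425 0.056  0.0336] yaw 3.85 tilt [ 0.0016  0.     -1.    ] F [ 1.0869 -0.1671  0.2557] op 0.061112966778941374 t 11.37
tool shift cm [-0.0043 -0.0144  0.4644] rows 1 each [-0.0043 -0.0144  0.4644]
roll 0.05 rows 1 each 0.04646963284169203 q6 -1.629014950287127
```

View pics/w8a.png

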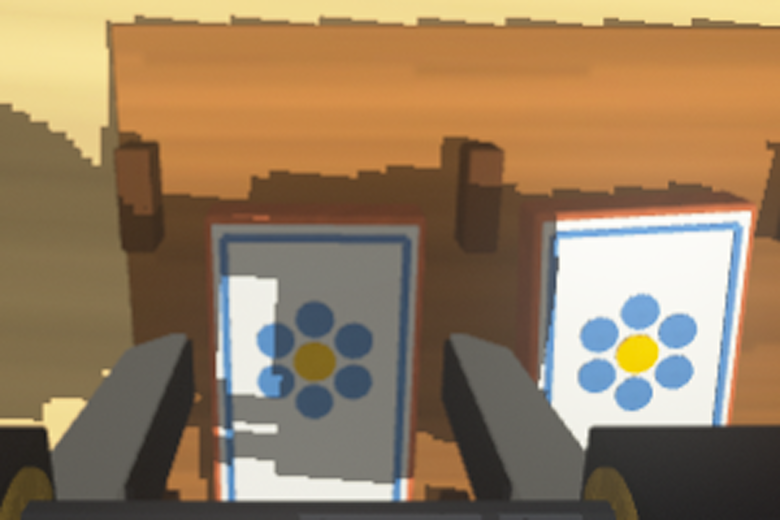

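Emit:
carry_out(commands=[[[0,0,0.2,0],[0,0,0.2,0],[0,0,0,0],[0,0,0,0]]])

```text
t: 11.7
tool_pos: [0.5415, 0.056, 0.0283]
orientation: [0.105, -3.139, -0.0]
force: [0.1, -0.4, -0.5]
opening: 0.0613
```

Emit:
carry_out(commands=[[[0,0,0,0],[0,0,0,0],[0,0,0,0],[0,0,0,0],[0,0,0,0],[0,0,0,0],[0,0,0,0],[0,0,0,0]]], claw=4, grip_force=25)

```text
t: 12.37
tool_pos: [0.5418, 0.056, 0.0286]
orientation: [0.105, -3.14, 0.0]
force: [0.5, -1.1, -0.4]
opening: 0.0497
```

Emit:
carry_out(commands=[[[0,0,-0.5,0],[0,0,-1,0],[0,0,-1.2,0],[0,0,-1.2,0],[0,0,-0.6,0],[0,0,0,0],[0,0,0,0],[0,0,0,0]]])

```text
t: 13.03
tool_pos: [0.5415, 0.056, 0.0734]
orientation: [0.106, -3.14, 0.0]
force: [-0.7, 0.8, -1.8]
opening: 0.0502
```

Run:
```python
from h import *
L=np.load("L.npy"); g=l2w(L,(-.0958,-.0055)); print(g)
go([*g,.073],2.43,step=2.2)
```

```text
[ 0.457  -0.2089]
P [0.5415 0.056  0.0734] yaw 3.85 tilt [-0.0003 -0.     -1.    ] F [-0.7225  0.7895 -1.8081] op 0.05024809706324212 t 13.03
tool shift cm [ 10.2113 -25.8618   0.0445] rows 13 each [ 0.7855 -1.9894  0.0034]
roll 1.42 rows 1 each 1.4197399289766537 q6 -1.6290514698476792
```

Emit:
carry_out(commands=[[[0.79,-1.99,0,0],[0.79,-1.99,0,0],[0.79,-1.99,0,0],[0.79,-1.99,0,0],[0.79,-1.99,0,0],[0.79,-1.99,0,0],[0.79,-1.99,0,0],[0.79,-1.99,0,0],[0.79,-1.99,0,0],[0.79,-1.99,0,0],[0.79,-1.99,0,0],[0.79,-1.99,0,0],[0.79,-1.99,0,0],[0,0,0,1.4],[0,0,0,0],[0,0,0,0],[0,0,0,0]]])

```text
t: 14.45
tool_pos: [0.4566, -0.2081, 0.0732]
orientation: [0.069, -3.14, -0.001]
force: [-0.6, -0.6, -1.5]
opening: 0.0501
```

Run:
```python
from h import *
im,p=snap("wrist","w9"); L=np.load("L.npy"); g=l2w(L,(-.0958,-.0055))
go([*g,.0226],2.43,step=2.2)
```

```text
P [ 0.4567 -0.2081  0.0733] yaw 2.52 tilt [-0.0004  0.0005 -1.    ] F [-0.2047  0.865  -0.5423] op 0.04990558817639966 t 14.5
tool shift cm [-0.0266 -0.0814  5.0719] rows 3 each [-0.0089 -0.0271  1.6906]
roll 0.09 rows 1 each 0.09187512757546301 q6 -2.1446947255820414
```

View pics/w9.png

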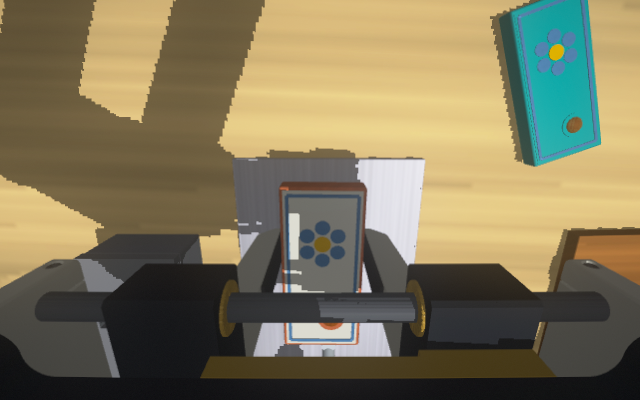

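Emit:
carry_out(commands=[[[0,-0.08,1.5,0],[0,0,1.5,0],[0,0,1,0],[0,0,0.5,0],[0,0,0.2,0],[0,0,0.1,0],[0,0,0.1,0],[0,0,0,0],[0,0,0,0],[0,0,0,0]]])

```text
t: 15.33
tool_pos: [0.4571, -0.21, 0.0252]
orientation: [-0.067, 3.14, -0.001]
force: [0.1, 0.4, -1.6]
opening: 0.0497
```

Run:
```python
from h import *
L=np.load("L.npy"); g=l2w(L,(-.0331-.0158,-.0055))
go([*g,.0226],2.43,step=.6)
```

```text
P [ 0.4571 -0.21    0.0252] yaw 2.44 tilt [ 0.0008 -0.0005 -1.    ] F [ 0.1045  0.4063 -1.5859] op 0.04970204002694553 t 15.33
tool shift cm [-4.6867  0.117   0.2628] rows 8 each [-0.5858  0.0146  0.0328]
roll 0.01 rows 1 each 0.014815885590934386 q6 -2.146143329254313
```

Emit:
carry_out(commands=[[[0,0,0.1,0],[0,0,0.1,0],[0,0,0.05,0],[0,0,0,0],[0,0,0,0],[0,0,0,0]]])

```text
t: 15.83
tool_pos: [0.4569, -0.2099, 0.0226]
orientation: [-0.067, 3.141, -0.0]
force: [-2.3, 2.0, 5.7]
opening: 0.0499
```

Emit:
carry_out(commands=[[[-0.3,0.03,0,0],[-0.5,0.03,0,0],[-0.5,0.03,0,0],[-0.5,0.01,0,0],[-0.5,0,0,0],[-0.5,0,0,0],[-0.5,0,0,0],[-0.5,0,0,0],[-0.3,0,0,0],[0,0,0,0],[0,0,0,0],[0,0,0,0]]])

```text
t: 16.83
tool_pos: [0.4984, -0.2073, 0.0226]
orientation: [-0.067, 3.139, -0.001]
force: [2.1, -1.0, 3.2]
opening: 0.0492
```

Run:
```python
from h import *
im,p=snap("wrist","w10"); crop(im,220,200,440,365,3.5,"w10a")
L=np.load("L.npy"); g=l2w(L,(-.0331-.0158,-.0055))
go([*g,.0226],2.43,step=.6)
im,p=snap("side","d10"); crop(im,340,190,460,310,5,"d10c")
im,p=snap("scene","s10"); crop(im,140,150,240,250,5,"s10c")
```

```text
P [ 0.4983 -0.2073  0.0226] yaw 2.44 tilt [ 0.0017 -0.0006 -1.    ] F [ 2.6804 -0.3042  3.1306] op 0.049690100814571585 t 16.88
tool shift cm [-0.5556  0.0228  0.0001] rows 1 each [-0.5556  0.0228  0.0001]
roll 0.01 rows 1 each 0.010487660954098033 q6 -2.1029424270296637
```

View pics/w10a.png

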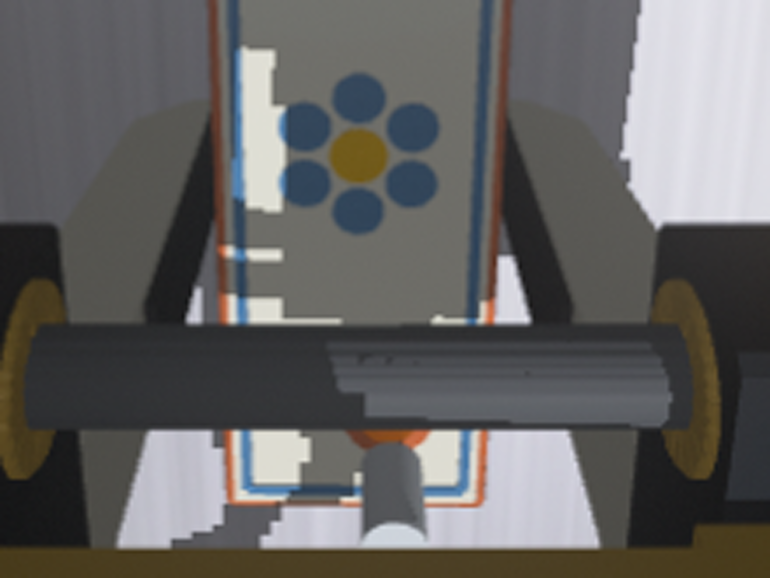

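View pics/d10c.png

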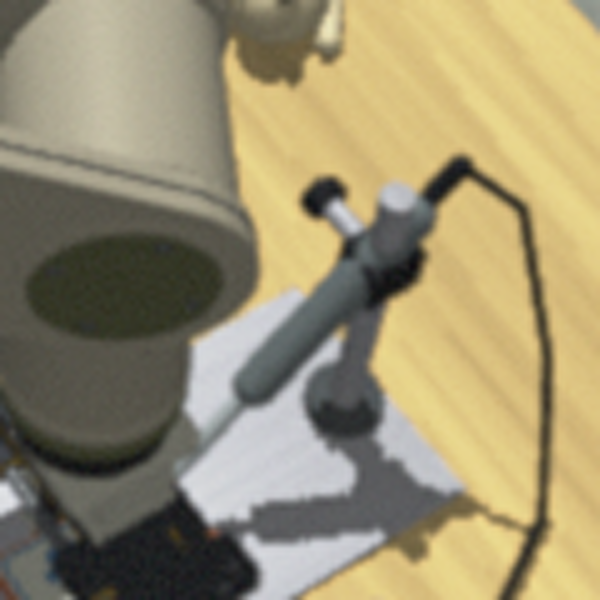

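View pics/s10c.png

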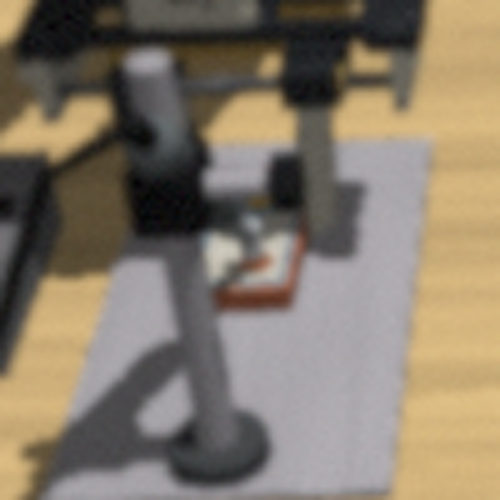

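Run:
```python
from h import *
L=np.load("L.npy")
def rel(X): 
    d=X[:2]-L[:2]; c,s=np.cos(L[2]),np.sin(L[2]); return np.array([c*d[0]+s*d[1],-s*d[0]+c*d[1]])
_,p=load("w10")
f=lambda c:cf(c,3.5,220,200)[0]
h=rel(np.array([.4983,-.2073])); print("hand lamp",h)
for n,c,z in [("BR",(484,500),.0195),("BL",(234,500),.0195),("chip",(388,432),.02)]: print(n,rel(atz(p,f(c),z)), "rel hand",rel(atz(p,f(c),z))-h)
print("flower c", rel(atz(p,f((358,157)),.02))-h)
# predicted nozzle outlines
for z in (.028,.046):
    c=[(*l2w(L,(.0055*np.cos(a),.0055*np.sin(a))),z) for a in np.linspace(0,6.28,9)[:-1]]
    print(z,((proj(p,c)-[220,200]+.5)*3.5-.5).round(0).tolist())
_,p=load("w7"); print("flower/tile1 at w7",atz(p,cf((318,245),2.6,200,100)[0],.026))
_,p1=load("w1"); print("tip w1",(proj(p1,[(*L[:2],.028),(*L[:2],.046)])-[215,0]+.5)*3)
```

```text
hand lamp [-0.0545 -0.0057]
BR [0.0152 0.0189] rel hand [0.0697 0.0246]
BL [ 0.0153 -0.0292] rel hand [ 0.0698 -0.0235]
chip [-0.0011  0.0003] rel hand [0.0534 0.006 ]
flower c [-0.0033  0.0003]
0.028 [[387.0, 493.0], [409.0, 486.0], [418.0, 469.0], [410.0, 451.0], [388.0, 444.0], [366.0, 451.0], [357.0, 469.0], [366.0, 486.0]]
0.046 [[390.0, 578.0], [414.0, 570.0], [424.0, 551.0], [415.0, 532.0], [391.0, 524.0], [367.0, 532.0], [357.0, 551.0], [366.0, 570.0]]
flower/tile1 at w7 [0.5379 0.0551 0.026 ]
tip w1 [[386.9151 230.7973]
 [390.2964 225.2945]]
```

Emit:
carry_out(commands=[[[-0.2,0,0,0],[-0.2,0,0,0],[-0.11,0,0,0],[0,0,0,0],[0,0,0,0],[0,0,0,0]]])

```text
t: 17.48
tool_pos: [0.5017, -0.2071, 0.0226]
orientation: [0.067, -3.139, 0.0]
force: [-7.0, -0.2, 12.0]
opening: 0.0497
```

Run:
```python
from h import *
im,p=snap("wrist","w11"); crop(im,270,260,390,365,6,"w11a")
L=np.load("L.npy"); g=l2w(L,(-.0494,-.0056))
go([*g,.0226],2.43,step=.6)
f=lambda X:((proj(p,X)-[270,260]+.5)*6-.5).round(0)
print(f([(*l2w(L,(.0055*np.cos(a),.0055*np.sin(a))),.028) for a in np.linspace(0,6.28,5)[:-1]]).tolist())
print("chip if centred",f([(*l2w(L,(.0085*np.cos(a),.0085*np.sin(a))),.020) for a in np.linspace(0,6.28,5)[:-1]]).tolist())
im,p=snap("scene","s11"); crop(im,160,180,220,225,10,"s11c")
```

```text
P [ 0.5017 -0.2071  0.0226] yaw 2.44 tilt [-0.0021 -0.0002 -1.    ] F [-6.9397  0.0058 11.9336] op 0.04974691557162035 t 17.53
tool shift cm [-0.1668  0.0054 -0.0004] rows 1 each [-0.1668  0.0054 -0.0004]
roll 0.01 rows 1 each 0.014181536246681503 q6 -2.0980813113046644
[[364.0, 462.0], [417.0, 419.0], [365.0, 376.0], [311.0, 419.0]]
chip if centred [[362.0, 430.0], [440.0, 366.0], [363.0, 300.0], [284.0, 365.0]]
```

View pics/w11a.png

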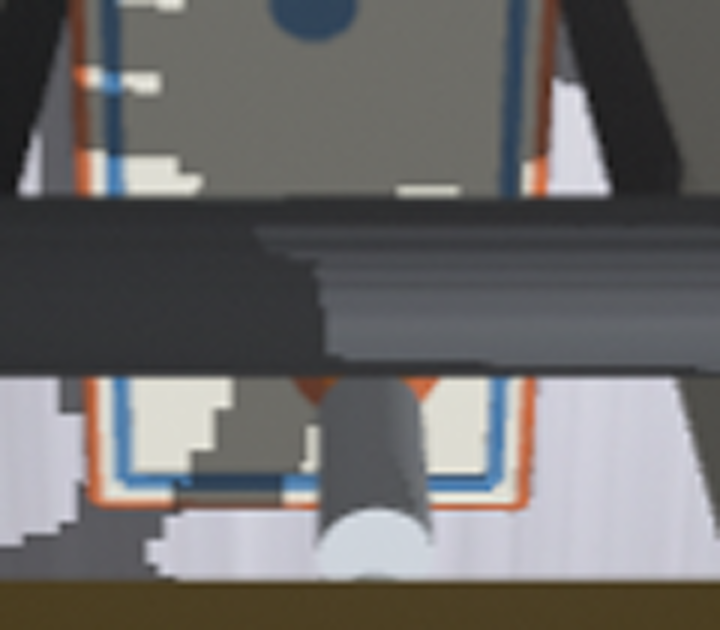

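View pics/s11c.png

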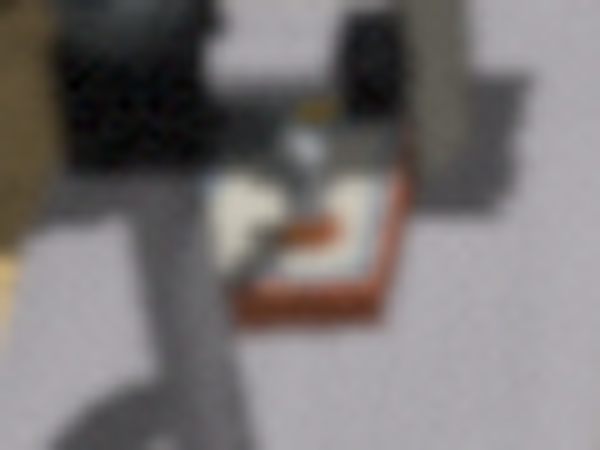

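Emit:
carry_out(commands=[[[0,0,-0.07,0],[-0.05,0,0,0],[-0.05,0,0,0],[0,0,0,0],[0,0,0,0],[0,0,0,0]]])

```text
t: 18.08
tool_pos: [0.5029, -0.2067, 0.0226]
orientation: [0.067, -3.139, -0.0]
force: [-4.1, -0.9, 5.6]
opening: 0.0497
```

Run:
```python
from h import *
L=np.load("L.npy"); g=l2w(L,(-.0494,-.0056))
go([*g,.0226],2.43,step=.6)
```

```text
P [ 0.5029 -0.2067  0.0226] yaw 2.45 tilt [-0.0018  0.0003 -1.    ] F [-4.1322 -0.8952  5.5786] op 0.04969396610456256 t 18.08
tool shift cm [-0.0517 -0.0303 -0.0005] rows 1 each [-0.0517 -0.0303 -0.0005]
roll 0.02 rows 1 each 0.015714471938665042 q6 -2.0971425572067672
```

Emit:
carry_out(commands=[[[-0.05,0,-0.04,0],[-0.02,0,0,0],[0,0,0,0],[0,0,0,0],[0,0,0,0]]])

```text
t: 18.5
tool_pos: [0.5042, -0.2065, 0.0228]
orientation: [0.067, -3.14, -0.001]
force: [-0.1, 0.4, -0.6]
opening: 0.0494
```

Emit:
carry_out(commands=[[[0,0,0,0],[0,0,0,0],[0,0,0,0],[0,0,0,0],[0,0,0,0],[0,0,0,0]]], claw=5.8)

```text
t: 19.0
tool_pos: [0.5045, -0.2068, 0.0233]
orientation: [-0.067, 3.141, -0.0]
force: [-0.4, -0.6, -0.0]
opening: 0.0583
```

Run:
```python
from h import *
im,p=snap("wrist","w12"); crop(im,270,260,390,365,6,"w12a")
go()
im,p=snap("scene","s12"); crop(im,160,180,220,225,10,"s12c")
```

```text
P [ 0.5045 -0.2068  0.0233] yaw 2.45 tilt [ 0.0001 -0.0001 -1.    ] F [-0.0064 -0.261  -0.01  ] op 0.05793929861544159 t 19.05
tool shift cm [0. 0. 0.] rows 1 each [0. 0. 0.]
```

View pics/w12a.png

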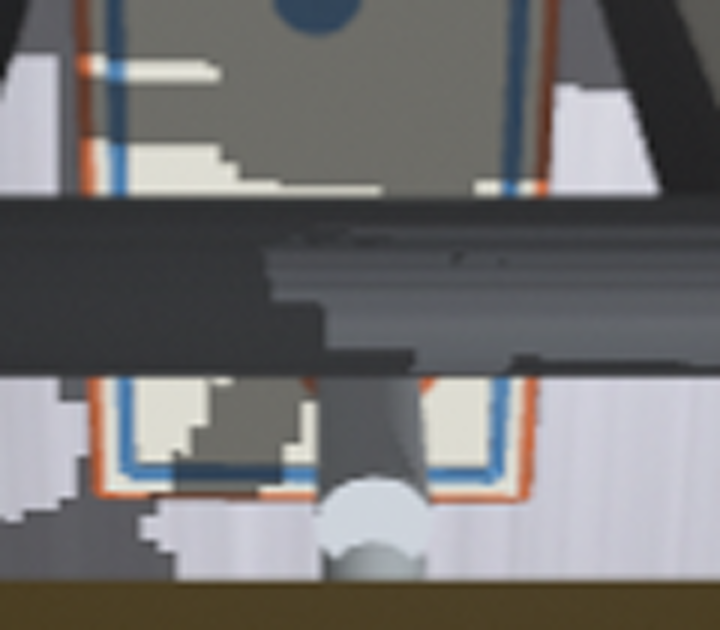

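View pics/s12c.png

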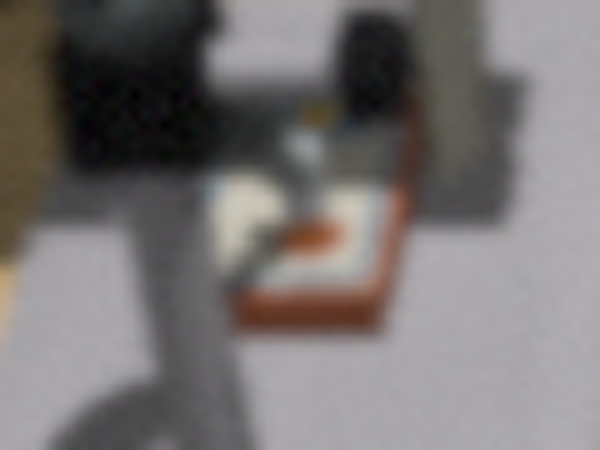

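Run:
```python
from h import *
L=np.load("L.npy")
im,p=load("s12")
f=lambda X:((proj(p,X)-[160,180]+.5)*10-.5).round(0)
print(f([(*L[:2],.028),(*L[:2],.046),(*L[:2],.021)]))
r=im.astype(int)[200:208,186:198]; print(r.shape)
m=(r[...,0]-r[...,2]); print(m)
```

```text
[[310. 207.]
 [299. 145.]
 [314. 230.]]
(8, 12, 3)
[[18 15  9  1  1  3 11 18 18 16  7  1]
 [16 15 11 10 11 18 26 28 23 16  5  1]
 [15 16 22 33 41 50 57 53 38 20  5  2]
 [11 19 36 61 76 83 83 71 45 22  4  6]
 [10 20 44 64 77 77 70 55 37 16  2 11]
 [10 14 29 42 51 50 42 32 22  8  0 18]
 [ 4  7 13 19 21 20 17 13  9  2  4 27]
 [ 0  0  3  5  4  4  5  5  7  6 16 40]]
```

Run:
```python
from h import *
L=np.load("L.npy")
def rel(X): 
    d=X[:2]-L[:2]; c,s=np.cos(L[2]),np.sin(L[2]); return np.array([c*d[0]+s*d[1],-s*d[0]+c*d[1]])
_,p=load("w12"); f=lambda c:cf(c,6,270,260)[0]
print(rel(np.array([.5045,-.2068])))
e=[rel(atz(p,f(c),.0195)) for c in [(97,495),(533,497)]]; print(e)
print("tile centre x",np.mean(e,0)-[.0534,0], "spot", np.mean(e,0)-[.0534,0]+[.0332,.0055])
f2=lambda X:((proj(p,X)-[270,260]+.5)*6-.5).round(0)
print(f2([(*l2w(L,(.0055*np.cos(a),.0055*np.sin(a))),.046) for a in np.linspace(0,6.28,5)[:-1]]).tolist())
```

```text
[-0.0483 -0.0055]
[array([ 0.0216, -0.0295]), array([0.0218, 0.0197])]
tile centre x [-0.0317 -0.0049] spot [0.0015 0.0006]
[[367.0, 574.0], [426.0, 528.0], [368.0, 481.0], [309.0, 528.0]]
```

Emit:
carry_out(commands=[[[0,0,0,0],[0,0,0,0],[0,0,0,0],[0,0,0,0],[0,0,0,0],[0,0,-0.03,0],[0.06,0,0,0],[0.06,0,0,0],[0,0,0,0],[0,0,0,0],[0,0,0,0]]], claw=4)

```text
t: 20.02
tool_pos: [0.5032, -0.2068, 0.0235]
orientation: [0.067, -3.141, -0.0]
force: [0.8, -0.3, -1.0]
opening: 0.0496
```

Emit:
carry_out(commands=[[[0,0,0,0],[0,0,0,0],[0,0,0,0],[0,0,0,0],[0,0,0,0]]], claw=5.8)

```text
t: 20.43
tool_pos: [0.5033, -0.2069, 0.0237]
orientation: [-0.067, 3.141, -0.0]
force: [-0.0, -0.3, -0.1]
opening: 0.0579
```

Run:
```python
from h import *
im,p=snap("wrist","w13"); crop(im,270,260,390,365,6,"w13a")
go()
```

```text
P [ 0.5033 -0.2068  0.0236] yaw 2.45 tilt [ 0.0002 -0.0001 -1.    ] F [-1.3492  0.4463  0.1275] op 0.058005881149318164 t 20.48
tool shift cm [0. 0. 0.] rows 1 each [0. 0. 0.]
```

View pics/w13a.png

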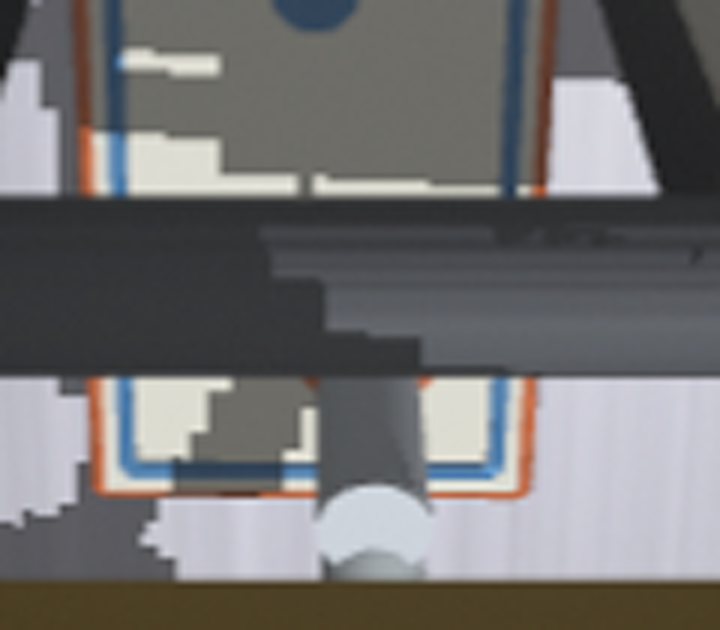

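Emit:
carry_out(commands=[[[0,0,0,0],[0,0,0,0],[0,0,0,0],[0,0,0,0],[0,0,0,0],[0,0,0,0],[0,0,0,0],[0,0,0,0],[0,0,0,0],[0,0,0,0],[0,0,0,0],[0,0,0,0],[0,0,0,0],[0,0,0,0],[0,0,0,0],[0,0,0,0],[0,0,0,0],[0,0,0,0],[0,0,0,0],[0,0,0,0]]])

```text
t: 22.15
tool_pos: [0.5032, -0.2068, 0.0235]
orientation: [0.067, -3.141, 0.0]
force: [-1.0, 0.2, -0.5]
opening: 0.0578
```

Emit:
carry_out(commands=[[[0,0,0,0],[0,0,0,0],[0,0,0,0],[0,0,0,0],[0,0,0,0],[0,0,0,0],[0,0,0,0],[0,0,0,0],[0,0,0,0],[0,0,0,0],[0,0,0,0],[0,0,0,0],[0,0,0,0],[0,0,0,0],[0,0,0,0],[0,0,0,0],[0,0,0,0],[0,0,0,0],[0,0,0,0],[0,0,0,0]]])

```text
t: 23.82
tool_pos: [0.5032, -0.2068, 0.0235]
orientation: [0.067, -3.141, -0.0]
force: [-0.6, 0.7, -0.3]
opening: 0.058
```

Emit:
carry_out(commands=[[[0,0,0,0],[0,0,0,0],[0,0,0,0],[0,0,0,0],[0,0,0,0],[0,0,0,0],[0,0,0,0],[0,0,0,0],[0,0,0,0],[0,0,0,0]]])

```text
t: 24.65
tool_pos: [0.5032, -0.2068, 0.0235]
orientation: [-0.067, 3.141, 0.0]
force: [-0.2, -0.1, 0.1]
opening: 0.0577
```

Run:
```python
from h import *
go()
im,p=snap("wrist","w14"); crop(im,270,260,390,365,6,"w14a")
crop(im,400,180,640,300,3,"w14b")
im,p=snap("scene","s14"); crop(im,260,140,430,260,4.5,"s14c")
```

```text
P [ 0.5032 -0.2068  0.0235] yaw 2.45 tilt [ 0.  0. -1.] F [-0.2299 -0.0844  0.0867] op 0.05772460142982341 t 24.65
tool shift cm [0. 0. 0.] rows 1 each [0. 0. 0.]
```

View pics/w14a.png

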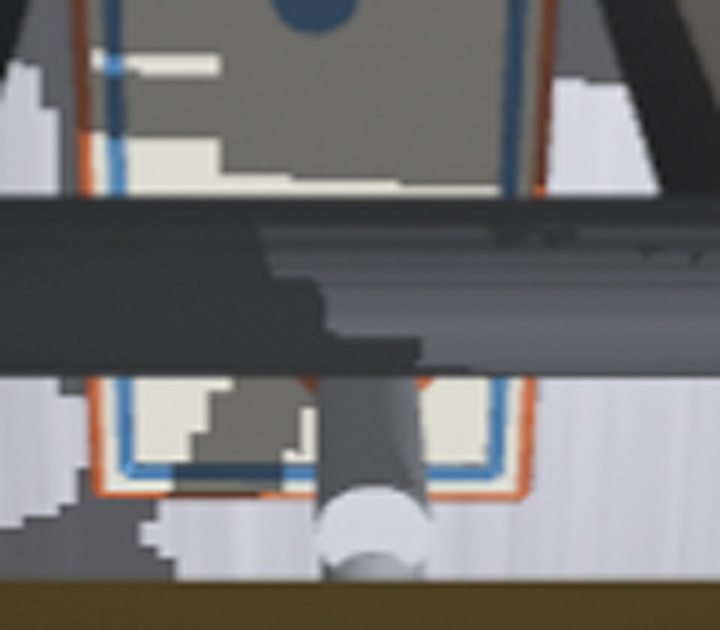

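View pics/s14c.png

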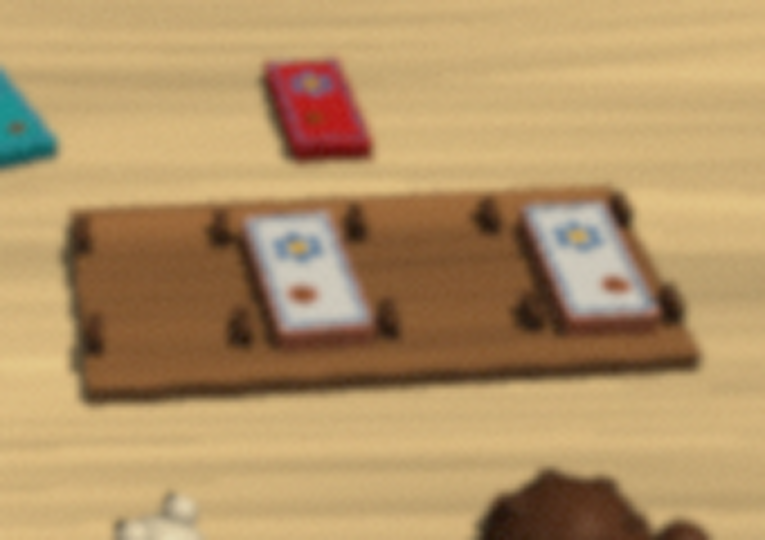

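Emit:
carry_out(commands=[[[0,0,0,0],[0,0,0,0],[0,0,0,0],[0,0,0,0],[0,0,0,0],[0,0,0,0],[0.5,0,-0.02,0],[0.8,0,0,0],[0.8,0,0,0],[0.8,0,0,0],[0.8,0,0,0],[0.8,0,0,0],[0.8,0,0,0],[0.5,0,-0.5,0],[0,0,-1.5,0],[0,0,-2,0],[0,0,-1,0],[0,0,0,0],[0,0,0,0]]], claw=4, grip_force=25)

```text
t: 26.33
tool_pos: [0.4458, -0.2097, 0.0744]
orientation: [-0.067, 3.139, -0.002]
force: [-0.3, 0.2, -2.5]
opening: 0.05
```

Run:
```python
from h import *
S=np.load("S.npy"); print(l2w(S,(0,-.117))); g=l2w(S,(-.0163,-.117-.0003)); print(g)
go([*g,.073],3.65,step=2.2)
```

```text
[0.5466 0.0546]
[0.5304 0.0532]
P [ 0.4458 -0.2097  0.0744] yaw 2.44 tilt [ 0.0017 -0.0011 -1.    ] F [-0.2959  0.2097 -2.4636] op 0.050047426140762956 t 26.33
tool shift cm [-9.5678 25.9062  0.125 ] rows 13 each [-0.736   1.9928  0.0096]
roll -1.21 rows 1 each -1.206402936881716 q6 -2.157160799537424
```

Emit:
carry_out(commands=[[[-0.735,1.99,0,0],[-0.735,1.99,0,0],[-0.735,1.99,0,0],[-0.735,1.99,0,0],[-0.735,1.99,0,0],[-0.735,1.99,0,0],[-0.735,1.99,0,0],[-0.735,1.99,0,0],[-0.735,1.99,0,0],[-0.735,1.99,0,0],[-0.735,1.99,0,0],[-0.735,1.99,0,0],[-0.735,1.99,0,0],[0,0,0,-1.2],[0,0,0,0],[0,0,0,0],[0,0,0,0]]])

```text
t: 27.75
tool_pos: [0.529, 0.0525, 0.0729]
orientation: [0.099, -3.139, 0.0]
force: [-0.7, 0.5, -1.5]
opening: 0.0495
```

Run:
```python
from h import *
im,p=snap("wrist","w15");go([.5304,.0532,.0286],3.65); crop(im,200,150,460,345,3,"w15a")
```

```text
P [0.5292 0.0524 0.0732] yaw 3.58 tilt [-0.0009 -0.0002 -1.    ] F [ 0.2993 -0.8183 -0.8079] op 0.049672257065470814 t 27.8
tool shift cm [-0.1301  0.0702  4.4606] rows 2 each [-0.0651  0.0351  2.2303]
roll -0.07 rows 1 each -0.07164451344765155 q6 -1.6306675773678883
```

View pics/w15a.png

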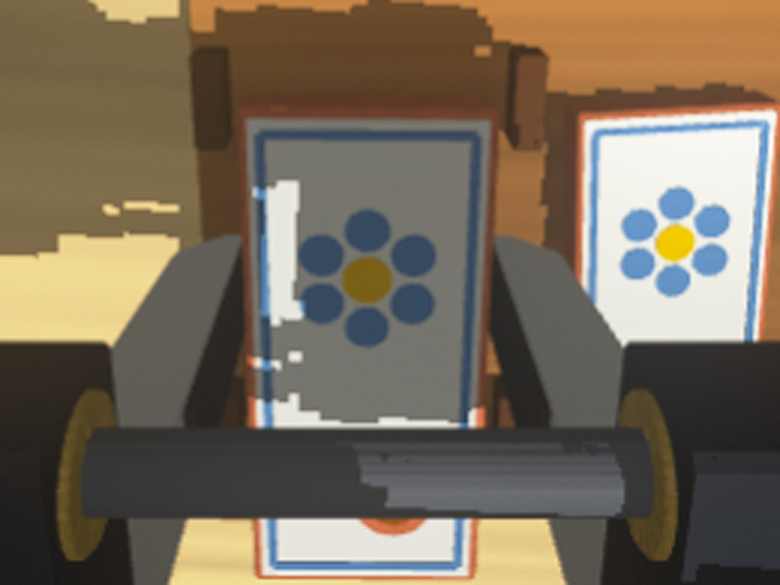

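Emit:
carry_out(commands=[[[-0.13,0.07,1,0],[0,0,1,0],[0,0,1,0],[0,0,0.6,0],[0,0,0.4,0],[0,0,0.2,0],[0,0,0.1,0],[0,0,0,0],[0,0,0,0],[0,0,0,0],[0,0,0,0]]])

```text
t: 28.72
tool_pos: [0.5314, 0.0541, 0.0312]
orientation: [-0.1, 3.139, -0.0]
force: [-0.2, -0.2, -1.2]
opening: 0.0494
```

Run:
```python
from h import *
im,p=snap("wrist","w16");go([.5304,.0532,.0286],3.65); crop(im,200,150,460,345,3,"w16a")
```

```text
P [0.5313 0.0541 0.0312] yaw 3.65 tilt [ 0.0007  0.     -1.    ] F [ 0.1597  0.7063 -0.9994] op 0.04932406360065241 t 28.77
tool shift cm [ 0.0919 -0.0815  0.255 ] rows 1 each [ 0.0919 -0.0815  0.255 ]
roll -0.0 rows 1 each -0.0001341945711885728 q6 -1.6290895590632906
```

View pics/w16a.png

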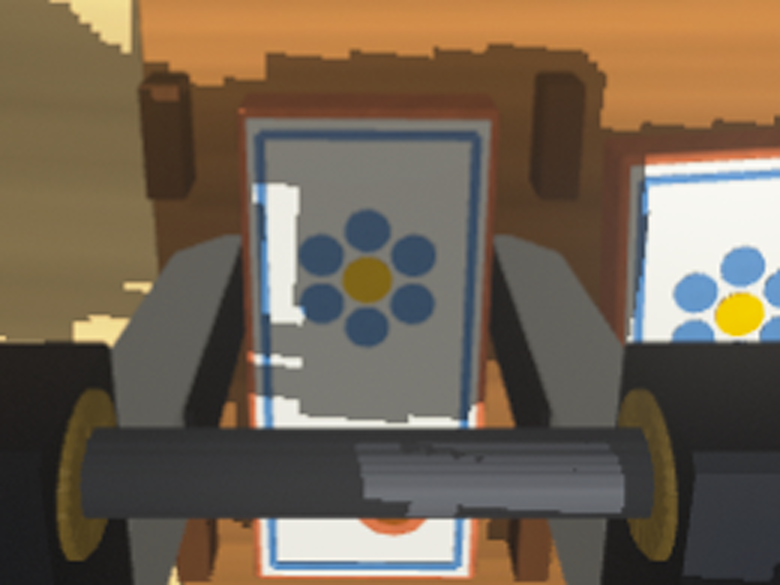

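Emit:
carry_out(commands=[[[0.09,-0.1,0.1,0],[0,0,0.08,0],[0,0,0.05,0],[0,0,0,0],[0,0,0,0],[0,0,0,0]]])

```text
t: 29.27
tool_pos: [0.5303, 0.0529, 0.0295]
orientation: [-0.1, 3.14, -0.0]
force: [-5.1, -1.0, 10.2]
opening: 0.0497
```

Run:
```python
from h import *
go([.5304,.0532,.0286],3.65)
```

```text
P [0.5303 0.0529 0.0295] yaw 3.65 tilt [ 0.0002 -0.0002 -1.    ] F [-5.0771 -1.0381 10.1621] op 0.049703305225729494 t 29.27
tool shift cm [-0.0134  0.0328  0.09  ] rows 1 each [-0.0134  0.0328  0.09  ]
roll -0.0 rows 1 each -0.0010108615432926626 q6 -1.6311147102916013
```

Emit:
carry_out(commands=[[[0,0,-0.05,0],[0,0,0,0],[0,0,0,0],[0,0,0,0],[0,0,0,0],[0,0,-1,0],[0,0,-2,0],[0,0,-3,0],[0,0,-3,0],[0,1,-3,0],[0,1,-2,0],[0,1,0,0],[0,1,0,0],[0,0,0,0],[0,0,0,0],[0,0,0,0],[0,0,0,0]]], claw=6)

```text
t: 30.68
tool_pos: [0.5268, 0.0925, 0.1676]
orientation: [0.1, -3.138, 0.0]
force: [0.1, 0.2, -1.3]
opening: 0.0602
```

Run:
```python
from h import *
im,p=snap("wrist","w17");go(); crop(im,170,110,450,310,2.8,"w17a")
```

```text
P [0.527  0.0924 0.1678] yaw 3.62 tilt [-0.002  -0.0003 -1.    ] F [-0.3648 -1.0971 -0.5318] op 0.059900013781606545 t 30.73
tool shift cm [0. 0. 0.] rows 1 each [0. 0. 0.]
```

View pics/w17a.png

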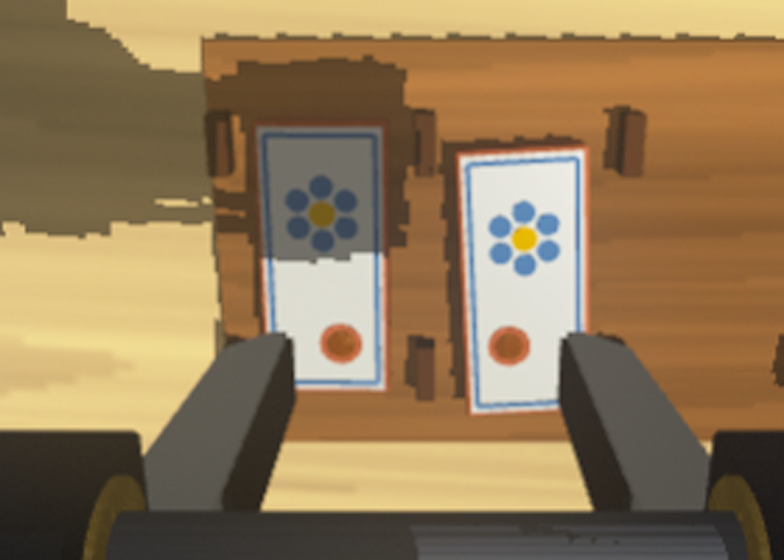

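Run:
```python
from h import *
S=np.load("S.npy"); _,p=load("w17"); f=lambda c:cf(c,2.8,170,110)
t=tilefit(p,f([(256,127),(382,127),(385,388),(269,388)]),f((341,343))[0])
c,s=np.cos(S[2]),np.sin(S[2]); d=t[:2]-S[:2]; print("in stand",c*d[0]+s*d[1],-s*d[0]+c*d[1]+.117,np.degrees(t[2]-S[2]))
for q,z in [((203,38),.012),((600,440),.012),((430,440),.012),((210,176),.024)]:
    X=atz(p,f(q)[0],z); d=X[:2]-S[:2]; print(q,c*d[0]+s*d[1],-s*d[0]+c*d[1])
im=cv2.imread("pics/w17a.png")
def rect(cx,cy,w,h,z):
    return [(*l2w(S,(cx+a*w/2,cy+b*h/2)),z) for a,b in((-1,-1),(-1,1),(1,1),(1,-1))]
def poly(P,col): cv2.polylines(im,[((proj(p,P)-[170,110]+.5)*2.8-.5).round().astype(np.int32)],True,col,1)
poly(rect(0,0,.17,.324,.012),(0,255,0))
for y in (-.156,-.078,0):
    for x in (-.047,.047): poly(rect(x,y,.024,.008,.024),(0,255,0))
poly(rect(0,-.117,.1067,.0467,.026),(0,0,255))
cv2.imwrite("pics/w17o.png",im)
```

```text
tile [0.546 0.054] yaw 3.2767968011054767 inset 0.0018485764966359882 res 0.39269052891569345
spot world [0.5787 0.062 ] in tile [0.0331 0.0061]
in stand -0.000650058261505237 -0.0005235473295883697 -0.3691474138030909
(203, 38) -0.08491278076512569 -0.16118458814641656
(600, 440) 0.08422407807096334 -0.002308370623353269
(430, 440) 0.08421905677425782 -0.07605821574974944
(210, 176) -0.034858121730786396 -0.15922871580750203
```

View pics/w17o.png

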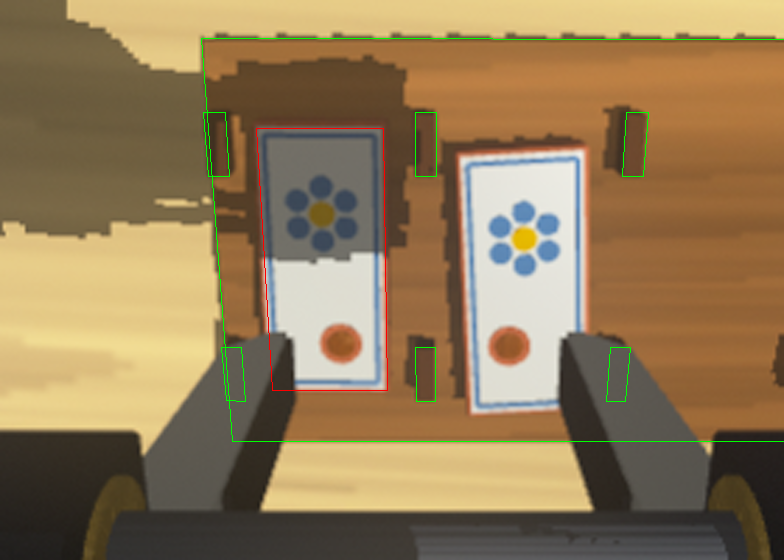

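Run:
```python
from h import *
_,p=load("w17"); f=lambda c:cf(c,2.8,170,110)
uv=f([(458,153),(587,148),(470,412)]); 
def W(x):
    return np.array([(*l2w(x[:3],q),.026) for q in [(-.0533,-.0233),(-.0533,.0233),(.0533,-.0233)]])
r=least_squares(lambda x:(proj(p,W(x))-uv).ravel(),[.55,.13,.1]); t=r.x; print(t,np.degrees(t[2]),r.fun)
sw=atz(p,f((509,346))[0],.026)[:2]; c,s=np.cos(t[2]),np.sin(t[2]); d=sw-t[:2]; print("spot",c*d[0]+s*d[1],-s*d[0]+c*d[1])
g=l2w(t,(-.015,0)); print(g); go([*g,.10],np.degrees(t[2]))
```

```text
[0.55   0.1327 0.1142] 6.54278371424103 [ 0.6251  0.2908 -0.5548 -0.1437 -0.0767 -0.2086]
spot 0.02504050968960353 -0.00667188180521222
[0.5351 0.1309]
P [0.527  0.0924 0.1678] yaw 3.62 tilt [-0.002  -0.0003 -1.    ] F [-0.3648 -1.0971 -0.5318] op 0.059900013781606545 t 30.73
tool shift cm [-1.07    3.7923  6.7796] rows 3 each [-0.3567  1.2641  2.2599]
roll -2.92 rows 1 each -2.919166662113227 q6 -1.5560853608009702
```

Emit:
carry_out(commands=[[[-0.26,1.27,2.2,-2.9],[-0.26,1.27,2.2,0],[-0.26,1.26,2.2,0],[0,0,0,0],[0,0,0,0],[0,0,0,0],[0,0,0,0]]])

```text
t: 31.32
tool_pos: [0.5328, 0.1309, 0.1046]
orientation: [-0.178, 3.134, -0.0]
force: [0.8, -0.4, -0.1]
opening: 0.0598
```

Run:
```python
from h import *
im,p=snap("wrist","w18");go([.532,.1306,.0295],6.6); crop(im,200,110,460,320,3,"w18a")
```

```text
P [0.5329 0.1309 0.1047] yaw 6.5 tilt [ 0.0027  0.0002 -1.    ] F [-0.1353  0.2573 -0.2397] op 0.059800133900893414 t 31.37
tool shift cm [ 0.1096 -0.0224  7.5209] rows 3 each [ 0.0365 -0.0075  2.507 ]
roll -0.1 rows 1 each -0.0963199274060429 q6 -1.5366215076474623
```

View pics/w18a.png

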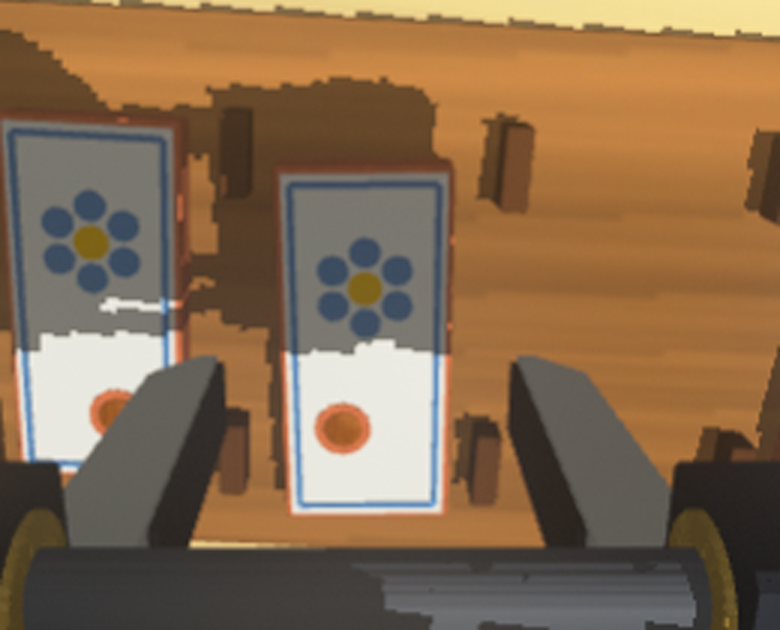

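Run:
```python
from h import *
_,p=load("w18"); f=lambda c:cf(c,3,200,110)
t=tilefit(p,f([(279,174),(450,172),(442,513),(293,513)]),f((342,428))[0])
g=l2w(t,(-.018,0)); print(g); go([*g,.0295],np.degrees(t[2]))
```

```text
tile [0.5508 0.1331] yaw 6.983292787632969 inset 0.0017760609304187452 res 0.2199066946910193
spot world [0.5755 0.1286] in tile [ 0.024  -0.0074]
[0.5329 0.1309]
P [0.5329 0.1309 0.1047] yaw 6.5 tilt [ 0.0027  0.0002 -1.    ] F [-0.1353  0.2573 -0.2397] op 0.059800133900893414 t 31.37
tool shift cm [ 0.0162 -0.0053  7.5212] rows 3 each [ 0.0054 -0.0018  2.5071]
roll -0.48 rows 1 each -0.4796127150390106 q6 -1.5366215076474623
```

Emit:
carry_out(commands=[[[0,0,2.5,-0.4],[0,0,2,0],[0,0,1.4,0],[0,0,0.7,0],[0,0,0.4,0],[0,0,0,0],[0,0,0,0],[0,0,0,0],[0,0,0,0]]])

```text
t: 32.12
tool_pos: [0.5326, 0.1316, 0.0342]
orientation: [-0.19, 3.134, 0.0]
force: [0.8, 0.8, 0.2]
opening: 0.06
```

Run:
```python
from h import *
im,p=snap("wrist","w19");go([.5329,.1309,.0285],6.9); crop(im,200,110,460,320,3,"w19a")
```

```text
P [0.5324 0.1316 0.034 ] yaw 6.95 tilt [ 0.0017  0.0002 -1.    ] F [-0.5932 -0.8432  0.0387] op 0.05982630302123284 t 32.17
tool shift cm [-0.0382 -0.074   0.5473] rows 1 each [-0.0382 -0.074   0.5473]
roll 0.05 rows 1 each 0.04937502542755112 q6 -1.543248628295566
```

View pics/w19a.png

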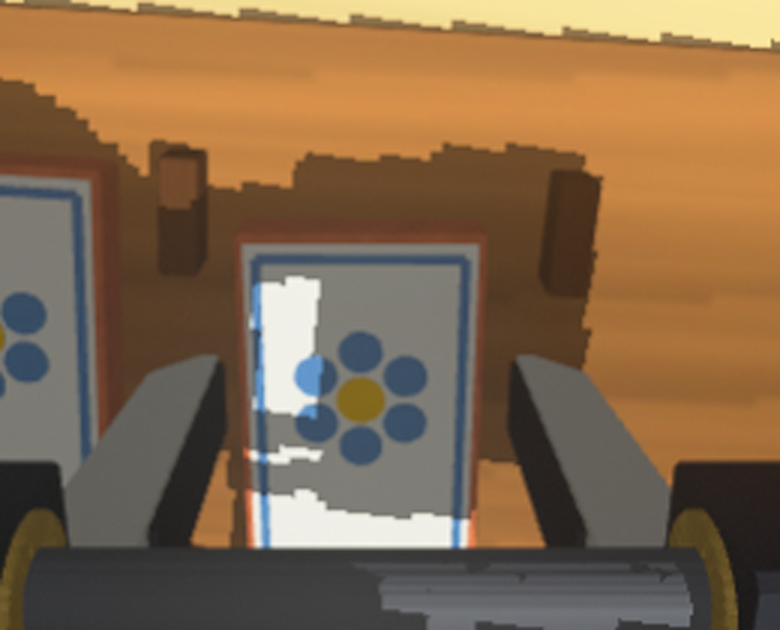

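Emit:
carry_out(commands=[[[-0.03,-0.06,0.25,0],[0,0,0.2,0],[0,0,0,0],[0,0,0,0],[0,0,0,0]]])

```text
t: 32.58
tool_pos: [0.5319, 0.1309, 0.0283]
orientation: [0.19, -3.135, 0.0]
force: [-0.2, -0.4, -0.4]
opening: 0.0599
```

Emit:
carry_out(commands=[[[0,0,0,0],[0,0,0,0],[0,0,0,0],[0,0,0,0],[0,0,0,0],[0,0,0,0],[0,0,0,0]]], claw=4, grip_force=25)

```text
t: 33.17
tool_pos: [0.532, 0.1309, 0.0285]
orientation: [-0.19, 3.136, -0.0]
force: [-0.3, -0.3, -0.9]
opening: 0.0496
```

Emit:
carry_out(commands=[[[0,0,-0.5,0],[0,0,-1,0],[0,0,-1.2,0],[0,0,-1.2,0],[0,0,-0.8,0],[0,0,0,0],[0,0,0,0],[0,0,0,0]]])

```text
t: 33.83
tool_pos: [0.5318, 0.1309, 0.0753]
orientation: [0.19, -3.136, 0.0]
force: [0.0, -0.0, -1.9]
opening: 0.0497
```

Run:
```python
from h import *
L=np.load("L.npy"); g=l2w(L,(-.0945,.0077)); print(g)
go([*g,.073],2.43,step=2.2)
```

```text
[ 0.4578 -0.1956]
P [0.5318 0.1309 0.0753] yaw 6.95 tilt [-0.0002 -0.     -1.    ] F [ 0.0306 -0.0225 -1.861 ] op 0.049663930984088736 t 33.83
tool shift cm [ 11.3012 -31.5169   0.2308] rows 16 each [ 0.7063 -1.9698  0.0144]
roll 4.52 rows 1 each 4.5180051887416255 q6 -1.5443135597836797
```

Emit:
carry_out(commands=[[[0.706,-1.97,0,0],[0.706,-1.97,0,0],[0.706,-1.97,0,0],[0.706,-1.97,0,0],[0.706,-1.97,0,0],[0.706,-1.97,0,0],[0.706,-1.97,0,0],[0.706,-1.97,0,0],[0.706,-1.97,0,0],[0.706,-1.97,0,0],[0.706,-1.97,0,0],[0.706,-1.97,0,0],[0.706,-1.97,0,0],[0.706,-1.97,0,0],[0.706,-1.97,0,0],[0.706,-1.97,0,0],[0,0,0,4.5],[0,0,0,0],[0,0,0,0],[0,0,0,0]]])

```text
t: 35.5
tool_pos: [0.4577, -0.195, 0.0749]
orientation: [0.071, -3.14, -0.001]
force: [-0.6, -0.1, -1.7]
opening: 0.0491
```

Run:
```python
from h import *
im,p=snap("wrist","w20"); L=np.load("L.npy"); g=l2w(L,(-.0945,.0077))
go([*g,.0235],2.43)
crop(im,200,150,460,360,3,"w20a")
```

```text
P [ 0.4579 -0.1949  0.075 ] yaw 2.59 tilt [-0.0006  0.0005 -1.    ] F [-0.7596 -0.5907 -1.894 ] op 0.04952447904788016 t 35.55
tool shift cm [ 0.0103 -0.073   5.1509] rows 2 each [ 0.0052 -0.0365  2.5754]
roll 0.16 rows 1 each 0.15881198820254383 q6 -2.1216558819069213
```

View pics/w20a.png

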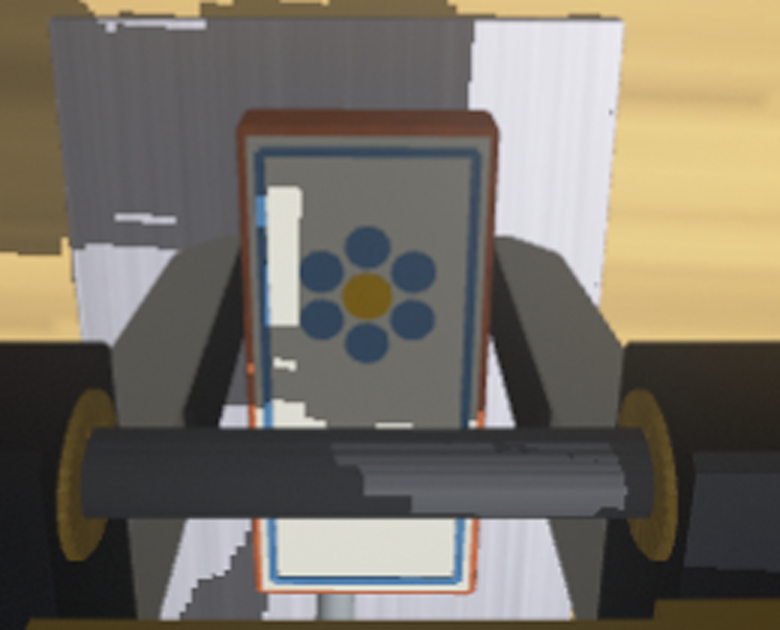

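Emit:
carry_out(commands=[[[0,-0.07,1.5,0.1],[0,0,1.5,0],[0,0,1,0],[0,0,0.6,0],[0,0,0.25,0],[0,0,0.1,0],[0,0,0.1,0],[0,0,0,0],[0,0,0,0],[0,0,0,0],[0,0,0,0]]])

```text
t: 36.47
tool_pos: [0.4583, -0.1965, 0.0254]
orientation: [-0.064, 3.14, -0.001]
force: [1.2, -1.1, -1.5]
opening: 0.05
```

Emit:
carry_out(commands=[[[0,0,0.1,0],[0,0,0.1,0],[0,0,0.03,0],[0,0,0,0],[0,0,0,0],[0,0,0,0]]])

```text
t: 36.97
tool_pos: [0.458, -0.1963, 0.0226]
orientation: [0.064, -3.141, -0.0]
force: [-0.4, 0.4, -1.6]
opening: 0.0498
```

Run:
```python
from h import *
L=np.load("L.npy"); g=l2w(L,(-.0434,.0077))
go([*g,.0226],2.43,step=.6)
```

```text
P [ 0.458  -0.1963  0.0226] yaw 2.35 tilt [-0.0001  0.     -1.    ] F [-0.3914  0.4433 -1.627 ] op 0.04977602402228001 t 36.97
tool shift cm [-5.0888  0.0774 -0.0006] rows 9 each [-0.5654  0.0086 -0.0001]
roll -0.08 rows 1 each -0.08370389318156413 q6 -2.1195828443098197
```

Emit:
carry_out(commands=[[[0,0,0.03,0],[-0.3,0.02,0,-0.1],[-0.5,0.02,0,0],[-0.6,0.02,0,0],[-0.6,0.02,0,0],[-0.6,0,0,0],[-0.6,0,0,0],[-0.6,0,0,0],[-0.6,0,0,0],[-0.3,0,0,0],[-0.2,0,0,0],[0,0,0,0],[0,0,0,0],[0,0,0,0]]])

```text
t: 38.13
tool_pos: [0.5074, -0.1935, 0.0225]
orientation: [-0.067, 3.14, -0.0]
force: [1.5, -0.0, 1.9]
opening: 0.0498
```

Run:
```python
from h import *
L=np.load("L.npy"); g=l2w(L,(-.0434,.0077))
go([*g,.0226],2.43,step=.6)
im,p=snap("wrist","w21"); crop(im,260,250,400,365,5.5,"w21a")
```

```text
P [ 0.5074 -0.1935  0.0225] yaw 2.44 tilt [ 0.0011 -0.0001 -1.    ] F [ 1.4636 -0.0033  1.9254] op 0.04982912057195528 t 38.13
tool shift cm [-0.1447 -0.0046 -0.0114] rows 1 each [-0.1447 -0.0046 -0.0114]
roll 0.01 rows 1 each 0.011698763475138207 q6 -2.072554675905585
```

View pics/w21a.png

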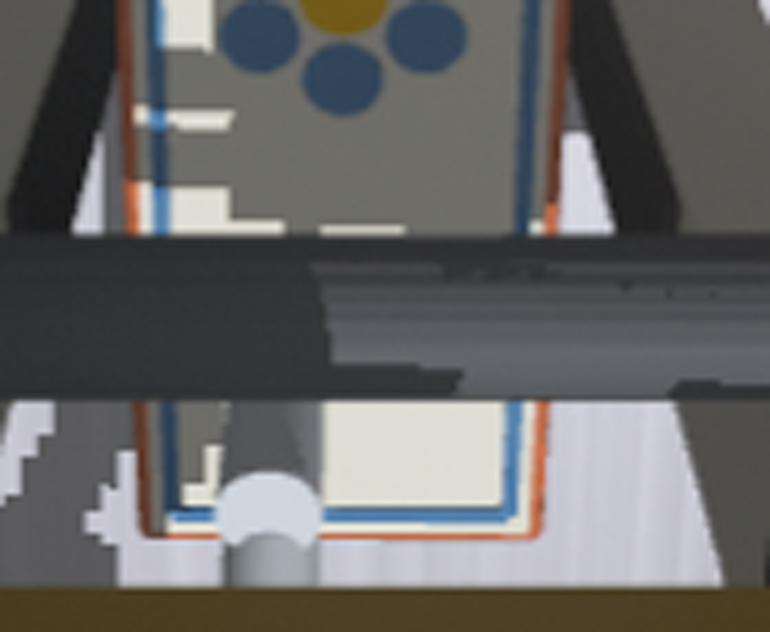

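```bash
cat >> h.py <<'E'
def lamprel(X):
    L=np.load("L.npy"); d=np.array(X)[:2]-L[:2]; c,s=np.cos(L[2]),np.sin(L[2]); return np.array([c*d[0]+s*d[1],-s*d[0]+c*d[1]])
def endcheck(name,f,ox,oy,bl,br,spot):
    _,p=load(name); e=np.mean([lamprel(atz(p,cf(c,f,ox,oy)[0],.0195)) for c in (bl,br)],0); print("tile c",e-[.0534,0],"spot",e-[.0534,0]+np.array(spot))
    L=np.load("L.npy"); print("nozzle pred z.046",((proj(p,[(*l2w(L,(.0055*np.cos(a),.0055*np.sin(a))),.046) for a in np.linspace(0,6.28,5)[:-1]])-[ox,oy]+.5)*f-.5).round(0).tolist())
E
python3 - <<'E'
from h import *
endcheck("w21",5.5,260,250,(143,534),(542,536),(.0243,-.0072))
endcheck("w13",6,270,260,(97,492),(533,494),(.0332,.0055))
print(lamprel((.5074,-.1935)))
E
```

```text
tile c [-0.0251  0.0081] spot [-0.0008  0.0009]
nozzle pred z.046 [[263.0, 561.0], [317.0, 519.0], [262.0, 475.0], [208.0, 518.0]]
tile c [-0.0329 -0.0049] spot [0.0003 0.0006]
nozzle pred z.046 [[367.0, 581.0], [425.0, 535.0], [368.0, 488.0], [309.0, 535.0]]
[-0.0448  0.0077]
```

Emit:
carry_out(commands=[[[0,0,-0.02,0],[-0.06,0,0,0],[-0.06,0,0,0],[0,0,0,0],[0,0,0,0],[0,0,0,0],[0,0,0,0]]])

```text
t: 38.77
tool_pos: [0.508, -0.1934, 0.0224]
orientation: [0.067, -3.141, -0.0]
force: [-2.6, -0.2, 2.8]
opening: 0.0498
```

Emit:
carry_out(commands=[[[0,0,0,0],[0,0,0,0],[0,0,0,0],[0,0,0,0],[0,0,0,0]]], claw=5.8)

```text
t: 39.18
tool_pos: [0.5082, -0.1933, 0.0225]
orientation: [-0.067, 3.141, 0.0]
force: [0.1, 0.0, -0.1]
opening: 0.0582
```

Run:
```python
from h import *
im,p=snap("wrist","w22"); crop(im,260,250,400,365,5.5,"w22a"); go()
s,P,R=tool(); print(lamprel(P))
```

```text
P [ 0.5082 -0.1934  0.0225] yaw 2.45 tilt [ 0.0001  0.     -1.    ] F [0.2875 0.2612 0.2874] op 0.05801231651742532 t 39.23
tool shift cm [0. 0. 0.] rows 1 each [0. 0. 0.]
[-0.044   0.0078]
```

View pics/w22a.png

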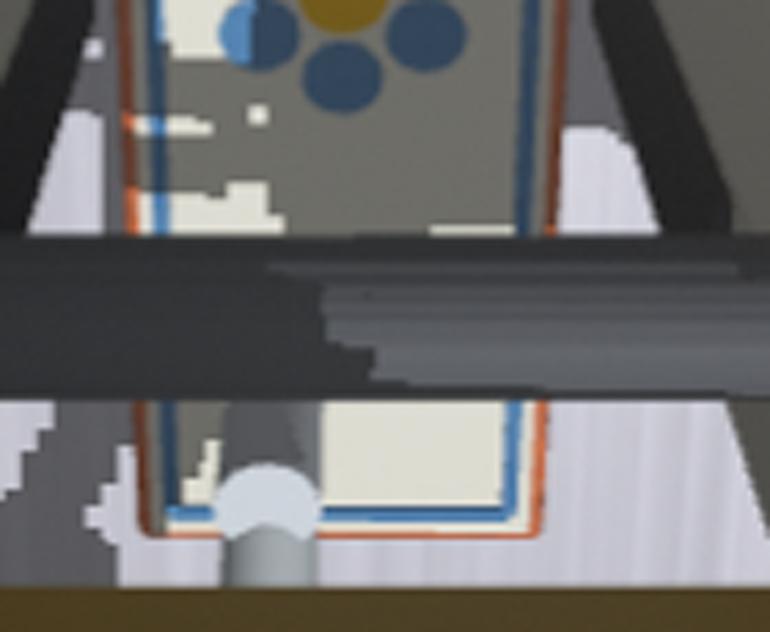

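Emit:
carry_out(commands=[[[0,0,0,0],[0,0,0,0],[0,0,0,0],[0,0,0,0],[0,0,0,0],[0,0,0,0],[0,0,0,0],[0,0,0,0],[0,0,0,0],[0,0,0,0],[0,0,0,0],[0,0,0,0],[0,0,0,0],[0,0,0,0],[0,0,0,0],[0,0,0,0],[0,0,0,0],[0,0,0,0],[0,0,0,0],[0,0,0,0]]])

```text
t: 40.9
tool_pos: [0.5082, -0.1934, 0.0226]
orientation: [-0.067, 3.141, -0.0]
force: [0.3, -0.5, 0.5]
opening: 0.0581
```

Emit:
carry_out(commands=[[[0,0,0,0],[0,0,0,0],[0,0,0,0],[0,0,0,0],[0,0,0,0],[0,0,0,0],[0,0,0,0],[0,0,0,0],[0,0,0,0],[0,0,0,0],[0,0,0,0],[0,0,0,0],[0,0,0,0],[0,0,0,0],[0,0,0,0],[0,0,0,0],[0,0,0,0],[0,0,0,0],[0,0,0,0],[0,0,0,0]]])

```text
t: 42.57
tool_pos: [0.5081, -0.1934, 0.0225]
orientation: [0.067, -3.141, -0.0]
force: [-0.6, 0.1, 1.2]
opening: 0.0581
```

Emit:
carry_out(commands=[[[0,0,0,0],[0,0,0,0],[0,0,0,0],[0,0,0,0],[0,0,0,0],[0,0,0,0],[0,0,0,0],[0,0,0,0],[0,0,0,0],[0,0,0,0]]])

```text
t: 43.4
tool_pos: [0.5081, -0.1934, 0.0225]
orientation: [0.067, -3.141, -0.0]
force: [0.7, -0.1, -0.6]
opening: 0.058
```

Run:
```python
from h import *
im,p=snap("wrist","w23"); a,_=load("w22"); print(np.abs(im.astype(int)-a).mean())
im,p=snap("scene","s23"); crop(im,260,140,430,260,4.5,"s23c")
```

```text
0.6965325520833333
```

View pics/w23.png

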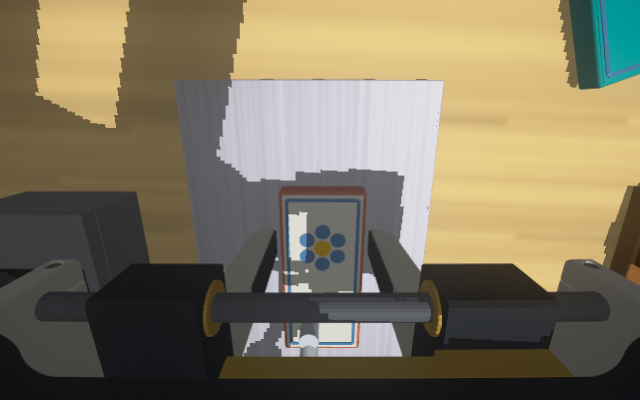

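View pics/s23c.png

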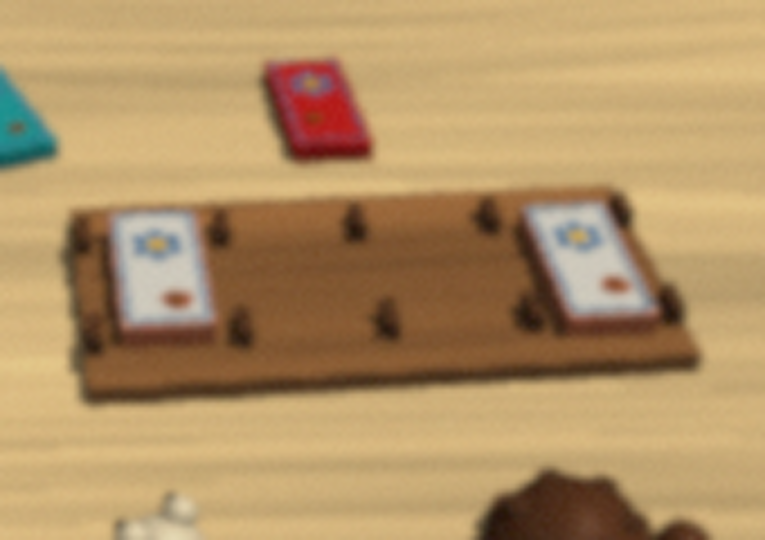

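Emit:
carry_out(commands=[[[0,0,0,0],[0,0,0,0],[0,0,0,0],[0,0,0,0],[0,0,0,0],[0,0,0,0],[0.5,0,-0.02,0],[0.8,0,0,0],[0.8,0,0,0],[0.8,0,0,0],[0.8,0,0,0],[0.8,0,0,0],[0.8,0,0,0],[0.5,0,-0.5,0],[0,0,-1.5,0],[0,0,-2,0],[0,0,-1,0],[0,0,0,0],[0,0,0,0]]], claw=4, grip_force=25)

```text
t: 45.08
tool_pos: [0.4508, -0.1963, 0.0734]
orientation: [-0.067, 3.139, -0.002]
force: [-0.7, -0.2, -1.8]
opening: 0.0497
```

Run:
```python
from h import *
S=np.load("S.npy"); print(l2w(S,(0,-.039))); g=l2w(S,(-.0187,-.039)); print(g)
go([*g,.073],3.6,step=2.2)
```

```text
[0.5417 0.1324]
[0.523  0.1312]
P [ 0.4508 -0.1963  0.0734] yaw 2.45 tilt [ 0.0018 -0.001  -1.    ] F [-0.7011 -0.2026 -1.7503] op 0.04969996628042434 t 45.08
tool shift cm [-8.6125 32.4085  0.0177] rows 16 each [-0.5383  2.0255  0.0011]
roll -1.15 rows 1 each -1.1549401439007596 q6 -2.1284155095681827
```

Emit:
carry_out(commands=[[[-0.538,2.025,0,0],[-0.538,2.025,0,0],[-0.538,2.025,0,0],[-0.538,2.025,0,0],[-0.538,2.025,0,0],[-0.538,2.025,0,0],[-0.538,2.025,0,0],[-0.538,2.025,0,0],[-0.538,2.025,0,0],[-0.538,2.025,0,0],[-0.538,2.025,0,0],[-0.538,2.025,0,0],[-0.538,2.025,0,0],[-0.538,2.025,0,0],[-0.538,2.025,0,0],[-0.538,2.025,0,0],[0,0,0,-1.15],[0,0,0,0],[0,0,0,0],[0,0,0,0]]])

```text
t: 46.75
tool_pos: [0.5217, 0.1307, 0.0719]
orientation: [0.097, -3.139, 0.001]
force: [-0.1, -0.6, -1.5]
opening: 0.0498
```

Emit:
carry_out(commands=[[[0,0,0,0],[0,0,0,0]]])

```text
t: 46.92
tool_pos: [0.5223, 0.1308, 0.0726]
orientation: [0.097, -3.14, 0.0]
force: [-0.4, 1.8, -1.2]
opening: 0.0498
```

Run:
```python
from h import *
im,p=snap("wrist","w24");go([.523,.1312,.0286],3.6); crop(im,200,150,460,345,3,"w24a")
```

```text
P [0.5223 0.1309 0.0727] yaw 3.54 tilt [-0.0001 -0.0001 -1.    ] F [ 0.5865 -0.8153 -2.9016] op 0.04985031410488493 t 46.97
tool shift cm [-0.0702  0.0276  4.4089] rows 2 each [-0.0351  0.0138  2.2044]
roll -0.06 rows 1 each -0.06352643907264621 q6 -1.482165405757743
```

View pics/w24a.png

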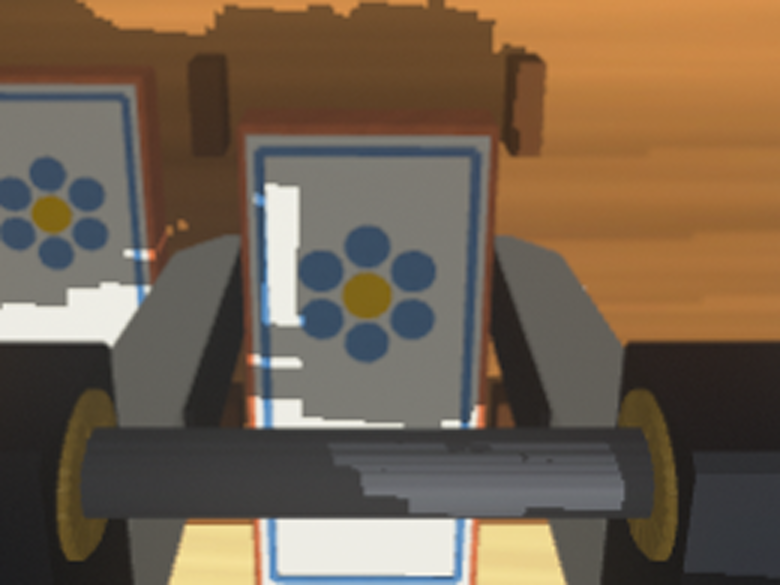

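Emit:
carry_out(commands=[[[-0.04,0,1,0],[0,0,1,0],[0,0,1,0],[0,0,0.6,0],[0,0,0.4,0],[0,0,0.1,0],[0,0,0,0],[0,0,0,0],[0,0,0,0],[0,0,0,0]]])

```text
t: 47.8
tool_pos: [0.5232, 0.1316, 0.0323]
orientation: [-0.099, 3.139, 0.0]
force: [-0.4, 0.7, -1.9]
opening: 0.0497
```

Run:
```python
from h import *
im,p=snap("wrist","w25");go([.523,.1312,.0286],3.6); crop(im,200,150,460,345,3,"w25a")
```

```text
P [0.5232 0.1316 0.0323] yaw 3.6 tilt [ 0.001   0.0001 -1.    ] F [ 0.1491  0.2445 -1.0888] op 0.04962432819191277 t 47.85
tool shift cm [ 0.0235 -0.0415  0.367 ] rows 1 each [ 0.0235 -0.0415  0.367 ]
roll -0.0 rows 1 each -0.0010410075703219945 q6 -1.4821726014028158
```

View pics/w25a.png

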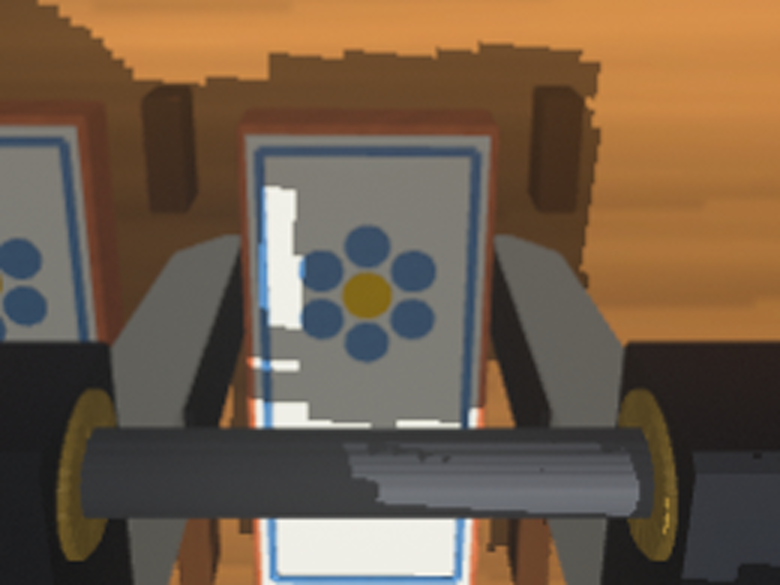

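Emit:
carry_out(commands=[[[0.02,-0.07,0.15,0],[0,0,0.1,0],[0,0,0.07,0],[0,0,0,0],[0,0,0,0],[0,0,0,0]]])

```text
t: 48.35
tool_pos: [0.5226, 0.1308, 0.0286]
orientation: [-0.099, 3.14, -0.0]
force: [-1.0, -0.0, -0.3]
opening: 0.0495
```

Emit:
carry_out(commands=[[[0,0,0.03,0],[0,0,0,0]]])

```text
t: 48.52
tool_pos: [0.5227, 0.1308, 0.0285]
orientation: [0.099, -3.14, 0.0]
force: [-2.9, -0.1, 3.5]
opening: 0.0498
```

Emit:
carry_out(commands=[[[0,0,0,0],[0,0,0,0],[0,0,0,0],[0,0,0,0],[0,0,0,0],[0,0,-1,0],[0,0,-2,0],[0,0,-3,0],[0,0,-3,0],[0,2,-3,0],[0,2,-2,0],[0,2,0,0],[0,2,0,0],[0,0,0,0],[0,0,0,0],[0,0,0,0],[0,0,0,0]]], claw=6)

```text
t: 49.93
tool_pos: [0.5175, 0.2098, 0.1681]
orientation: [0.098, -3.14, 0.001]
force: [-0.4, 0.8, -0.4]
opening: 0.0603
```

Run:
```python
from h import *
im,p=snap("wrist","w26");go(); crop(im,160,90,480,310,2.5,"w26a")
S=np.load("S.npy"); o=cv2.imread("pics/w26a.png")
def rect(cx,cy,w,h,z):
    return [(*l2w(S,(cx+a*w/2,cy+b*h/2)),z) for a,b in((-1,-1),(-1,1),(1,1),(1,-1))]
def poly(P,col): cv2.polylines(o,[((proj(p,P)-[160,90]+.5)*2.5-.5).round().astype(np.int32)],True,col,1)
poly(rect(0,0,.17,.324,.012),(0,255,0))
for y in (-.156,-.078,0,.078,.156):
    for x in (-.047,.047): poly(rect(x,y,.024,.008,.024),(0,255,0))
poly(rect(0,-.039,.1067,.0467,.026),(0,0,255))
cv2.imwrite("pics/w26o.png",o)
```

```text
P [0.5176 0.2098 0.1681] yaw 3.54 tilt [-0.0004 -0.0004 -1.    ] F [ 0.3713 -0.0751  0.3168] op 0.06010863558163357 t 49.98
tool shift cm [0. 0. 0.] rows 1 each [0. 0. 0.]
```

View pics/w26o.png

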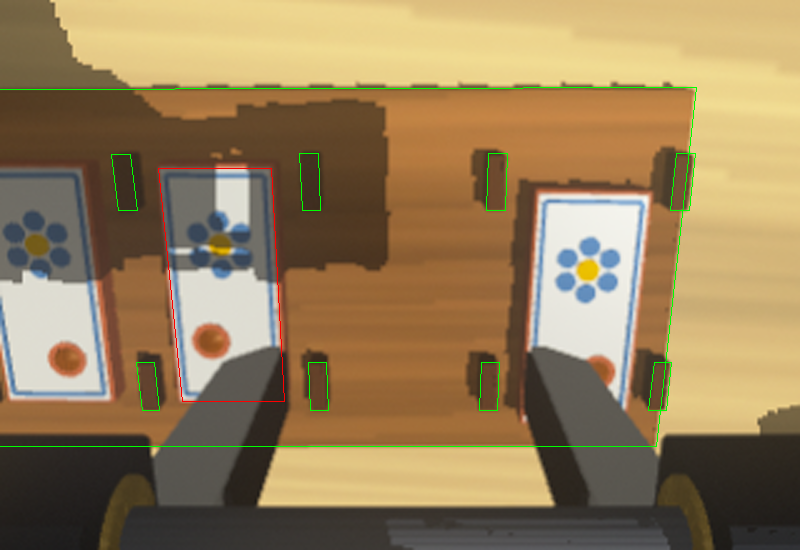

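View pics/w26a.png

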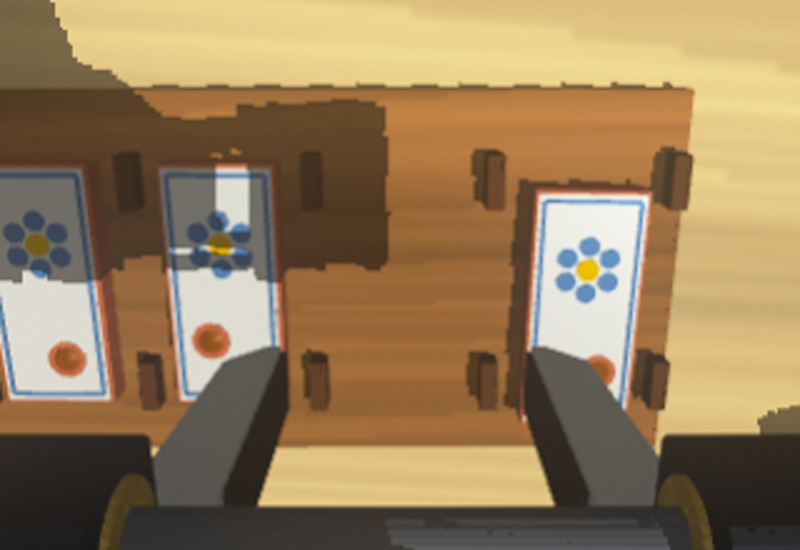

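Run:
```python
from h import *
go([.5254,.289,.1],3.5)
```

```text
P [0.5176 0.2098 0.1681] yaw 3.54 tilt [-0.0004 -0.0004 -1.    ] F [ 0.3713 -0.0751  0.3168] op 0.06010863558163357 t 49.98
tool shift cm [-1.2701  7.8606  6.8072] rows 3 each [-0.4234  2.6202  2.2691]
roll 0.04 rows 1 each 0.04473139980549945 q6 -1.3391966666926198
```

Emit:
carry_out(commands=[[[-0.3,2,1.6,0],[-0.3,2,1.6,0],[-0.3,2,1.6,0],[-0.3,1.8,1.6,0],[0,0,0,0],[0,0,0,0],[0,0,0,0],[0,0,0,0]]])

```text
t: 50.65
tool_pos: [0.5255, 0.2884, 0.1055]
orientation: [-0.097, 3.139, 0.0]
force: [0.3, -0.6, -0.2]
opening: 0.0599
```

Run:
```python
from h import *
im,p=snap("wrist","w27");go([.5254,.289,.1],3.5); crop(im,200,110,460,320,3,"w27a")
```

```text
P [0.5256 0.2885 0.1056] yaw 3.53 tilt [ 0.0017  0.0005 -1.    ] F [ 0.2159  0.7424 -0.1128] op 0.05994839278197762 t 50.7
tool shift cm [0.0171 0.0491 0.5573] rows 1 each [0.0171 0.0491 0.5573]
roll 0.03 rows 1 each 0.0320181346855577 q6 -1.215706804895168
```

View pics/w27a.png

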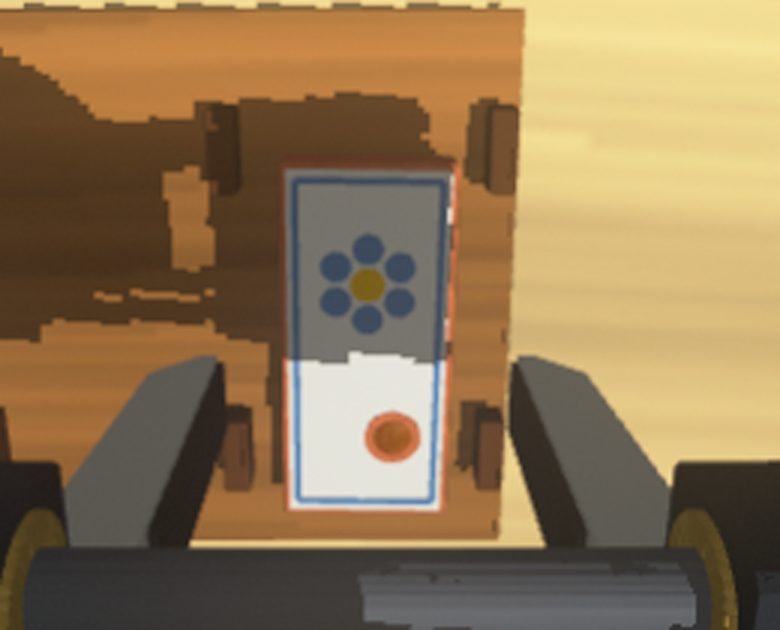

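Run:
```python
from h import *
_,p=load("w27"); f=lambda c:cf(c,3,200,110)
t=tilefit(p,f([(284,168),(453,169),(440,509),(288,509)]),f((392,437))[0])
g=l2w(t,(-.018,0)); print(g); go([*g,.0285],np.degrees(t[2]))
```

```text
tile [0.5425 0.2896] yaw 2.9146760160083285 inset 0.001691079011809585 res 0.32020191443177737
spot world [0.5705 0.2992] in tile [0.0284 0.0081]
[0.5246 0.2887]
P [0.5256 0.2885 0.1056] yaw 3.53 tilt [ 0.0017  0.0005 -1.    ] F [ 0.2159  0.7424 -0.1128] op 0.05994839278197762 t 50.7
tool shift cm [0.1153 0.0246 7.7072] rows 3 each [0.0384 0.0082 2.5691]
roll 0.62 rows 1 each 0.6173421186772288 q6 -1.215706804895168
```

Emit:
carry_out(commands=[[[0.05,0,2.5,0.5],[0,0,2,0],[0,0,1.4,0],[0,0,0.7,0],[0,0,0.4,0],[0,0,0,0],[0,0,0,0],[0,0,0,0],[0,0,0,0]]])

```text
t: 51.45
tool_pos: [0.525, 0.2896, 0.0355]
orientation: [-0.085, 3.139, 0.001]
force: [-0.2, 0.1, -0.5]
opening: 0.0599
```

Run:
```python
from h import *
im,p=snap("wrist","w28");go([.5246,.2887,.0285],3); crop(im,200,110,460,320,3,"w28a")
```

```text
P [0.5249 0.2896 0.0353] yaw 3.1 tilt [ 0.0016  0.0007 -1.    ] F [-0.1995  0.1294 -0.1704] op 0.06007903303402505 t 51.5
tool shift cm [ 0.0365 -0.0871  0.6821] rows 1 each [ 0.0365 -0.0871  0.6821]
roll 0.1 rows 1 each 0.1016305394885535 q6 -1.2063017345020437
```

View pics/w28a.png

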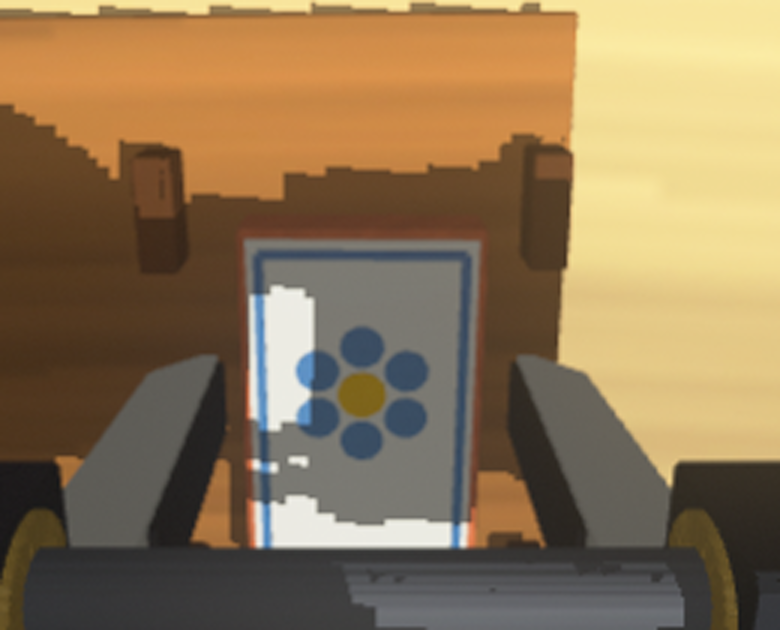

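Emit:
carry_out(commands=[[[0.03,-0.06,0.25,0.1],[0,0,0.2,0],[0,0,0.1,0],[0,0,0,0],[0,0,0,0],[0,0,0,0]]])

```text
t: 52.0
tool_pos: [0.5239, 0.2886, 0.0287]
orientation: [0.082, -3.14, 0.0]
force: [0.3, 0.3, 0.4]
opening: 0.0596
```

Emit:
carry_out(commands=[[[0,0,0,0],[0,0,0,0],[0,0,0,0],[0,0,0,0],[0,0,0,0],[0,0,0,0],[0,0,0,0]]], claw=4, grip_force=25)

```text
t: 52.58
tool_pos: [0.524, 0.2887, 0.0288]
orientation: [-0.082, 3.14, 0.0]
force: [1.4, -0.0, 0.1]
opening: 0.0498
```

Emit:
carry_out(commands=[[[0,0,-0.5,0],[0,0,-1,0],[0,0,-1.2,0],[0,0,-1.2,0],[0,0,-0.8,0],[0,0,0,0],[0,0,0,0],[0,0,0,0]]], grip_force=30)

```text
t: 53.25
tool_pos: [0.5237, 0.2886, 0.0756]
orientation: [0.082, -3.14, 0.0]
force: [-1.1, 0.4, -1.1]
opening: 0.0493
```

Run:
```python
from h import *
L=np.load("L.npy"); g=l2w(L,(-.095,-.0073)); print(g)
go([*g,.073],2.43,step=2.6)
```

```text
[ 0.4579 -0.2106]
P [0.5237 0.2886 0.0756] yaw 3.0 tilt [-0.0002 -0.0001 -1.    ] F [-1.1181  0.4252 -1.0945] op 0.049332544086763665 t 53.25
tool shift cm [  9.1873 -49.5062   0.2622] rows 20 each [ 0.4594 -2.4753  0.0131]
roll 0.57 rows 1 each 0.5686665700379478 q6 -1.2052631428527656
```

Emit:
carry_out(commands=[[[0.459,-2.475,0,0],[0.459,-2.475,0,0],[0.459,-2.475,0,0],[0.459,-2.475,0,0],[0.459,-2.475,0,0],[0.459,-2.475,0,0],[0.459,-2.475,0,0],[0.459,-2.475,0,0],[0.459,-2.475,0,0],[0.459,-2.475,0,0],[0.459,-2.475,0,0],[0.459,-2.475,0,0],[0.459,-2.475,0,0],[0.459,-2.475,0,0],[0.459,-2.475,0,0],[0.459,-2.475,0,0],[0.459,-2.475,0,0],[0.459,-2.475,0,0],[0.459,-2.475,0,0],[0.459,-2.475,0,0]]])

```text
t: 54.92
tool_pos: [0.4572, -0.2114, 0.0749]
orientation: [0.082, -3.139, -0.001]
force: [0.5, -0.6, -1.6]
opening: 0.0497
```

Emit:
carry_out(commands=[[[0,0,0,0.5],[0,0,0,0],[0,0,0,0],[0,0,0,0],[0,0,0,0]]])

```text
t: 55.33
tool_pos: [0.4581, -0.2094, 0.0754]
orientation: [0.071, -3.14, -0.001]
force: [0.0, -0.2, -2.1]
opening: 0.0495
```

Run:
```python
from h import *
im,p=snap("wrist","w29"); L=np.load("L.npy"); g=l2w(L,(-.095,-.0073))
go([*g,.0235],2.43)
crop(im,200,150,460,360,3,"w29a")
```

```text
P [ 0.4582 -0.2095  0.0755] yaw 2.58 tilt [-0.0003  0.0003 -1.    ] F [ 0.4263 -0.4178 -2.4696] op 0.04944227259880297 t 55.38
tool shift cm [ 0.0331 -0.1078  5.2046] rows 2 each [ 0.0165 -0.0539  2.6023]
roll 0.15 rows 1 each 0.1458353269373447 q6 -2.1466397745861103
```

View pics/w29a.png

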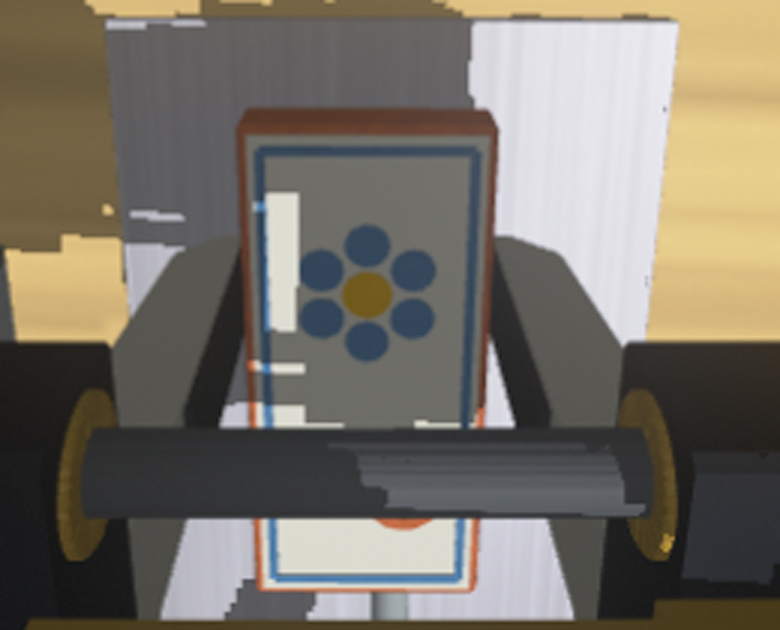

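Emit:
carry_out(commands=[[[0,-0.1,1.5,0.1],[0,0,1.5,0],[0,0,1,0],[0,0,0.6,0],[0,0,0.25,0],[0,0,0.1,0],[0,0,0.1,0],[0,0,0,0],[0,0,0,0],[0,0,0,0],[0,0,0,0]]])

```text
t: 56.3
tool_pos: [0.4585, -0.2117, 0.0257]
orientation: [-0.066, 3.14, -0.001]
force: [0.4, -0.8, -1.4]
opening: 0.0495
```

Emit:
carry_out(commands=[[[0,0,0.1,0],[0,0,0.1,0],[0,0,0.03,0],[0,0,0,0],[0,0,0,0],[0,0,0,0]]])

```text
t: 56.8
tool_pos: [0.4581, -0.2115, 0.0229]
orientation: [0.066, -3.141, -0.0]
force: [-0.5, 0.4, -1.6]
opening: 0.0501
```

Run:
```python
from h import *
L=np.load("L.npy"); g=l2w(L,(-.0470,-.0073))
go([*g,.0226],2.43,step=.6)
```

```text
P [ 0.4581 -0.2115  0.0229] yaw 2.4 tilt [-0.0001  0.0001 -1.    ] F [-0.4639  0.4199 -1.6126] op 0.05009294932340298 t 56.8
tool shift cm [-4.78    0.0883  0.0308] rows 8 each [-0.5975  0.011   0.0038]
roll -0.03 rows 1 each -0.0317076601443631 q6 -2.146736470502362
```

Emit:
carry_out(commands=[[[0,0,0.05,0],[-0.3,0.03,0,0],[-0.5,0.03,0,0],[-0.6,0.02,0,0],[-0.6,0,0,0],[-0.6,0,0,0],[-0.6,0,0,0],[-0.6,0,0,0],[-0.6,0,0,0],[-0.2,0,0,0],[0,0,0,0],[0,0,0,0],[0,0,0,0]]])

```text
t: 57.88
tool_pos: [0.5051, -0.2089, 0.0228]
orientation: [-0.066, 3.139, -0.001]
force: [2.2, 0.3, 1.9]
opening: 0.0496
```

Run:
```python
from h import *
L=np.load("L.npy"); g=l2w(L,(-.0470,-.0073))
go([*g,.0226],2.43,step=.6)
im,p=snap("wrist","w30"); crop(im,260,250,400,365,5.5,"w30a")
```

```text
P [ 0.5051 -0.2089  0.0228] yaw 2.4 tilt [ 0.0018 -0.0004 -1.    ] F [2.2102 0.2501 1.8505] op 0.04959737120958007 t 57.88
tool shift cm [-0.0806  0.0244  0.0188] rows 1 each [-0.0806  0.0244  0.0188]
roll -0.03 rows 1 each -0.028942077473871564 q6 -2.09923308901471
```

View pics/w30a.png

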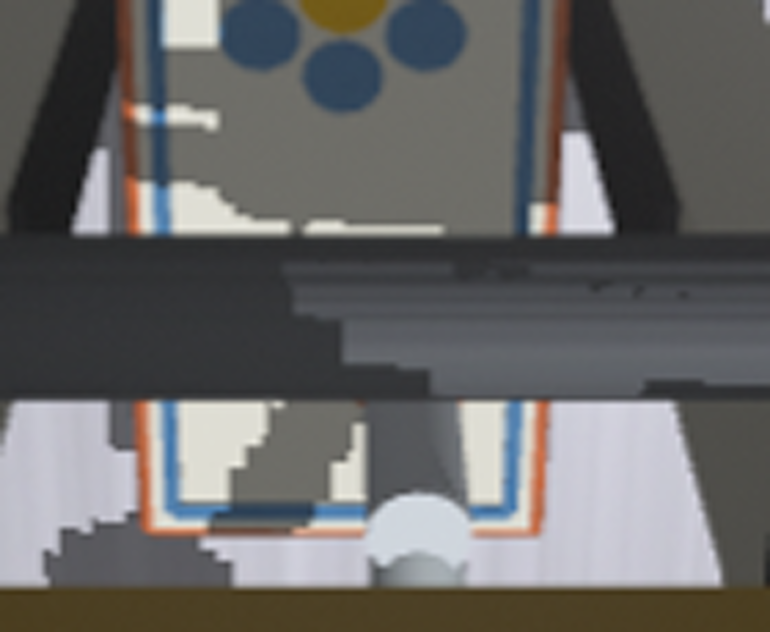

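Run:
```python
from h import *
endcheck("w30",5.5,260,250,(146,533),(542,533),(.0283,.0079))
endcheck("w22",5.5,260,250,(143,534),(542,536),(.0243,-.0072))
print(lamprel((.5051,-.2089)))
```

```text
tile c [-0.028 -0.007] spot [0.0003 0.0009]
nozzle pred z.046 [[412.0, 582.0], [466.0, 539.0], [413.0, 496.0], [359.0, 539.0]]
tile c [-0.0243  0.0082] spot [-0.     0.001]
nozzle pred z.046 [[262.0, 555.0], [316.0, 512.0], [261.0, 468.0], [207.0, 511.0]]
[-0.0478 -0.0076]
```

Emit:
carry_out(commands=[[[-0.04,0,-0.02,0],[0,0,0,0],[0,0,0,0],[0,0,0,0],[0,0,0,0]]])

```text
t: 58.35
tool_pos: [0.5047, -0.2088, 0.0228]
orientation: [-0.066, 3.14, -0.0]
force: [2.5, -0.7, 1.7]
opening: 0.0491
```

Emit:
carry_out(commands=[[[0,0,0,0],[0,0,0,0],[0,0,0,0],[0,0,0,0],[0,0,0,0]]], claw=5.8)

```text
t: 58.77
tool_pos: [0.504, -0.2086, 0.0222]
orientation: [0.066, -3.14, -0.001]
force: [-0.1, 0.6, -0.0]
opening: 0.058
```

Run:
```python
from h import *
im,p=snap("wrist","w31"); crop(im,260,250,400,365,5.5,"w31a"); go()
s,P,R=tool(); print(lamprel(P))
```

```text
P [ 0.5042 -0.2086  0.0223] yaw 2.4 tilt [-0.0007  0.0003 -1.    ] F [ 0.558  -0.5118  0.3854] op 0.057839404481432086 t 58.82
tool shift cm [0. 0. 0.] rows 1 each [0. 0. 0.]
[-0.0487 -0.0073]
```

View pics/w31a.png

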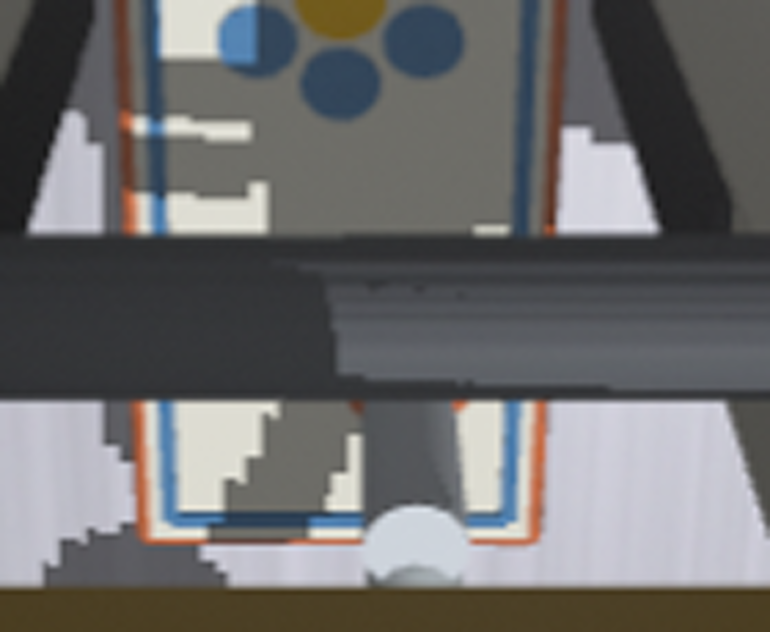

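Run:
```python
from h import *
endcheck("w31",5.5,260,250,(143,540),(540,541),(.0283,.0079))
_,p=load("w31"); L=np.load("L.npy")
print("chip ring if centred",((proj(p,[(*l2w(L,(-.0002+.0085*np.cos(a),.0006+.0085*np.sin(a))),.020) for a in np.linspace(0,6.283,9)[:-1]])-[260,250]+.5)*5.5-.5).round(0).tolist())
```

```text
tile c [-0.0286 -0.007 ] spot [-0.0003  0.0009]
nozzle pred z.046 [[409.0, 594.0], [464.0, 552.0], [411.0, 508.0], [356.0, 552.0]]
chip ring if centred [[405.0, 433.0], [456.0, 416.0], [478.0, 374.0], [458.0, 331.0], [407.0, 313.0], [355.0, 331.0], [334.0, 374.0], [355.0, 416.0]]
```

Emit:
carry_out(commands=[[[0,0,0,0],[0,0,0,0],[0,0,0,0],[0,0,0,0],[0,0,0,0],[0,0,0,0],[0,0,0,0],[0,0,0,0],[0,0,0,0],[0,0,0,0],[0,0,0,0],[0,0,0,0],[0,0,0,0],[0,0,0,0],[0,0,0,0],[0,0,0,0],[0,0,0,0],[0,0,0,0],[0,0,0,0],[0,0,0,0]]])

```text
t: 60.48
tool_pos: [0.5045, -0.2087, 0.0226]
orientation: [0.066, -3.141, -0.0]
force: [0.1, -0.2, 0.3]
opening: 0.0577
```

Emit:
carry_out(commands=[[[0,0,0,0],[0,0,0,0],[0,0,0,0],[0,0,0,0],[0,0,0,0],[0,0,0,0],[0,0,0,0],[0,0,0,0],[0,0,0,0],[0,0,0,0],[0,0,0,0],[0,0,0,0],[0,0,0,0],[0,0,0,0],[0,0,0,0],[0,0,0,0],[0,0,0,0],[0,0,0,0],[0,0,0,0],[0,0,0,0]]])

```text
t: 62.15
tool_pos: [0.5045, -0.2088, 0.0227]
orientation: [-0.066, 3.141, -0.0]
force: [0.2, -0.3, -0.1]
opening: 0.0577
```

Emit:
carry_out(commands=[[[0,0,0,0],[0,0,0,0],[0,0,0,0],[0,0,0,0],[0,0,0,0],[0,0,0,0],[0,0,0,0],[0,0,0,0],[0,0,0,0],[0,0,0,0]]])

```text
t: 62.98
tool_pos: [0.5045, -0.2088, 0.0226]
orientation: [-0.066, 3.141, -0.0]
force: [-0.2, -0.0, 0.0]
opening: 0.058
```

Run:
```python
from h import *
im,p=snap("wrist","w32"); a,_=load("w31"); print(np.abs(im.astype(int)-a).mean()); crop(im,260,250,400,365,5.5,"w32a")
im,p=snap("scene","s32"); crop(im,260,140,430,260,4.5,"s32c"); go()
```

```text
1.46948828125
P [ 0.5045 -0.2087  0.0226] yaw 2.4 tilt [ 0.  0. -1.] F [ 0.2199  0.3289 -0.9111] op 0.05813422796575444 t 63.08
tool shift cm [0. 0. 0.] rows 1 each [0. 0. 0.]
```

View pics/w32a.png

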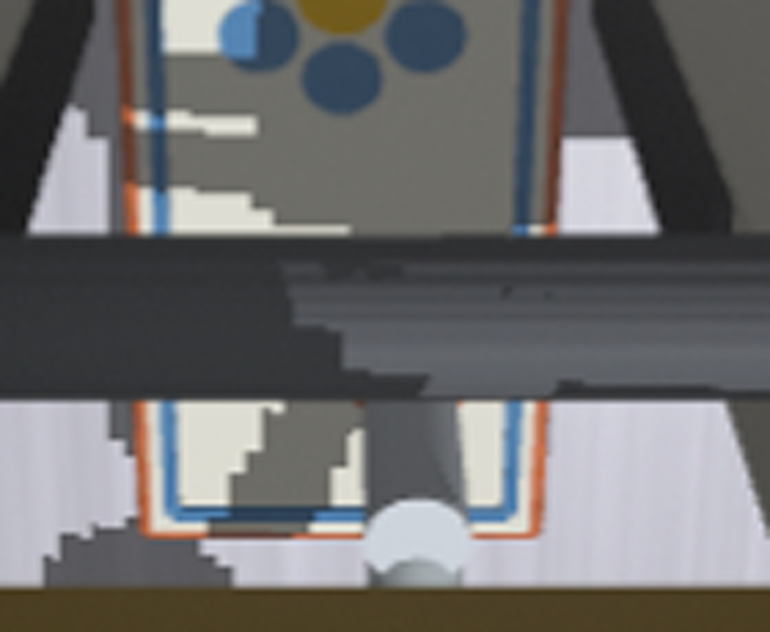

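View pics/s32c.png

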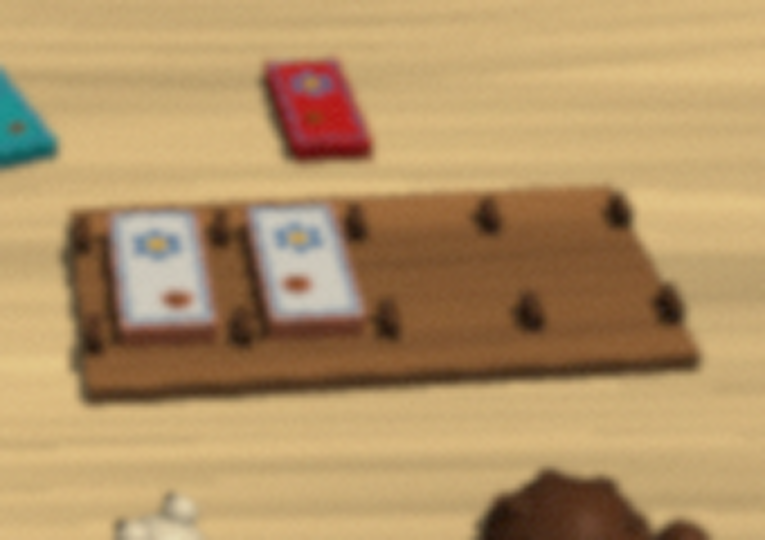

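Run:
```python
from h import *
endcheck("w32",5.5,260,250,(146,535),(541,535),(.0283,.0079))
print(lamprel((.5045,-.2087)))
S=np.load("S.npy"); print(l2w(S,(0,.117)))
```

```text
tile c [-0.0286 -0.007 ] spot [-0.0003  0.0009]
nozzle pred z.046 [[411.0, 588.0], [465.0, 545.0], [412.0, 502.0], [358.0, 545.0]]
[-0.0484 -0.0074]
[0.5317 0.2881]
```

Emit:
carry_out(commands=[[[0,0,0,0],[0,0,0,0],[0,0,0,0],[0,0,0,0],[0,0,0,0],[0,0,0,0],[0.5,0,-0.02,0],[0.8,0,0,0],[0.8,0,0,0],[0.8,0,0,0],[0.8,0,0,0],[0.8,0,0,0],[0.8,0,0,0],[0.5,0,-0.5,0],[0,0,-1.5,0],[0,0,-2,0],[0,0,-1,0],[0,0,0,0],[0,0,0,0]]], claw=4, grip_force=30)

```text
t: 64.67
tool_pos: [0.4471, -0.2116, 0.0735]
orientation: [-0.066, 3.139, -0.002]
force: [-0.7, -0.1, -0.9]
opening: 0.0498
```

Run:
```python
from h import *
S=np.load("S.npy"); g=l2w(S,(-.0197,.117)); print(g)
go([*g,.073],3.6,step=2.6)
```

```text
[0.5121 0.2868]
P [ 0.4471 -0.2116  0.0735] yaw 2.4 tilt [ 0.0018 -0.0011 -1.    ] F [-0.6774 -0.1488 -0.8669] op 0.049803263230764984 t 64.67
tool shift cm [-8.5773 49.5274  0.0073] rows 20 each [-0.4289  2.4764  0.0004]
roll -1.2 rows 1 each -1.202399792573857 q6 -2.1583386926718604
```

Emit:
carry_out(commands=[[[-0.429,2.475,0,0],[-0.429,2.475,0,0],[-0.429,2.475,0,0],[-0.429,2.475,0,0],[-0.429,2.475,0,0],[-0.429,2.475,0,0],[-0.429,2.475,0,0],[-0.429,2.475,0,0],[-0.429,2.475,0,0],[-0.429,2.475,0,0],[-0.429,2.475,0,0],[-0.429,2.475,0,0],[-0.429,2.475,0,0],[-0.429,2.475,0,0],[-0.429,2.475,0,0],[-0.429,2.475,0,0],[-0.429,2.475,0,0],[-0.429,2.475,0,0],[-0.429,2.475,0,0],[-0.429,2.475,0,0]]])

```text
t: 66.33
tool_pos: [0.5105, 0.2879, 0.0709]
orientation: [0.066, -3.139, 0.002]
force: [-0.2, -0.2, -1.2]
opening: 0.0495
```

Emit:
carry_out(commands=[[[0,0,0,-1.2],[0,0,0,0],[0,0,0,0],[0,0,0,0],[0,0,0,0],[0,0,0,0]]])

```text
t: 66.83
tool_pos: [0.5116, 0.2861, 0.0727]
orientation: [0.097, -3.14, 0.0]
force: [-0.3, -0.0, -1.9]
opening: 0.0496
```

Run:
```python
from h import *
im,p=snap("wrist","w33");go([.5125,.2868,.0286],3.6); crop(im,200,150,460,360,3,"w33a")
```

```text
P [0.5117 0.2863 0.0728] yaw 3.53 tilt [-0.     -0.0001 -1.    ] F [-0.3395 -0.5385 -1.4998] op 0.05027512666004982 t 66.88
tool shift cm [-0.0881  0.0499  4.4241] rows 2 each [-0.044   0.0249  2.212 ]
roll -0.07 rows 1 each -0.06717030461011575 q6 -1.2097513379511788
```

View pics/w33a.png

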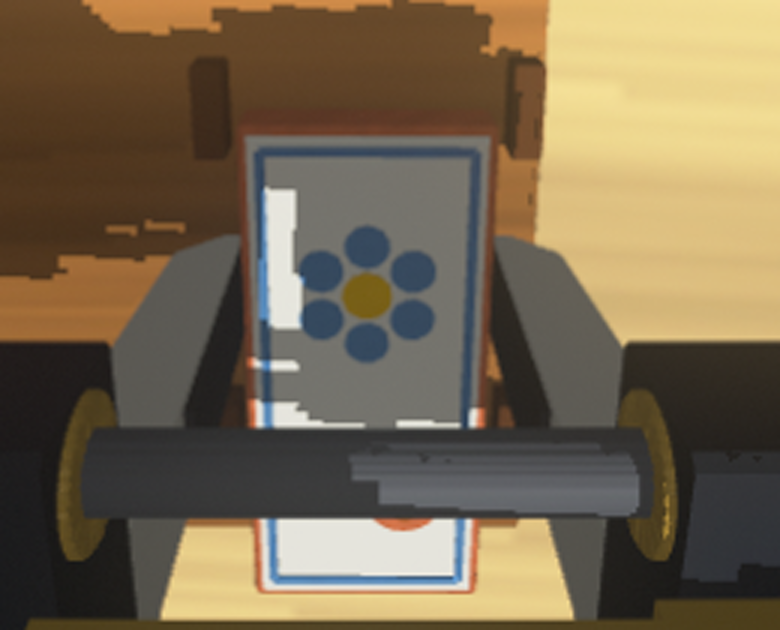

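Emit:
carry_out(commands=[[[-0.08,0,1,0],[0,0,1,0],[0,0,1,0],[0,0,0.6,0],[0,0,0.4,0],[0,0,0.1,0],[0,0,0,0],[0,0,0,0],[0,0,0,0],[0,0,0,0]]])

```text
t: 67.72
tool_pos: [0.5128, 0.2873, 0.0325]
orientation: [-0.099, 3.139, 0.001]
force: [-0.7, -0.1, -1.9]
opening: 0.0499
```

Run:
```python
from h import *
im,p=snap("wrist","w34");go([.5129,.2868,.0286],3.6); crop(im,200,150,460,345,3,"w34a")
```

```text
P [0.5128 0.2872 0.0324] yaw 3.6 tilt [ 0.0009  0.0004 -1.    ] F [-0.2787  0.6841 -1.9317] op 0.04928463577375433 t 67.77
tool shift cm [-0.0102 -0.0445  0.3807] rows 1 each [-0.0102 -0.0445  0.3807]
roll 0.0 rows 1 each 0.0018260728957528727 q6 -1.2102468436409357
```

View pics/w34a.png

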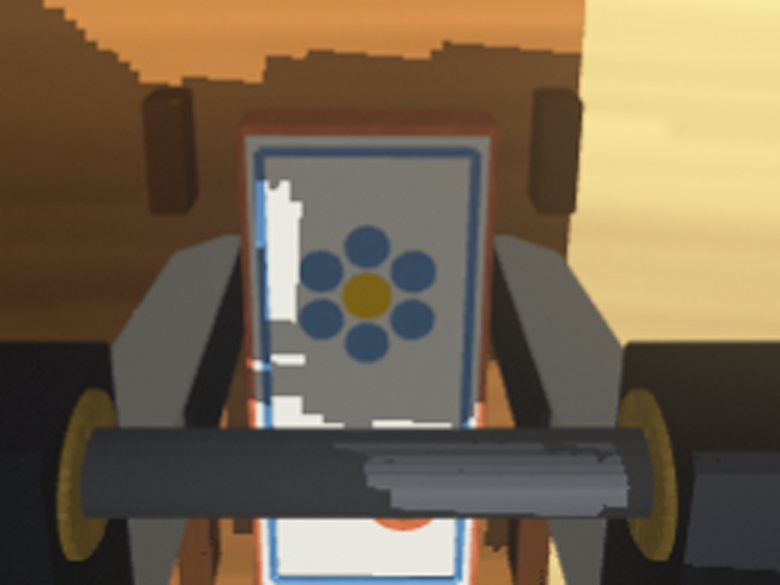

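Emit:
carry_out(commands=[[[-0.03,-0.07,0.15,0],[0,0,0.1,0],[0,0,0.08,0],[0,0,0,0],[0,0,0,0],[0,0,0,0]]])

```text
t: 68.27
tool_pos: [0.5128, 0.2863, 0.0287]
orientation: [-0.099, 3.14, -0.0]
force: [-1.7, -1.2, 0.5]
opening: 0.0494
```

Emit:
carry_out(commands=[[[0,0,0.02,0],[0,0,0,0]]])

```text
t: 68.43
tool_pos: [0.5128, 0.2863, 0.0286]
orientation: [-0.099, 3.14, -0.0]
force: [-2.3, -1.6, 2.6]
opening: 0.0497
```

Contact with the deck. I'll release and look at the whole stand from above.

Emit:
carry_out(commands=[[[0,0,0,0],[0,0,0,0],[0,0,0,0],[0,0,0,0],[0,0,0,0],[0,0,-1,0],[0,0,-2,0],[0,0,-3,0],[0,0,-3,0],[0,0,-3,0],[0,-3,-3,0],[0,-3,-3,0],[0,-3,-3,0],[0,-3,-2,0],[0,0,0,0],[0,0,0,0],[0,0,0,0],[0,0,0,0]]], claw=6)

```text
t: 69.93
tool_pos: [0.5193, 0.1689, 0.2554]
orientation: [0.1, -3.138, 0.0]
force: [-0.5, 0.3, -0.4]
opening: 0.0599
```

Run:
```python
from h import *
im,p=snap("wrist","w35");go(); crop(im,180,90,500,260,2.5,"w35a")
S=np.load("S.npy"); o=cv2.imread("pics/w35a.png")
def rect(cx,cy,w,h,z):
    return [(*l2w(S,(cx+a*w/2,cy+b*h/2)),z) for a,b in((-1,-1),(-1,1),(1,1),(1,-1))]
def poly(P,col): cv2.polylines(o,[((proj(p,P)-[180,90]+.5)*2.5-.5).round().astype(np.int32)],True,col,1)
poly(rect(0,0,.17,.324,.012),(0,255,0))
for y in (-.156,-.078,0,.078,.156):
    for x in (-.047,.047): poly(rect(x,y,.024,.008,.024),(0,255,0))
for y in (-.117,-.039,.117): poly(rect(0,y,.1067,.0467,.026),(0,0,255))
cv2.imwrite("pics/w35o.png",o)
```

```text
P [0.5192 0.169  0.2551] yaw 3.67 tilt [-0.0027 -0.0003 -1.    ] F [ 0.4025  0.0089 -0.2307] op 0.0601249175345983 t 69.98
tool shift cm [0. 0. 0.] rows 1 each [0. 0. 0.]
```

View pics/w35o.png

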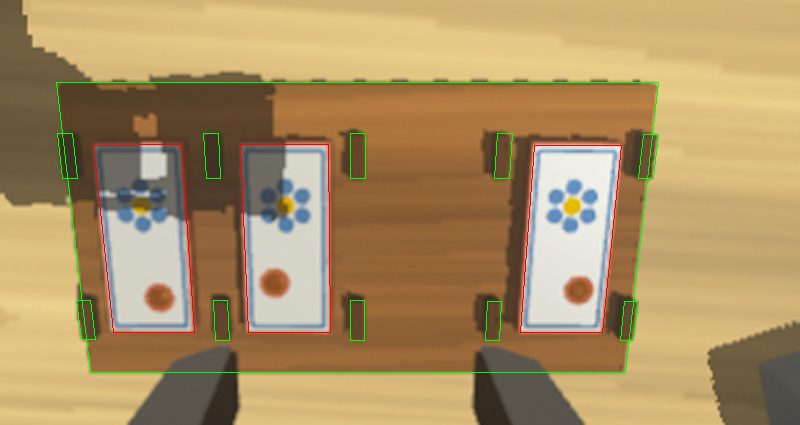

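View pics/w35a.png

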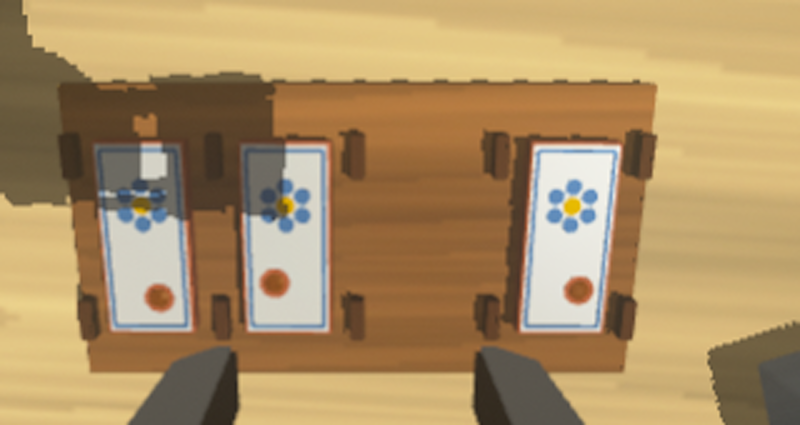

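Emit:
carry_out(commands=[[[0,0,0,7],[0,0,0,7],[0,0,0,7],[0,0,0,7],[0,0,0,7],[0,0,0,7],[0,0,0,7],[0,0,0,7],[0,0,0,7],[0,0,0,7],[0,0,0,7],[0,0,0,7],[0,0,0,7],[0,0,0,0.2],[0,0,0,0],[0,0,0,0]]], claw=5)

```text
t: 71.32
tool_pos: [0.5197, 0.1687, 0.256]
orientation: [-2.168, -2.272, 0.002]
force: [-0.3, -0.0, 0.9]
opening: 0.0502
```

Run:
```python
from h import *
L=np.load("L.npy"); g=l2w(L,(-.03-.03375,-.146+.0205)); print(g)
go([*g,.25],-87.57,step=2.6)
```

```text
[ 0.4941 -0.3274]
P [0.5197 0.1687 0.256 ] yaw -87.32 tilt [-0.0013 -0.0002 -1.    ] F [-0.2647 -0.0314  0.871 ] op 0.05021849625647922 t 71.32
tool shift cm [-49.4335  -4.8786   0.6111] rows 20 each [-2.4717 -0.2439  0.0306]
roll 0.25 rows 1 each 0.2539948923846538 q6 0.17312633097451058
```

Emit:
carry_out(commands=[[[-2.47,-0.244,0,0.2],[-2.47,-0.244,0,0],[-2.47,-0.244,0,0],[-2.47,-0.244,0,0],[-2.47,-0.244,0,0],[-2.47,-0.244,0,0],[-2.47,-0.244,0,0],[-2.47,-0.244,0,0],[-2.47,-0.244,0,0],[-2.47,-0.244,0,0],[-2.47,-0.244,0,0],[-2.47,-0.244,0,0],[-2.47,-0.244,0,0],[-2.47,-0.244,0,0],[-2.47,-0.244,0,0],[-2.47,-0.244,0,0],[-2.47,-0.244,0,0],[-2.47,-0.244,0,0],[-2.47,-0.244,0,0],[-2.47,-0.244,0,0]]])

```text
t: 72.98
tool_pos: [0.4902, -0.3283, 0.2564]
orientation: [-2.174, -2.267, -0.0]
force: [-0.3, -0.9, -0.1]
opening: 0.0505
```

Emit:
carry_out(commands=[[[0,0,3,0],[0,0,3,0],[0,0,3,0],[0,0,3,0],[0,0,2.5,0],[0,0,1,0],[0,0,0,0],[0,0,0,0],[0,0,0,0],[0,0,0,0]]])

```text
t: 73.82
tool_pos: [0.4918, -0.3283, 0.1043]
orientation: [2.175, 2.261, 0.001]
force: [-0.4, 0.2, 0.1]
opening: 0.05
```

Run:
```python
from h import *
im,p=snap("wrist","w36"); crop(im,220,150,420,300,4,"w36a")
L=np.load("L.npy"); g=l2w(L,(-.03-.03375,-.146+.0205))
go([*g,.054],-87.57)
```

```text
P [ 0.4916 -0.3283  0.1041] yaw -87.78 tilt [ 0.0028 -0.0023 -1.    ] F [-0.14   -0.54   -0.0108] op 0.04997238470618508 t 73.87
tool shift cm [0.0887 0.2388 5.0093] rows 2 each [0.0443 0.1194 2.5047]
roll -0.21 rows 1 each -0.20504157499685505 q6 -0.7142054445459625
```

View pics/w36a.png

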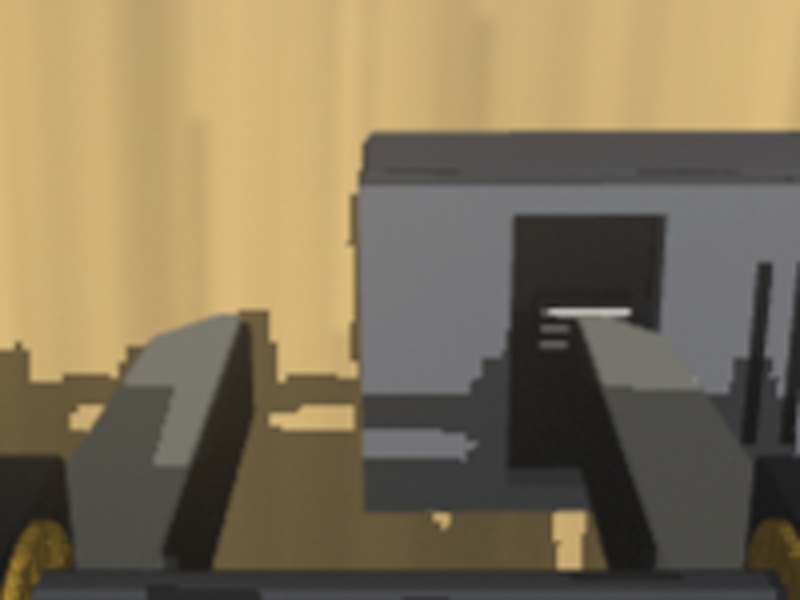

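Emit:
carry_out(commands=[[[0.08,0.15,0.8,-0.2],[0,0,0.8,0],[0,0,0.8,0],[0,0,0.4,0],[0,0,0,0],[0,0,0,0],[0,0,0,0],[0,0,0,0]]])

```text
t: 74.53
tool_pos: [0.4921, -0.3267, 0.0741]
orientation: [2.174, 2.267, 0.0]
force: [-0.2, -0.1, 0.1]
opening: 0.0496
```

Run:
```python
from h import *
im,p=snap("wrist","w37"); crop(im,220,150,420,300,4,"w37a")
L=np.load("L.npy"); g=l2w(L,(-.03-.03375,-.146+.0205))
go([*g,.054],-87.57)
s,P,R=tool()
f=lambda X:((proj(p,X)-[220,150]+.5)*4-.5).round(0).tolist()
print("nub pred",f([(*l2w(L,(-.03,-.146+y)),.045) for y in (0,.006,.012,.03)]))
print("tip A near/far",f([P+R@[x,.025,.014] for x in (-.0075,.0075)]))
```

```text
P [ 0.4921 -0.3267  0.0742] yaw -87.61 tilt [ 0.0006 -0.0005 -1.    ] F [ 0.1158 -1.3853  0.4474] op 0.04988904274402853 t 74.58
tool shift cm [-0.0782  0.195   2.0196] rows 1 each [-0.0782  0.195   2.0196]
roll -0.04 rows 1 each -0.035573598136878104 q6 -0.7146039868861763
nub pred [[610.0, 440.0], [612.0, 410.0], [613.0, 379.0], [619.0, 283.0]]
tip A near/far [[564.0, 411.0], [568.0, 326.0]]
```

View pics/w37a.png

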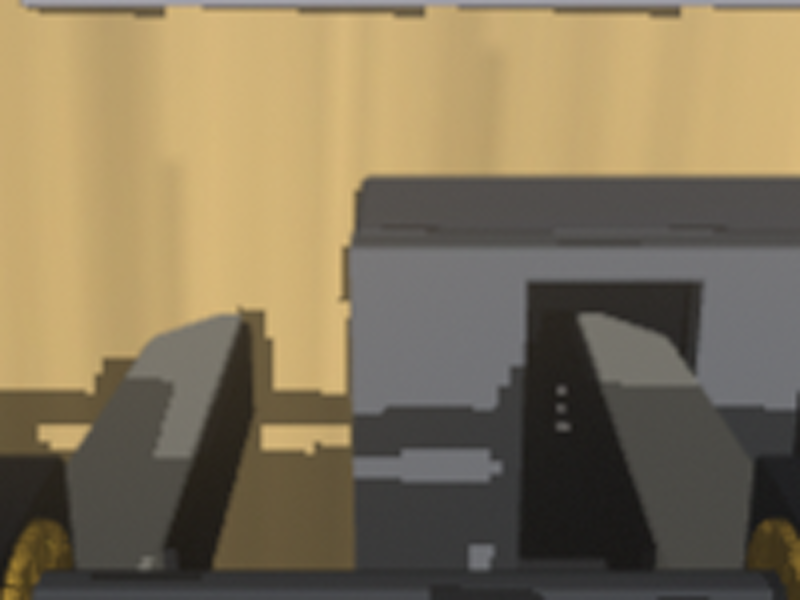

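Emit:
carry_out(commands=[[[-0.02,0.1,0.4,0],[0,0.05,0.4,0],[0,0,0.4,0],[0,0,0.4,0],[0,0,0.2,0],[0,0,0,0],[0,0,0,0],[0,0,0,0]]])

```text
t: 75.25
tool_pos: [0.4932, -0.3267, 0.0554]
orientation: [-2.175, -2.267, 0.0]
force: [1.3, -2.3, -2.5]
opening: 0.0502
```

Run:
```python
from h import *
L=np.load("L.npy"); g=l2w(L,(-.03-.03375,-.146+.0205))
go([*g,.054],-87.57); s,P,R=tool(); print(lamprel(P)-[-.03,-.146])
```

```text
P [ 0.4932 -0.3267  0.0554] yaw -87.61 tilt [-0.0002 -0.0002 -1.    ] F [ 1.3056 -2.2591 -2.5291] op 0.05024005169130411 t 75.25
tool shift cm [-0.0676  0.0862  0.1413] rows 1 each [-0.0676  0.0862  0.1413]
roll -0.04 rows 1 each -0.040908561882460504 q6 -0.7131727857107337
[-0.0346  0.0212]
```

Emit:
carry_out(commands=[[[0,0,0.15,0],[0,0,0,0],[-0.3,0,0,0],[-0.3,0,0,0],[-0.3,0,0,0],[-0.3,0,0,0],[-0.2,0,0,0],[-0.2,0,0,0],[0,0,0,0],[0,0,0,0],[0,0,0,0]]])

```text
t: 76.17
tool_pos: [0.494, -0.3393, 0.054]
orientation: [-2.169, -2.265, -0.005]
force: [-2.7, 17.2, 10.5]
opening: 0.0503
```

Run:
```python
from h import *
go(); s,P,R=tool(); print(lamprel(P)-[-.03,-.146])
```

```text
P [ 0.494  -0.3393  0.054 ] yaw -87.53 tilt [-0.0015  0.0058 -1.    ] F [-2.707  17.2115 10.4602] op 0.05029759264547069 t 76.17
tool shift cm [0. 0. 0.] rows 1 each [0. 0. 0.]
[-0.0344  0.0086]
```

Emit:
carry_out(commands=[[[0.2,0,0,0],[0.2,0,0,0],[0.1,0,0,0],[0,0,-1,0],[0,0,-2,0],[0,0,-3,0],[0,0,-3,0],[0,0,-3,0],[0,0,-3,0],[0,0,-3,0],[0,0,-3,0],[0,0,0,0],[0,0,0,0],[0,0,0,0]]])

```text
t: 77.33
tool_pos: [0.4937, -0.3379, 0.2644]
orientation: [2.175, 2.267, -0.0]
force: [0.3, 0.8, -0.2]
opening: 0.05
```

Run:
```python
from h import *
im,p=snap("wrist","w38"); go(); L=np.load("L.npy")
f=lambda X:(proj(p,X)).round(1).tolist()
print("off",f([(*l2w(L,(-.03,-.152)),.045)]),"on",f([(*l2w(L,(-.03,-.14)),.045)]))
u,v=proj(p,[(*l2w(L,(-.03,-.146)),.045)])[0]; x0,y0=int(u-50),int(v-40); print(x0,y0); crop(im,x0,y0,x0+100,y0+80,7,"w38a")
im,p=snap("scene","s38"); im,p=snap("side","d38")
```

```text
P [ 0.4933 -0.3375  0.2633] yaw -87.63 tilt [-0.0013  0.0008 -1.    ] F [ 0.0031 -0.3947 -1.0074] op 0.05003777400053816 t 77.38
tool shift cm [0. 0. 0.] rows 1 each [0. 0. 0.]
off [[347.7, 185.1]] on [[347.9, 176.4]]
297 140
```

View pics/w38a.png

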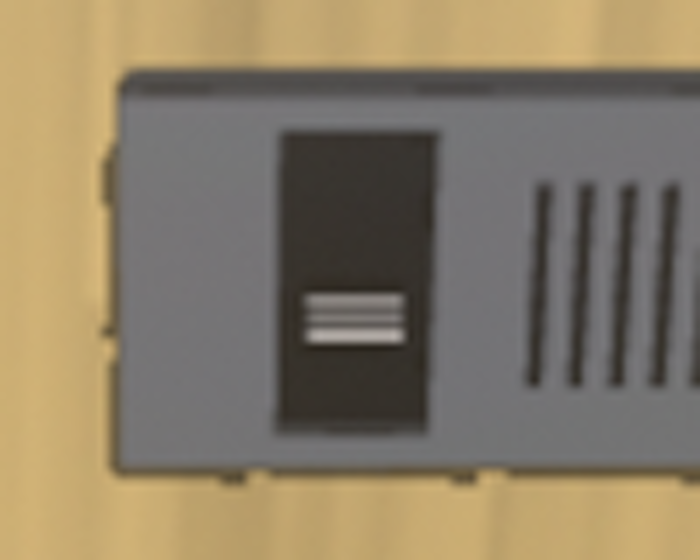

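View pics/s38.png

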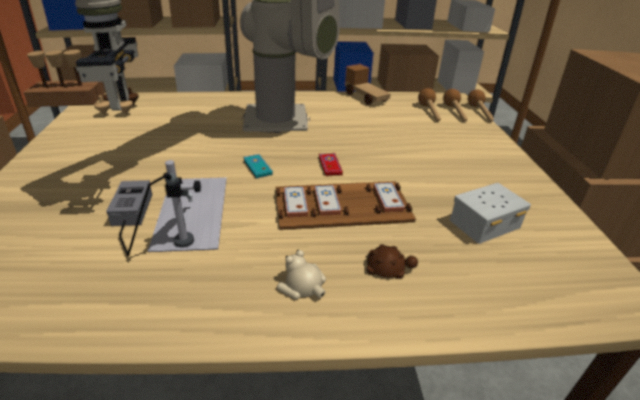

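View pics/d38.png

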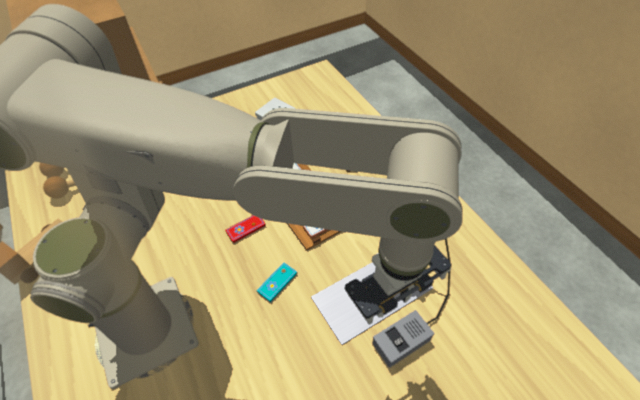

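Run:
```python
from h import *
im,p=load("s38"); crop(im,260,140,430,300,4.4,"s38c")
```

```text
(no output)
```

View pics/s38c.png

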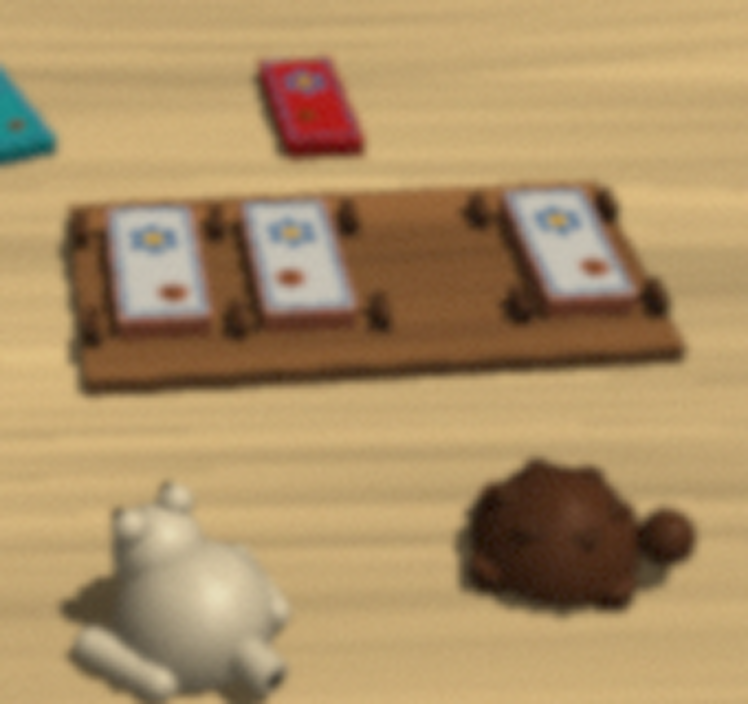

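All three tiles sit straight and centred in their slots, the frog and turtle look undisturbed, and the arm is clear of everything. I'm handing the job in.

Run:
```python
from plant import robot
print(robot.close_job())
```

```text
the job is handed in; nothing more can be done
None
```

The job is done and handed in at about 77 s of the 210 s allowed. There were three tiles, in slots 1, 2 and 4; slot 3 was empty.

- **Lamp on:** I slid the switch to its on stop before touching any tile. The nub measured about +6 mm from the slot's centre.
- **Curing:** In the order 1, 2, 4, I laid each tile on the plate and slid it until its drop was under the tip. I then opened the jaws and left it still for over 4 s. By my estimates the drops sat within about 1 mm of the tip's centre.
- **Tile 1 correction:** It first stopped about 1.5 mm too far, with the lamp on, so I pulled it back before counting its exposure.
- **Return:** Each tile went back flat and straight in its own slot. The last look from above showed all three within about 1 mm of the slot centres.
- **Lamp off:** I slid the switch to its off stop. The nub measured about −6.5 mm in the last picture.

**Last checks:** The frog, the turtle and the two look-alike tiles appear where they were at the start. I saw no contact with the light guide, and the highest wrist force I read was about 20 N, at the switch's stop. The hand position and the tile-edge sightings disagreed by up to about 1.3 mm on where the drop sat, within the stated 2 mm camera accuracy. I noticed neither the possible knock to a tile nor a grip slip.

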